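# Flip the hex key and nip up the strap clamp

## Task

The strap clamp's cap screw has been run down with the long arm of the hex key, which still stands in it. Pull the key out without turning the screw, flip it so that its short arm is seated fully in the screw, and swing the long arm clockwise (seen from above) until the stiff screw comes up solid against its stop. Then take the key out and lay it down flat on the blue tool mat, leaving the other things on the bench where they are.

Things in the scene. Friction and masses are not known exactly. Their poses are not given: they have to be found in the camera images.
- clamp_plate: T-slotted plate fixed to the bench, grey base with bright lands, 240 (x) x 160 (y) x 40 mm high; origin at the centre of its underside. The cap screw stands upright on it, its axis through the plate's origin.
- strap (a point): middle of the top of the yellow zinc-plated strap clamp on the plate, 60 mm above the bench. The strap is 120 x 34 x 16 mm along the plate's x; the cap screw goes through it 12 mm to -x of this point.
- angle_iron (a point): middle of the top edge of the upright flange of the red slotted angle (200 mm long, along the plate's y) that the strap holds; 80 mm above the bench, 63 mm to the plate's -x of the screw's axis. Fixed.
- socket_mouth (a point): centre of the open top of the black cap screw's hexagon socket, 79 mm above the bench; head 24 mm across, 16 high; socket 14 mm deep, about 0.5 mm clearance all round a 14 mm key. z up; turns with the screw (parallel to the plate at angle 0). Socket corners lie at 30, 90, 150 ... degrees from its x: the key fits in six directions, with 5 degrees of play either way.
- screw (a joint): angle of the cap screw, rad: within 0.02 of 0 at the start, grows clockwise seen from above (tightening), solid stop at 0.75. Stiff: about 1.2 N m all the way, 12 N at 100 mm from the axis; it stays where it is left.
- hex_key: black L-shaped 14 mm hex key, 0.25 kg. Origin where the centre lines of its arms would cross; long arm along its -z to 133 mm, short arm along its +x to 49 mm; flats face its +y and -y (14 mm apart), corners in its xz plane (16 mm). At the start it stands in the screw, leaning up to 5 degrees, origin about 198 mm above the bench, short arm along the plate's +y.
- key_bend (a point): middle of the bar in the key's bend (bend radius 14 mm), 6 mm inside of the key's origin. With the short arm seated in the screw the long arm lies level about 114 mm above the bench; let go, its far end sags by some 15 to 25 mm; held by the bend alone it may also sag a little between the fingers.
- tool_mat: blue rubber tool mat, fixed, 280 (x) x 190 (y) x 4 mm; origin at the centre of its underside. A smaller key lies across it at x = +70 to +140 mm; the rest is free. It lies left or right of the clamp plate.
- key_long_tip (a point): centre of the end face of the key's long arm
- key_short_tip (a point): centre of the end face of the key's short arm
- small_key: black 10 mm hex key (112 x 40 mm) lying flat on the mat; leave it there. Origin at its bend, long arm along the mat's +y
- bolt_bin: yellow open bin of bolts, fixed, 150 x 110 x 70 mm, origin at the centre of its underside
- spare_screw: loose spare cap screw standing on its head, 24 mm across, 70 mm high, beside the bin; origin at the centre of its underside
- spanner: loose spanner, 190 mm long, lying on the bench nearer the robot
- tape_measure: loose yellow tape measure, 72 x 34 x 68 mm, on the bench nearer the robot
- carton_a: brown carton of screws, 100 x 140 x 65 mm, beyond the clamp plate
- carton_b: white carton of screws, 90 x 120 x 55 mm, beyond the clamp plate
- sealant: sealant cartridge standing upright, 49 mm across, 235 mm high, far left of the clamp plate
Not all that is in view belongs to the job. What is shaped like the hex_key but yellow is not meant.

How it is judged (in metres and radians):
On the way, in this order (a step that is already met when the one before it is completed fails the run):
1. the key is flipped: its short arm is seated in the screw (at least 9 mm deep) and the screw has not been turned yet (z of key_short_tip in the frame of socket_mouth below -0.009 m and horizontal distance between key_short_tip and socket_mouth below 0.006 m and value of joint screw below 0.2 rad), for 0.2 s.
2. the screw is turned to within 0.08 rad of its stop, with the short arm still seated in it (value of joint screw above 0.67 rad and z of key_short_tip in the frame of socket_mouth below -0.006 m and horizontal distance between key_short_tip and socket_mouth below 0.006 m), for 0.1 s.
At the end, for the whole second after the job is handed in: the screw is within 0.09 rad of its stop (angle over 0.66) and the key lies flat and still on the mat, released: its bend, long end and short end all lower than 25 mm above the bench, bend and long end no more than 5 mm outside the mat's edges (value of joint screw above 0.66 rad and height (world z) of each of hex_key, key_long_tip, key_short_tip below 0.025 m and x of hex_key in the frame of tool_mat between -0.145 and 0.145 m and y of hex_key in the frame of tool_mat between -0.1 and 0.1 m and x of key_long_tip in the frame of tool_mat between -0.145 and 0.145 m and y of key_long_tip in the frame of tool_mat between -0.1 and 0.1 m and linear speed of hex_key below 0.02 m/s); the robot touches nothing.
It fails at once if the screw is turned while the long arm is still in it (value of joint screw above 0.2 rad and distance between key_long_tip and socket_mouth below 0.02 m).
It fails at once if the screw is undone by more than 0.2 rad (value of joint screw below -0.2 rad).
It fails at once if another thing on the bench is shifted by more than 30 mm (distance of any of small_key, spare_screw, spanner, tape_measure, carton_a, carton_b, sealant from where it was at the start of the episode above 0.03 m).
It also fails if it takes over 72 s, if anything falls off the work surface, if the arm or the gripper's body presses on something with over 40 N, if the wrist force passes 120 N, or if a joint passes its speed limit or range.

## Robot

A 7-joint arm with a two-finger parallel gripper is mounted at the origin on the work surface. World frame = base frame: x ahead of the robot, y to its left, z up, the work surface at z = 0. Lengths are in mm, angles in rad, forces in N, time in s.
With the tool pointing down it reaches from about 425 to 875 mm from the base axis. Payload 4.7 kg.
Tool frame: the origin (TCP) lies at the very end of the fingers, on their centre line; the grasp point (between the pads) lies 19 mm behind it (manip.tcp_to_grasp is the distance from the TCP to the grasp point, in mm); z points along the fingers, y is the direction in which the jaws open and shut (so a half turn about z gives the same grasp; the last joint's range is limited). The gripper opens to 85 mm and grips with 20 to 120 N. Pads are 22 mm wide; open, the fingers measure 114 mm over their backs; the gripper's body (76 mm by 85 mm) begins 54 mm behind the grasp point. The pads swing forward as they close: fully open they stand 13 mm farther back than shut.
Start: joints at [1.26, 0.321, -0.07, 1.45, 0.023, 1.371, -0.057], TCP at [207.408, -616.041, 231.349] pointing down, gripper open.
Joint ranges: [-2.86, 2.86], [-0.3, 2.09], [-1.38, 1.24], [0.06, 2.45], [-1.56, 4.7], [0.09, 2.05], [-2.69, 2.69]. Speed limits (rad/s): [2.57, 2.57, 3.14, 3.14, 3.14, 3.14, 3.14].

## Interface

Orientations are given as a unit quaternion [x, y, z, w].
In Python, from station import manip, imaging, order, nets gives the robot as it stands. The module is installed in compiled form; this text tells all that it offers.
- The arm moves only by the tool send_rows, never from a script. Its argument "increments" is a list of rows, each an object of numbers: "fingers": the opening, from 0 (shut) to 1 (fully open); "dx", "dy", "dz": the shift along the tool's x, y, z in m; "turn": the turn about the tool's z in rad. A call has 1 to 12 rows; each row shifts and turns the commanded pose from where the row before left it, along the tool's axes as they then stand; what a row does not reach is not made up. A row lasts 1/8 s, in which the tool goes at most 62.5 mm and 10.7 degrees, less where a joint would pass 70% of its speed; a pose out of reach is approached as far as the arm can. A call is refused whole if a number of a shift passes 0.0625 or a number of a turn 0.188, either way. A call with a gripper value outside its range is refused whole. The fingers move at their own pace and stop on an object; "force" is the grip in N (left out, the last holds). Time passes only in rows, so rows that do not move let the fingers close. It gives the time, the measured TCP pose, the force and the opening at its end, in the units of the state.
- manip.read_state(): the state, without advancing time (a new reading comes with each control period).
- imaging.read_camera(name): name is "scene" or "top" or "wrist"; returns the picture (384x512x3 uint8, red, green, blue); there is no depth.
- imaging.camera_params(name): a dict with "mtx" (3x3 intrinsics, pixels), "R" (3x3) and "t" (3): a world point X has camera coordinates R X + t. Camera axes: x right, y down, z forward; pixel columns grow to the right and rows downward; lengths in mm; the calibration is good to about 2 mm. A picture is of the moment at which its call begins: read the wrist's pose just before it. camera_params takes no time and is no camera call; for the wrist camera it gives the pose at the moment of the call.
- order.hand_in(): hands the job in, once; it reports no verdict.
Trained networks look in the newest picture that a camera, given by its name, has taken for a name from the list of things; names that differ only in an ending like _2 or _b are one class to them, and where a whole thing is asked for, a point or a joint stands for the part that bears it (a point fixed in the world has none). Each returns a list of dicts, best first, with "confidence" (0 to 1); they miss things now and then, are a little off and sometimes report something else, mostly with a low value. They report only what shows in the picture. A call takes as long as a camera call. They do not tell look-alikes from the thing itself.
- nets.boxes_of(query, camera): "box" ([left, top, right, bottom] in pixels, round what is visible of it).
The state is a dict: "time_s": time; "q": joint angles; "dq": joint speeds; "effort": joint torques, N m; "eef_pos": TCP position; "orientation": TCP orientation; "ft_force": force on the tool from outside, world axes, zero at the start; "ft_torque": the same for the moment, N m; "grip_width": finger opening in mm.
Only numpy, scipy, OpenCV 4.12 (cv2) and the standard library are available. Lean on these libraries where they do the work, as an engineer would, in place of code of your own. Each camera call takes 0.05 s, during which the arm holds its last target.

## Working session

There is one attempt and no reset: what is moved stays moved. The work goes in short steps, Python scripts to look and compute and a tool call to move; the robot and the scene stay as the last step left them, time stands still between calls to the robot, and variables do not carry over. Pictures are saved under pics/ and viewed, and the job is handed in when it is done.

Besides the shell and the picture viewer there is one more tool, called after "Call:" as name([rows], argument=value, ...), one row to a line, values as JSON. send_rows: Moves the arm, as the interface text tells. Its arguments: {"type":"object","properties":{"increments":{"type":"array","items":{"type":"object","properties":{"fingers":{"type":"number"},"dx":{"type":"number"},"dy":{"type":"number"},"dz":{"type":"number"},"turn":{"type":"number"}}}},"force":{"type":"number"}},"required":["increments"]}

```bash
mkdir -p pics; ls; python3 - <<'E'
from station import manip, imaging, order, nets
import cv2
s=manip.read_state()
for k,v in s.items(): print(k,v)
for c in ["scene","top","wrist"]:
    im=imaging.read_camera(c); cv2.imwrite(f"pics/{c}0.png",cv2.cvtColor(im,cv2.COLOR_RGB2BGR))
    p=imaging.camera_params(c); print(c,p)
E
```

```text
pics
time_s 0.0
q [ 1.26010031  0.32185759 -0.07006296  1.45166065  0.02264623  1.37082561
 -0.05687802]
dq [-0.00039757 -0.00166479  0.00026676 -0.00029371  0.0008526  -0.00031583
  0.00085587]
effort [ 1.56003657e-04 -4.93579531e+01 -3.81947430e-01 -3.14339125e+01
  1.29785363e-02  1.15251588e-02  9.89898552e-06]
eef_pos [ 207.1770163  -615.52780531  230.20810411]
orientation [ 9.86838624e-01  1.61705178e-01 -2.32889623e-04 -9.54478189e-04]
ft_force [-0.26083594  0.73068847  0.66792416]
ft_torque [0.01203948 0.0127013  0.00017645]
grip_width 85.57623820457005
scene {'mtx': array([[465.54306957,   0.        , 259.47419628],
       [  0.        , 465.54306957, 187.87870876],
       [  0.        ,   0.        ,   1.        ]]), 'R': array([[ 0.86889234,  0.4949227 ,  0.00881079],
       [ 0.38822829, -0.67031984, -0.63241609],
       [-0.30709103,  0.55292209, -0.77457876]]), 't': array([-453.26582742, -123.6855635 , 1562.7068347 ])}
top {'mtx': array([[411.16106917,   0.        , 261.14318079],
       [  0.        , 411.16106917, 192.99667726],
       [  0.        ,   0.        ,   1.        ]]), 'R': array([[ 2.56201122e-02, -9.99671416e-01, -8.18595094e-04],
       [-9.98055416e-01, -2.55321327e-02, -5.68638373e-02],
       [ 5.68242523e-02,  2.27386116e-03, -9.98381607e-01]]), 't': array([ -51.85478996,  515.24467584, 1317.29202891])}
wrist {'mtx': array([[275.07555966,   0.        , 255.0007946 ],
       [  0.        , 275.07555966, 195.85328833],
       [  0.        ,   0.        ,   1.        ]]), 'R': array([[ 0.31922716, -0.94767617, -0.00197319],
       [-0.90202108, -0.3044853 ,  0.30601745],
       [-0.29060625, -0.09590922, -0.95202386]]), 't': array([-649.46419537,  -39.97445258,  380.59228332])}
```

View pics/scene0.png

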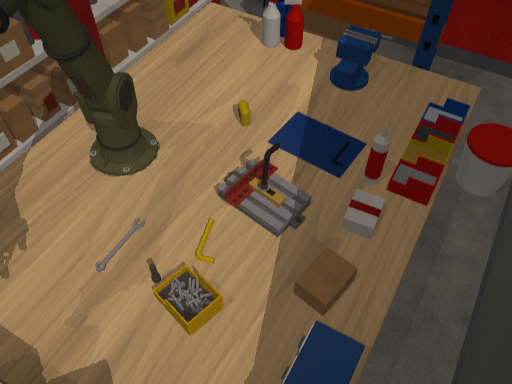

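View pics/top0.png

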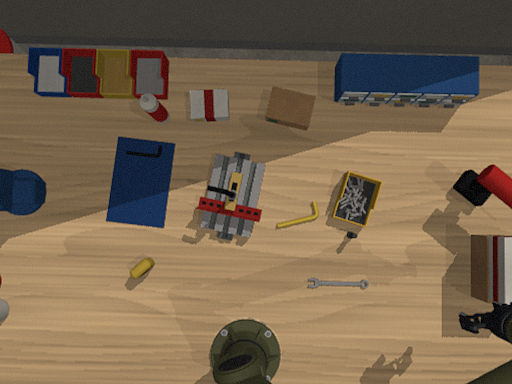

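View pics/wrist0.png

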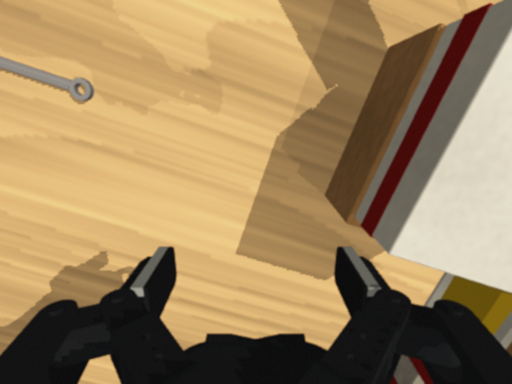

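```bash
python3 - <<'E'
from station import manip, imaging, order, nets
import cv2
for c,(a,b,x,y) in {"scene":(190,120,190,130),"top":(90,120,190,130)}.items():
    im=cv2.cvtColor(imaging.read_camera(c),cv2.COLOR_RGB2BGR)
    cv2.imwrite(f"pics/{c}1.png",cv2.resize(im[b:b+y,a:a+x],None,fx=4,fy=4,interpolation=cv2.INTER_CUBIC))
    for n in ["clamp_plate","strap","angle_iron","socket_mouth","hex_key","key_bend","key_long_tip","key_short_tip","tool_mat","small_key"]:
        print(c,n,[(d['confidence'].__round__(2),[round(float(q),1) for q in d['box']]) for d in nets.boxes_of(n,c)])
print(manip.read_state()['time_s'])
E
```

```text
scene clamp_plate [(0.75, [214.9, 158.9, 310.3, 240.0])]
scene strap [(0.81, [218.3, 154.8, 310.4, 239.1])]
scene angle_iron [(0.83, [217.6, 159.4, 311.6, 235.0])]
scene socket_mouth [(0.38, [264.6, 184.7, 269.4, 189.6])]
scene hex_key [(0.77, [193.7, 218.2, 214.6, 263.6]), (0.66, [259.3, 147.9, 278.6, 184.4])]
scene key_bend [(0.56, [262.1, 142.6, 278.0, 186.6]), (0.56, [192.9, 219.8, 215.2, 262.3])]
scene key_long_tip [(0.55, [195.9, 218.3, 214.0, 265.4]), (0.51, [265.1, 146.9, 282.0, 187.9])]
scene key_short_tip [(0.66, [260.6, 145.2, 281.5, 182.1]), (0.58, [196.6, 217.0, 212.0, 262.2])]
scene tool_mat [(0.67, [270.0, 113.4, 362.7, 175.1])]
scene small_key []
top clamp_plate [(0.96, [198.8, 150.4, 266.2, 240.6])]
top strap [(0.95, [200.5, 148.2, 265.5, 243.3])]
top angle_iron [(0.59, [198.2, 151.7, 265.1, 241.0]), (0.31, [209.2, 185.5, 234.5, 194.2])]
top socket_mouth []
top hex_key [(0.55, [277.7, 201.5, 318.1, 229.2]), (0.43, [208.4, 184.5, 232.9, 193.4])]
top key_bend [(0.81, [279.0, 202.2, 315.4, 225.6]), (0.71, [208.3, 186.3, 231.4, 198.2]), (0.54, [107.6, 134.1, 173.0, 229.5])]
top key_long_tip [(0.66, [279.7, 203.6, 318.7, 226.0]), (0.51, [209.1, 185.7, 232.5, 194.8])]
top key_short_tip [(0.51, [276.1, 201.2, 320.4, 225.2]), (0.26, [126.5, 146.1, 161.6, 156.9])]
top tool_mat [(0.95, [103.5, 136.1, 173.1, 228.6]), (0.62, [206.7, 185.7, 233.2, 197.5])]
top small_key []
1.25
```

View pics/scene1.png

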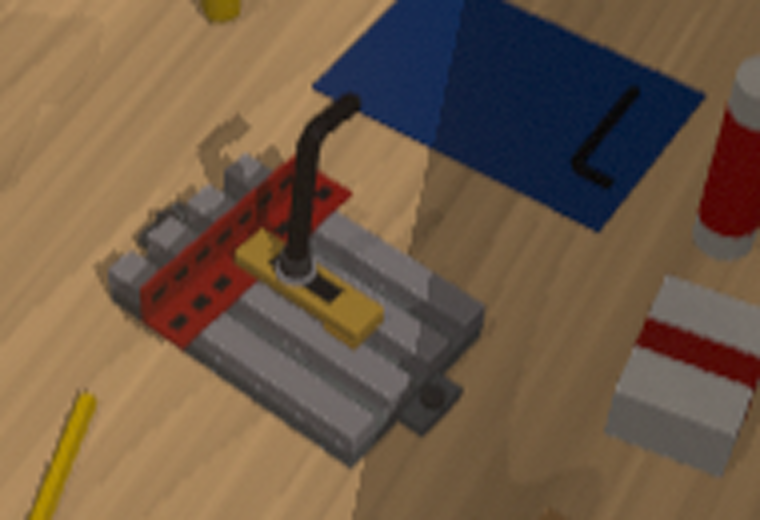

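View pics/top1.png

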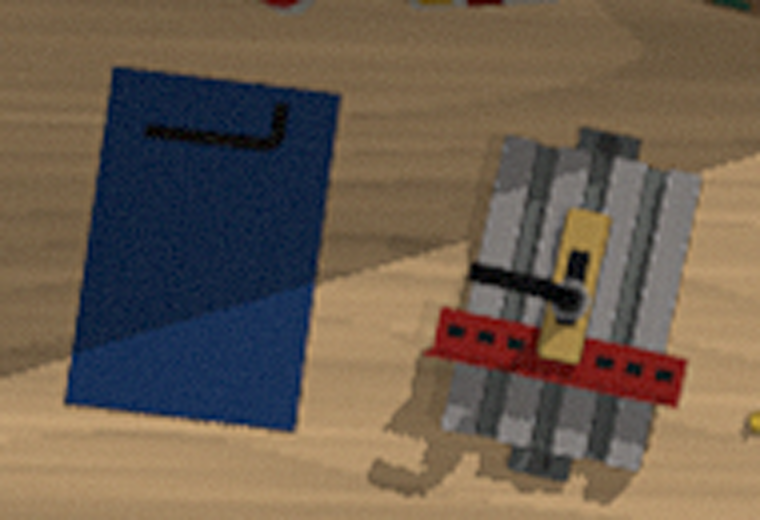

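```bash
cat > h.py <<'E'
from station import manip, imaging, order, nets
import numpy as np, cv2
from scipy.spatial.transform import Rotation as Ro
def bp(c,uv,z,p=None):
    p=p or imaging.camera_params(c)
    d=p['R'].T@np.linalg.inv(p['mtx'])@np.array([uv[0],uv[1],1.]); o=-p['R'].T@p['t']
    return o+d*(z-o[2])/d[2]
def pj(c,X,p=None):
    p=p or imaging.camera_params(c)
    v=p['mtx']@(p['R']@np.asarray(X,float)+p['t']); return v[:2]/v[2]
def tri(obs):
    A=[];b=[]
    for c,uv,p in obs:
        p=p or imaging.camera_params(c); d=p['R'].T@np.linalg.inv(p['mtx'])@np.array([uv[0],uv[1],1.]); d/=np.linalg.norm(d); o=-p['R'].T@p['t']
        P=np.eye(3)-np.outer(d,d); A.append(P); b.append(P@o)
    A=np.vstack(A);b=np.hstack(b); x,r,_,_=np.linalg.lstsq(A,b,rcond=None); return x,np.sqrt(r)
def grab(c,name,crop=None,f=1):
    p=imaging.camera_params(c); im=cv2.cvtColor(imaging.read_camera(c),cv2.COLOR_RGB2BGR)
    if crop: a,b,x,y=crop; im=im[b:b+y,a:a+x]
    cv2.imwrite(f"pics/{name}.png",cv2.resize(im,None,fx=f,fy=f,interpolation=cv2.INTER_CUBIC)); return p
def st():
    s=manip.read_state(); R=Ro.from_quat(s['orientation']).as_matrix()
    print('t',round(s['time_s'],2),'pos',s['eef_pos'].round(1),'x',R[:,0].round(3),'y',R[:,1].round(3),'z',R[:,2].round(3),'F',np.round(s['ft_force'],1),'w',round(s['grip_width'],1),'q',np.round(s['q'],2))
    return s,R
E
python3 - <<'E'
from h import *
f=lambda u,v:(90+u/4-.4,120+v/4-.4)
P=np.array([bp('top',f(*q),40) for q in [(503,137),(700,175),(637,470),(443,428)]])
print(P.round(1),P.mean(0)); 
print('xaxis ang',[np.degrees(np.arctan2(*(P[a]-P[b])[[1,0]])) for a,b in [(0,3),(1,2)]],'y', [np.degrees(np.arctan2(*(P[a]-P[b])[[1,0]])) for a,b in [(0,1),(3,2)]])
M=np.array([bp('top',f(*q),4) for q in [(113,67),(340,95),(297,432),(66,404)]])
print(M.round(1),M.mean(0)); 
print('mat ang',[np.degrees(np.arctan2(*(M[a]-M[b])[[1,0]])) for a,b in [(0,3),(1,2),(0,1),(3,2)]])
s=lambda u,v:(190+u/4-.4,120+v/4-.4)
print('screw', bp('top',f(567,299),80), bp('scene',s(296,268),79))
# bend from scene (305,140), top tip of short (473,273)->z198
print('bend sc',bp('scene',s(306,132),195),'short tip', tri([('top',f(474,273),None),('scene',s(352,101),None)]))
print('bend top',bp('top',f(566,296),195))
st()
E
```

```text
[[636.5 110.8  40. ]
 [610.  -47.3  40. ]
 [374.5  -3.5  40. ]
 [403.6 150.8  40. ]] [506.1296081   52.70385828  40.        ]
xaxis ang [np.float64(-9.755086237461626), np.float64(-10.546334820417789)] y [np.float64(80.48201006545138), np.float64(79.31209556389321)]
[[691.7 437.7   4. ]
 [673.2 250.1   4. ]
 [396.3 274.6   4. ]
 [414.2 463.4   4. ]] [543.83841474 356.46309275   4.        ]
mat ang [np.float64(-5.28240242848642), np.float64(-5.067611543070266), np.float64(84.38011524616857), np.float64(84.59211656139803)]
screw [506.16316997  52.82280603  80.        ] [510.69766755  42.33589995  79.        ]
bend sc [501.82428213  68.60552364 195.        ] short tip (array([516.404994  , 109.46475545, 197.19860709]), array([0.38455176]))
bend top [502.29497972  44.99023368 195.        ]
t 1.25 pos [ 207.4 -616.   231.3] x [ 0.948  0.319 -0.   ] y [ 0.319 -0.948 -0.   ] z [-0.  0. -1.] F [-0.6  0.5  0.4] w 85.2 q [ 1.26  0.32 -0.07  1.45  0.02  1.37 -0.06]
```

Candidates: black key standing in the screw (top px ≈ (221,190), scene ≈ (268,160)); yellow L (top ≈ (298,215)), which is the decoy; small black key on the mat (top ≈ (145,153)). The upright black one in the screw fits, and the crops confirm it. Moving over it.

Call:
send_rows([
  {"fingers": 1,"dz": -0.03},
  {"dz": -0.03,"dx": 0.02,"dy": -0.02},
  {"dz": -0.03,"dx": 0.036,"dy": -0.038},
  {"dx": 0.04,"dy": -0.043},
  {"dx": 0.04,"dy": -0.043},
  {"dx": 0.04,"dy": -0.043},
  {"dx": 0.04,"dy": -0.043},
  {"dx": 0.04,"dy": -0.043},
  {"dx": 0.04,"dy": -0.043},
  {"dx": 0.04,"dy": -0.043},
  {"dx": 0.04,"dy": -0.043},
  {"dx": 0.04,"dy": -0.043},
])

```text
invalid input
```

Call:
send_rows([
  {"dx": 0.04,"dy": -0.043},
  {"dx": 0.026,"dy": -0.03},
  {"turn": -0.152},
  {"turn": -0.152},
  {"turn": -0.152},
  {"turn": -0.152},
  {"turn": -0.152},
  {"turn": -0.152},
  {"turn": -0.153},
  {},
])

```text
invalid input
```

```bash
python3 - <<'E'
from h import *
st(); p=grab('wrist','w1',None,1.5)
E
```

```text
t 1.25 pos [ 207.4 -616.   231.3] x [ 0.948  0.319 -0.   ] y [ 0.319 -0.948 -0.   ] z [-0.  0. -1.] F [-0.6  0.5  0.4] w 85.2 q [ 1.26  0.32 -0.07  1.45  0.02  1.37 -0.06]
```

View pics/w1.png

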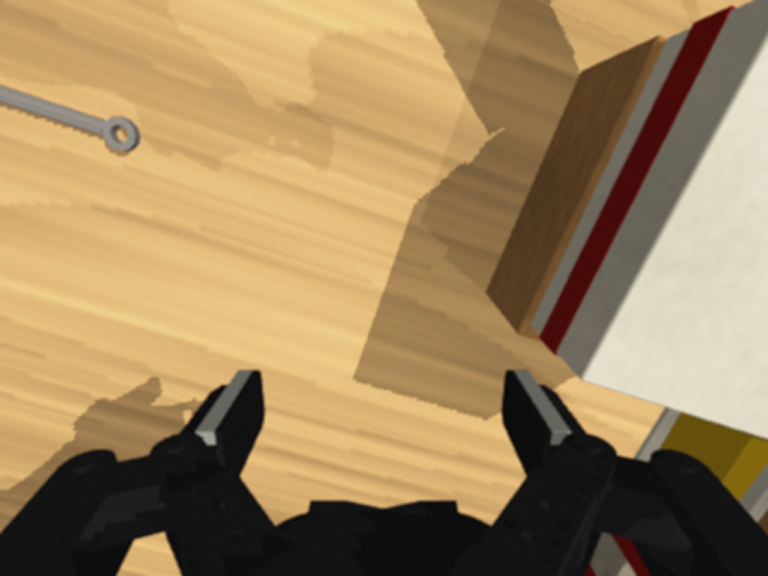

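The rows probably need every key.

Call:
send_rows([
  {"dx": 0,"dy": 0,"dz": -0.03,"turn": 0,"fingers": 1},
  {"dx": 0.02,"dy": -0.02,"dz": -0.03,"turn": 0,"fingers": 1},
  {"dx": 0.036,"dy": -0.038,"dz": -0.03,"turn": 0,"fingers": 1},
  {"dx": 0.04,"dy": -0.043,"dz": 0,"turn": 0,"fingers": 1},
  {"dx": 0.04,"dy": -0.043,"dz": 0,"turn": 0,"fingers": 1},
  {"dx": 0.04,"dy": -0.043,"dz": 0,"turn": 0,"fingers": 1},
  {"dx": 0.04,"dy": -0.043,"dz": 0,"turn": 0,"fingers": 1},
  {"dx": 0.04,"dy": -0.043,"dz": 0,"turn": 0,"fingers": 1},
  {"dx": 0.04,"dy": -0.043,"dz": 0,"turn": 0,"fingers": 1},
  {"dx": 0.04,"dy": -0.043,"dz": 0,"turn": 0,"fingers": 1},
  {"dx": 0.04,"dy": -0.043,"dz": 0,"turn": 0,"fingers": 1},
  {"dx": 0.04,"dy": -0.043,"dz": 0,"turn": 0,"fingers": 1},
])

```text
time_s: 2.8
eef_pos: [460.2, -59.8, 321.7]
orientation: [0.987, 0.162, 0.0, 0.001]
ft_force: [1.2, -0.5, -0.3]
grip_width: 85.3
```

Call:
send_rows([
  {"dx": 0,"dy": -0.02,"dz": 0,"turn": 0,"fingers": 1},
  {"dx": 0,"dy": 0,"dz": 0,"turn": -0.152,"fingers": 1},
  {"dx": 0,"dy": 0,"dz": 0,"turn": -0.152,"fingers": 1},
  {"dx": 0,"dy": 0,"dz": 0,"turn": -0.152,"fingers": 1},
  {"dx": 0,"dy": 0,"dz": 0,"turn": -0.152,"fingers": 1},
  {"dx": 0,"dy": 0,"dz": 0,"turn": -0.152,"fingers": 1},
  {"dx": 0,"dy": 0,"dz": 0,"turn": -0.152,"fingers": 1},
  {"dx": 0,"dy": 0,"dz": 0,"turn": -0.152,"fingers": 1},
  {"dx": 0,"dy": 0,"dz": 0,"turn": 0,"fingers": 1},
])

```text
time_s: 3.92
eef_pos: [452.8, -43.3, 321.3]
orientation: [0.769, 0.639, -0.0, 0.0]
ft_force: [-0.3, -0.5, 0.3]
grip_width: 85.4
```

```bash
python3 - <<'E'
from h import *
st(); p=grab('wrist','w2',None,1.5)
for n in ["hex_key","key_bend","key_short_tip","socket_mouth","strap","angle_iron"]: print(n,[(round(d['confidence'],2),np.round(d['box'],1)) for d in nets.boxes_of(n,'wrist')])
E
```

```text
t 3.92 pos [452.8 -43.3 321.3] x [ 0.184  0.983 -0.001] y [ 0.983 -0.184  0.   ] z [-0.    -0.001 -1.   ] F [-0.3 -0.5  0.3] w 85.4 q [ 0.68 -0.12 -0.58  1.74 -0.07  1.51 -0.07]
hex_key [(0.59, array([276.7,   0. , 303. ,  92.7]))]
key_bend [(0.83, array([277.2,   0. , 305.9,  91.2])), (0.65, array([233. , 188.8, 293.3, 253.6]))]
key_short_tip [(0.9, array([233.5, 184. , 296.7, 254.4])), (0.86, array([279. ,   2. , 305. ,  91.9])), (0.39, array([269.1, 272.9, 351. , 347.9]))]
socket_mouth []
strap [(0.58, array([183. ,   2.1, 374.2, 163.2]))]
angle_iron [(0.63, array([183.7,   0.6, 372.7, 163.9]))]
```

View pics/w2.png

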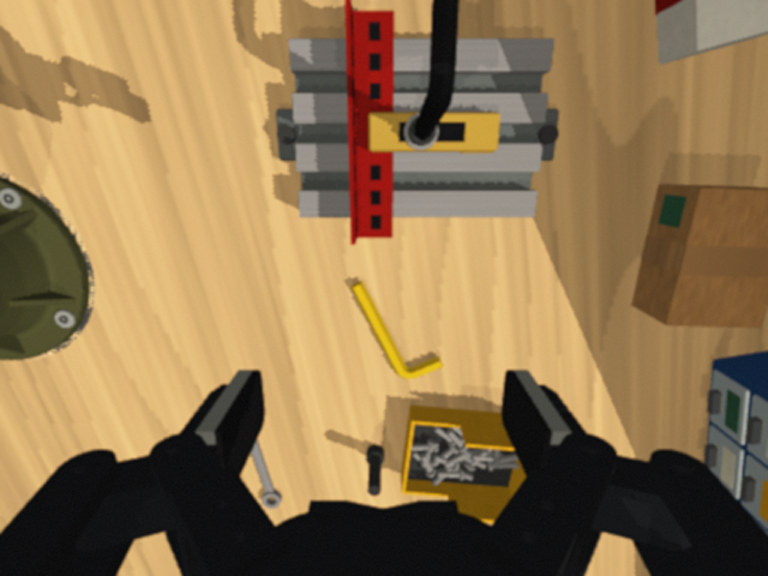

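```bash
python3 - <<'E'
from h import *
p=imaging.camera_params('wrist')
f=lambda u,v:((u+.5)/1.5-.5,(v+.5)/1.5-.5)
P=np.array([bp('wrist',f(*q),40,p) for q in [(288,38),(553,39),(534,217),(300,216)]])
print(P.round(1),P.mean(0).round(1))
print([np.degrees(np.arctan2(*(P[a]-P[b])[[1,0]])).round(2) for a,b in [(1,0),(2,3),(0,3),(1,2)]])
print('head', bp('wrist',f(421,133),79,p))
g=lambda u,v:(90+u/4-.4,120+v/4-.4)
s=lambda u,v:(190+u/4-.4,120+v/4-.4)
print('strap corners wrist',[bp('wrist',f(*q),60,p).round(1) for q in [(369,113),(499,112),(499,152),(369,152)]])
print('flange edge', [bp('wrist',f(*q),80,p).round(1) for q in [(347,0),(352,243)]])
print('cam',-p['R'].T@p['t'])
E
```

```text
[[403.  153.8  40. ]
 [637.5 109.6  40. ]
 [609.3 -46.7  40. ]
 [375.2  -2.4  40. ]] [506.3  53.5  40. ]
[np.float64(-10.67), np.float64(-10.72), np.float64(79.91), np.float64(79.77)]
head [504.69929375  51.34493334  79.        ]
strap corners wrist [array([463. ,  77.4,  60. ]), array([578.3,  56.9,  60. ]), array([575. ,  22.8,  60. ]), array([456.6,  44.7,  60. ])]
flange edge [array([461.9, 159.6,  80. ]), array([425.9, -32.3,  80. ])]
cam [467.75639627  34.05798996 464.10839618]
```

Call:
send_rows([
  {"dx": 0.037,"dy": 0.011,"dz": 0,"turn": 0,"fingers": 1},
  {"dx": 0.037,"dy": 0.0115,"dz": 0,"turn": 0,"fingers": 1},
  {"dx": 0.037,"dy": 0.0115,"dz": 0,"turn": 0,"fingers": 1},
  {"dx": 0,"dy": 0,"dz": 0.04,"turn": 0,"fingers": 1},
  {"dx": 0,"dy": 0,"dz": 0.04,"turn": 0,"fingers": 1},
  {"dx": 0,"dy": 0,"dz": 0,"turn": 0,"fingers": 1},
])

```text
time_s: 5.03
eef_pos: [504.8, 60.0, 238.6]
orientation: [0.769, 0.64, -0.002, -0.002]
ft_force: [0.2, 0.4, 0.9]
grip_width: 85.4
```

```bash
python3 - <<'E'
from h import *
st(); p=grab('wrist','w3',None,1.5); grab('scene','s3',(190,80,160,120),4.5)
E
```

```text
t 5.03 pos [504.8  60.  238.6] x [ 0.181  0.983 -0.001] y [ 0.983 -0.181 -0.006] z [-0.006  0.    -1.   ] F [0.2 0.4 0.9] w 85.4 q [ 0.55  0.06 -0.74  1.76  0.04  1.35 -0.38]
```

View pics/w3.png

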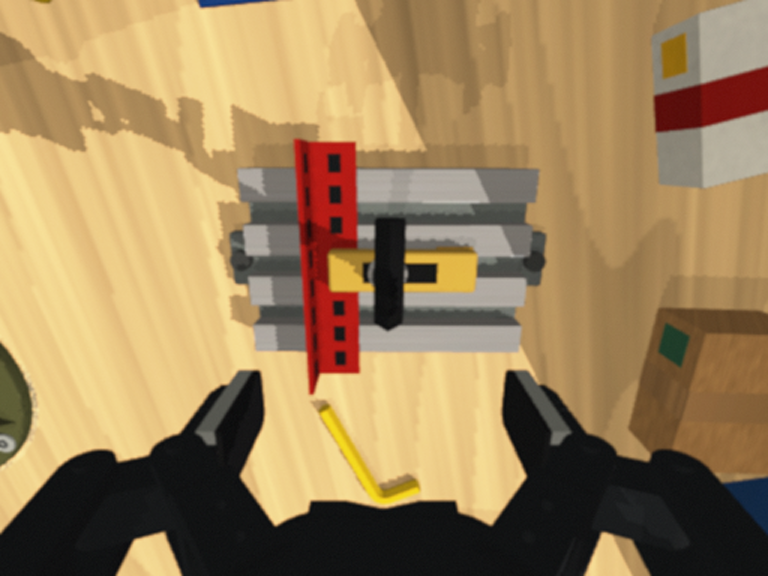

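View pics/s3.png

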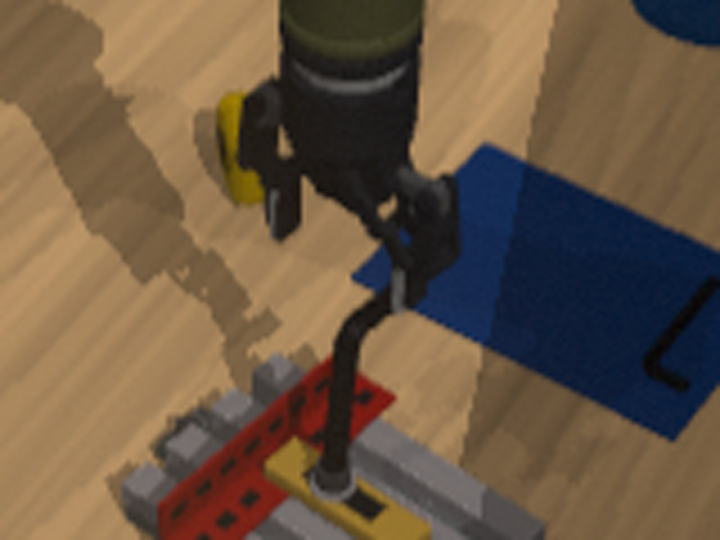

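```bash
python3 - <<'E'
from h import *
p=imaging.camera_params('wrist')
f=lambda u,v:((u+.5)/1.5-.5,(v+.5)/1.5-.5)
for q,z in [((390,220),197),((388,322),197),((388,328),192)]: print(bp('wrist',f(*q),z,p).round(1))
a=bp('wrist',f(390,220),197,p);b=bp('wrist',f(388,320),197,p);print(np.degrees(np.arctan2(*(a-b)[[1,0]])))
E
```

```text
[520.4 111.8 197. ]
[510.7  63.2 197. ]
[509.8  58.  192. ]
78.70665363214914
```

Call:
send_rows([
  {"dx": 0.002,"dy": 0.004,"dz": 0.025,"turn": 0,"fingers": 1},
  {"dx": 0,"dy": 0,"dz": 0.025,"turn": 0,"fingers": 1},
  {"dx": 0,"dy": 0,"dz": 0.024,"turn": 0,"fingers": 1},
  {"dx": 0,"dy": 0,"dz": 0,"turn": 0,"fingers": 1},
])

```text
time_s: 5.62
eef_pos: [511.2, 61.4, 167.8]
orientation: [0.769, 0.64, -0.0, -0.0]
ft_force: [0.3, 0.6, 0.6]
grip_width: 85.5
```

```bash
python3 - <<'E'
from h import *
st(); p=grab('wrist','w4',None,1.5)
E
```

```text
t 5.62 pos [511.2  61.4 167.8] x [ 0.181  0.983 -0.   ] y [ 0.983 -0.181 -0.   ] z [-0.  0. -1.] F [0.3 0.6 0.6] w 85.5 q [ 0.53  0.13 -0.75  1.84  0.1   1.2  -0.43]
```

View pics/w4.png

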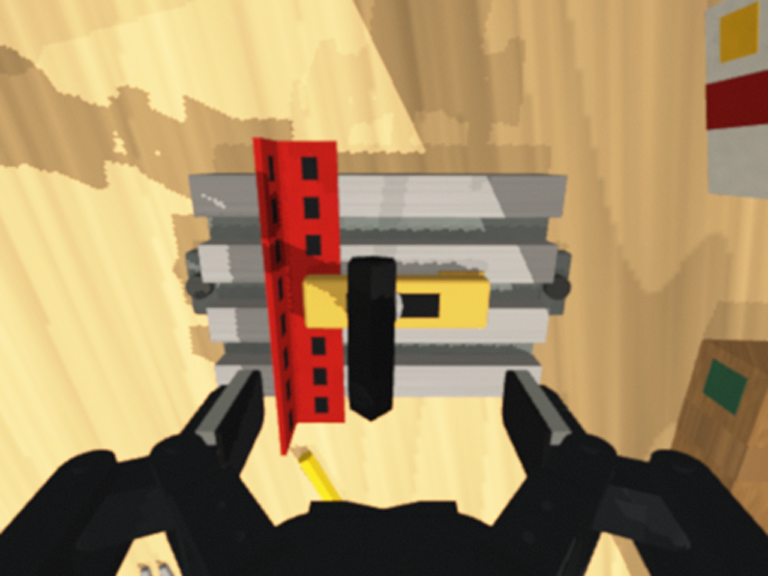

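```bash
python3 - <<'E'
from h import *
p=imaging.camera_params('wrist')
for X in [(511.2,61.4,187),(511.2,61.4,195),(511.2,61.4,205)]: print((pj('wrist',X,p)+.5)*1.5)
f=lambda u,v:((u+.5)/1.5-.5,(v+.5)/1.5-.5)
print(bp('wrist',f(371,418),190,p), bp('wrist',f(371,418),182,p),bp('wrist',f(371,262),197,p))
E
```

```text
[380.33312668 400.51325258]
[380.19879416 413.95139039]
[380.00794481 433.04326506]
[507.29317276  56.87152497 190.        ] [506.04610808  51.51335835 182.        ] [518.18376808 112.23314545 197.        ]
```

Call:
send_rows([
  {"dx": 0.002,"dy": -0.003,"dz": 0.002,"turn": 0,"fingers": 1},
  {"dx": 0,"dy": 0,"dz": 0,"turn": 0,"fingers": 0},
  {"dx": 0,"dy": 0,"dz": 0,"turn": 0,"fingers": 0},
  {"dx": 0,"dy": 0,"dz": 0,"turn": 0,"fingers": 0},
  {"dx": 0,"dy": 0,"dz": 0,"turn": 0,"fingers": 0},
  {"dx": 0,"dy": 0,"dz": 0,"turn": 0,"fingers": 0},
  {"dx": 0,"dy": 0,"dz": 0,"turn": 0,"fingers": 0},
], force=80)

```text
time_s: 6.55
eef_pos: [508.4, 64.2, 165.4]
orientation: [0.768, 0.64, -0.0, -0.0]
ft_force: [-1.7, 0.6, 2.4]
grip_width: 12.7
```

Call:
send_rows([
  {"dx": 0,"dy": 0,"dz": -0.006,"turn": 0,"fingers": 0},
  {"dx": 0,"dy": 0,"dz": -0.008,"turn": 0,"fingers": 0},
  {"dx": 0,"dy": 0,"dz": -0.02,"turn": 0,"fingers": 0},
  {"dx": 0,"dy": 0,"dz": -0.03,"turn": 0,"fingers": 0},
  {"dx": 0,"dy": 0,"dz": 0,"turn": 0,"fingers": 0},
])

```text
time_s: 7.18
eef_pos: [510.1, 64.4, 231.7]
orientation: [0.768, 0.64, 0.002, 0.002]
ft_force: [0.4, -1.2, -2.5]
grip_width: 12.9
```

```bash
python3 - <<'E'
from h import *
st(); grab('scene','s5',(190,60,160,120),4.5);grab('top','t5',(160,120,130,110),5)
E
```

```text
t 7.17 pos [510.1  64.4 231.7] x [0.181 0.983 0.   ] y [ 0.983 -0.181  0.005] z [ 0.005 -0.    -1.   ] F [ 0.4 -1.2 -2.5] w 12.9 q [ 0.55  0.07 -0.75  1.76  0.05  1.32 -0.4 ]
```

View pics/s5.png

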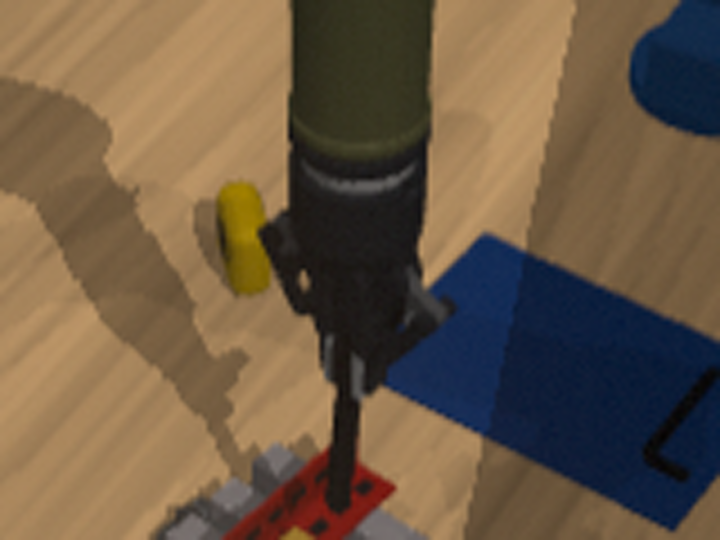

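Call:
send_rows([
  {"dx": 0.007,"dy": 0.033,"dz": 0,"turn": 0,"fingers": 0},
  {"dx": 0.007,"dy": 0.033,"dz": 0,"turn": 0,"fingers": 0},
  {"dx": 0.006,"dy": 0.032,"dz": 0,"turn": 0,"fingers": 0},
  {"dx": 0,"dy": 0,"dz": 0.04,"turn": 0,"fingers": 0},
  {"dx": 0,"dy": 0,"dz": 0.04,"turn": 0,"fingers": 0},
  {"dx": 0,"dy": 0,"dz": 0,"turn": 0,"fingers": 0},
])

```text
time_s: 8.02
eef_pos: [605.3, 65.4, 144.7]
orientation: [0.768, 0.64, -0.004, -0.003]
ft_force: [-0.1, -0.7, -2.5]
grip_width: 13.0
```

```bash
python3 - <<'E'
from h import *
st(); grab('scene','s6',(200,70,160,120),4.5);grab('wrist','w6',None,1.2)
E
```

```text
t 8.03 pos [605.3  65.4 144.7] x [ 0.181  0.984 -0.002] y [ 0.984 -0.181 -0.009] z [-0.009 -0.    -1.   ] F [-0.1 -0.7 -2.5] w 13.0 q [ 0.43  0.38 -0.72  1.64  0.26  1.23 -0.53]
```

View pics/s6.png

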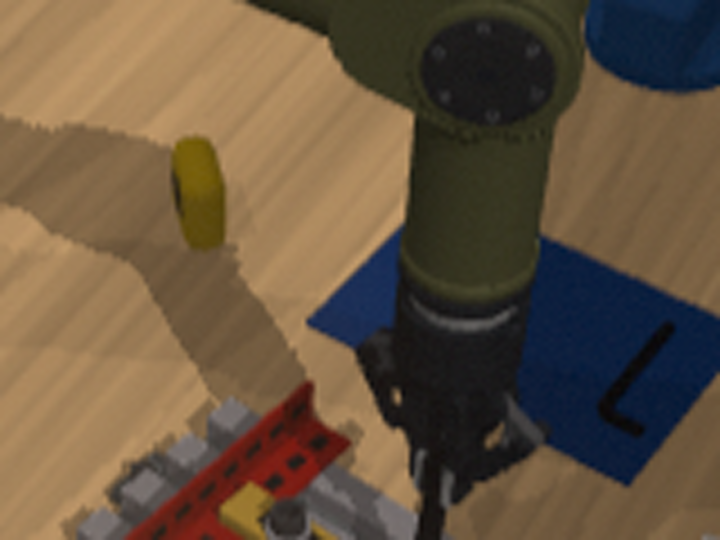

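View pics/w6.png

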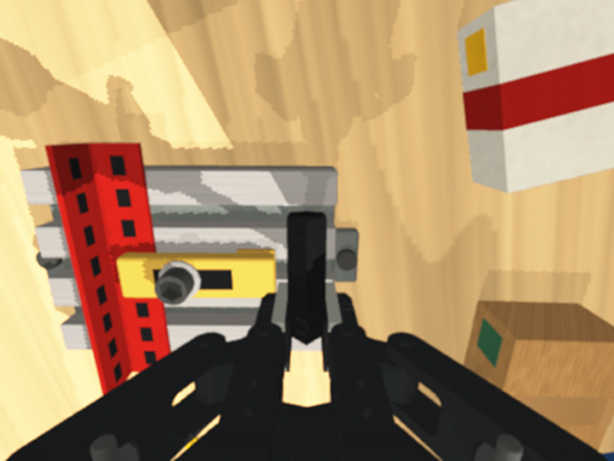

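Call:
send_rows([
  {"dx": 0.002,"dy": 0,"dz": 0.004,"turn": 0,"fingers": 0},
  {"dx": 0.006,"dy": 0,"dz": 0.003,"turn": 0,"fingers": 0},
  {"dx": 0.01,"dy": 0,"dz": 0.002,"turn": 0,"fingers": 0},
  {"dx": 0.016,"dy": 0,"dz": 0.003,"turn": 0,"fingers": 0},
  {"dx": 0.016,"dy": 0,"dz": 0.004,"turn": 0,"fingers": 0},
  {"dx": 0.0155,"dy": 0,"dz": 0.006,"turn": 0,"fingers": 0},
  {"dx": 0,"dy": 0,"dz": 0,"turn": 0,"fingers": 0},
], force=35)

```text
time_s: 9.0
eef_pos: [621.1, 133.0, 128.6]
orientation: [0.768, 0.641, 0.001, 0.001]
ft_force: [-1.2, 0.1, 5.9]
grip_width: 12.6
```

```bash
python3 - <<'E'
from h import *
st(); grab('scene','s7',(200,90,160,120),4.5);grab('wrist','w7',None,1.2)
E
```

```text
t 9.0 pos [621.1 133.  128.6] x [0.178 0.984 0.001] y [ 0.984 -0.178  0.002] z [ 0.002  0.    -1.   ] F [-1.2  0.1  5.9] w 12.6 q [ 0.31  0.45 -0.73  1.6   0.31  1.21 -0.65]
```

View pics/s7.png

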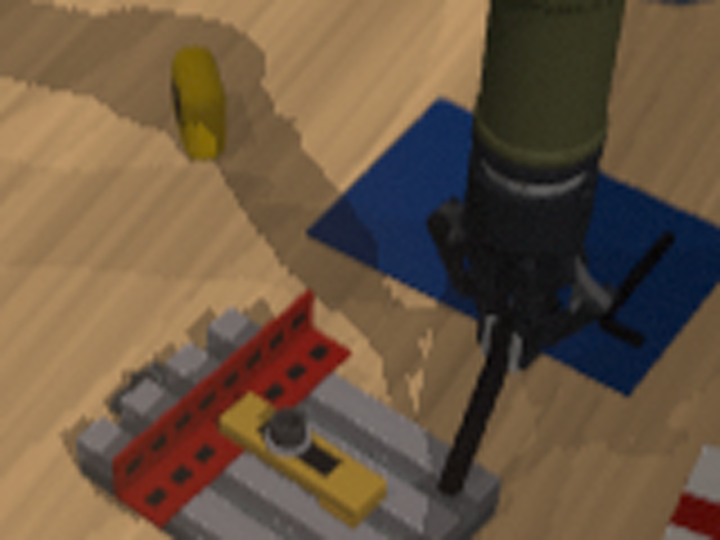

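View pics/w7.png

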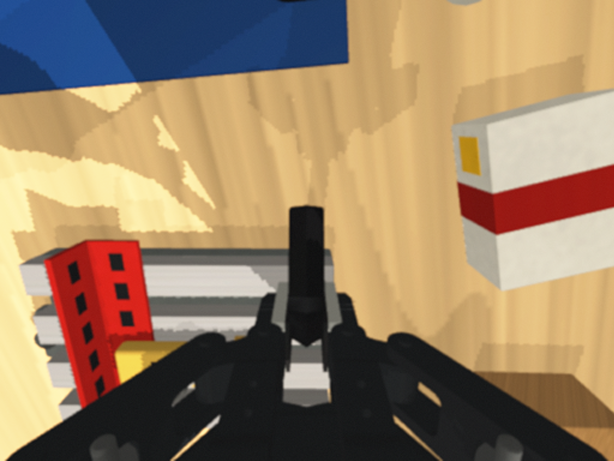

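Call:
send_rows([
  {"dx": 0.0145,"dy": 0,"dz": 0.008,"turn": 0,"fingers": 0},
  {"dx": 0.013,"dy": 0,"dz": 0.01,"turn": 0,"fingers": 0},
  {"dx": 0.0115,"dy": 0,"dz": 0.012,"turn": 0,"fingers": 0},
  {"dx": 0.01,"dy": 0,"dz": 0.013,"turn": 0,"fingers": 0},
  {"dx": 0.008,"dy": 0,"dz": 0.0145,"turn": 0,"fingers": 0},
  {"dx": 0,"dy": 0,"dz": 0,"turn": 0,"fingers": 0},
])

```text
time_s: 9.85
eef_pos: [630.7, 188.3, 69.9]
orientation: [0.768, 0.641, 0.0, -0.0]
ft_force: [0.2, 0.3, 2.8]
grip_width: 13.0
```

```bash
python3 - <<'E'
from h import *
st(); grab('scene','s8',(200,90,160,120),4.5);grab('wrist','w8',None,1.2)
E
```

```text
t 9.85 pos [630.7 188.3  69.9] x [0.179 0.984 0.001] y [ 0.984 -0.179  0.   ] z [ 0.     0.001 -1.   ] F [0.2 0.3 2.8] w 13.0 q [ 0.2   0.56 -0.7   1.59  0.38  1.14 -0.77]
```

View pics/s8.png

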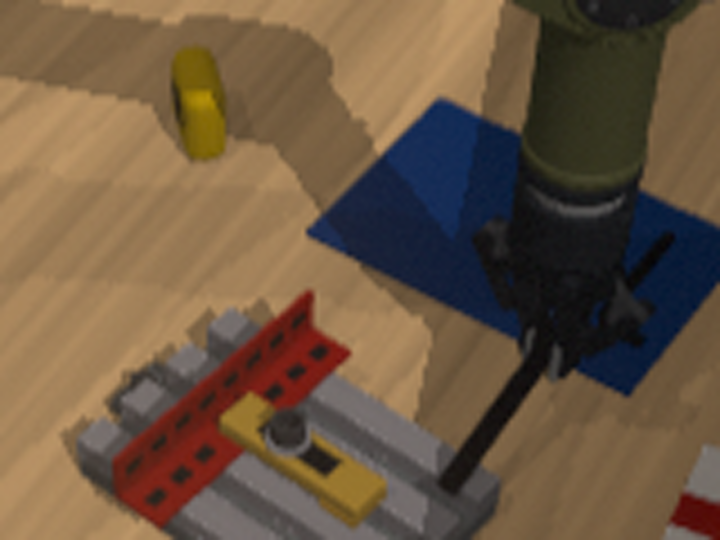

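Call:
send_rows([
  {"dx": 0.0055,"dy": 0,"dz": 0.013,"turn": 0,"fingers": 0},
  {"dx": 0.003,"dy": 0,"dz": 0.013,"turn": 0,"fingers": 0},
  {"dx": 0.0015,"dy": 0,"dz": 0.01,"turn": 0,"fingers": 0},
  {"dx": 0,"dy": 0,"dz": 0.0,"turn": 0,"fingers": 0},
])

```text
time_s: 10.45
eef_pos: [632.8, 197.0, 34.0]
orientation: [0.768, 0.64, 0.001, -0.0]
ft_force: [0.4, 2.3, 3.6]
grip_width: 13.1
```

```bash
python3 - <<'E'
from h import *
st(); grab('scene','s9',(200,90,160,120),4.5);grab('wrist','w9',None,1.2)
E
```

```text
t 10.45 pos [632.8 197.   34. ] x [0.181 0.984 0.001] y [ 0.984 -0.181  0.001] z [ 0.001  0.001 -1.   ] F [0.4 2.3 3.6] w 13.1 q [ 0.17  0.6  -0.68  1.6   0.41  1.09 -0.8 ]
```

View pics/s9.png

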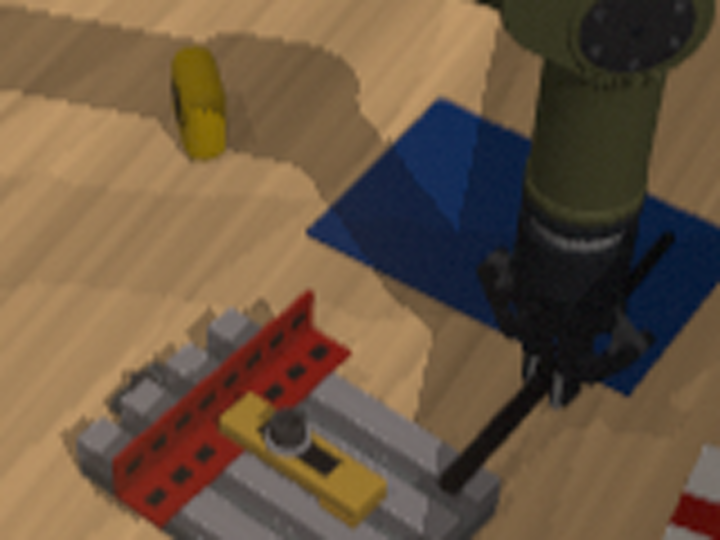

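View pics/w9.png

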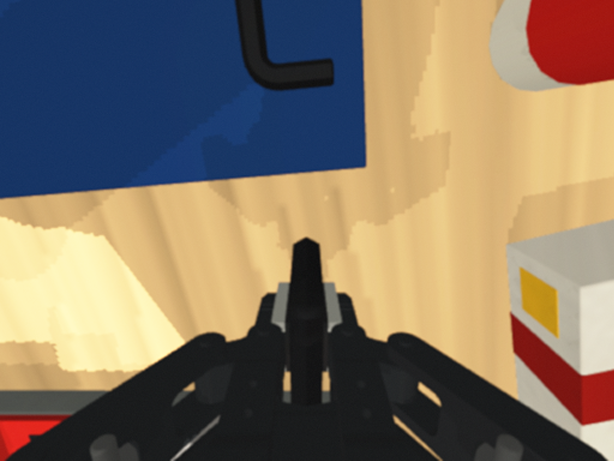

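Call:
send_rows([
  {"dx": 0,"dy": 0,"dz": 0.002,"turn": 0,"fingers": 0},
  {"dx": 0,"dy": 0,"dz": 0,"turn": 0,"fingers": 0},
  {"dx": 0,"dy": 0,"dz": 0,"turn": 0,"fingers": 0},
  {"dx": 0,"dy": 0,"dz": -0.02,"turn": 0,"fingers": 0},
  {"dx": 0,"dy": 0,"dz": -0.04,"turn": 0,"fingers": 0},
  {"dx": 0,"dy": 0,"dz": -0.05,"turn": 0,"fingers": 0},
  {"dx": 0,"dy": 0,"dz": -0.04,"turn": 0,"fingers": 0},
  {"dx": -0.043,"dy": -0.022,"dz": 0,"turn": 0,"fingers": 0},
  {"dx": -0.043,"dy": -0.022,"dz": 0,"turn": 0,"fingers": 0},
  {"dx": -0.043,"dy": -0.022,"dz": 0,"turn": 0,"fingers": 0},
  {"dx": -0.043,"dy": -0.021,"dz": 0,"turn": 0,"fingers": 0},
  {"dx": 0,"dy": 0,"dz": 0,"turn": 0,"fingers": 0},
], force=120)

```text
time_s: 12.05
eef_pos: [513.4, 37.8, 181.4]
orientation: [0.771, 0.637, -0.002, 0.001]
ft_force: [0.9, 0.5, -3.2]
grip_width: 12.5
```

Call:
send_rows([
  {"dx": 0,"dy": 0,"dz": 0,"turn": -0.15,"fingers": 0},
  {"dx": 0,"dy": 0,"dz": 0,"turn": -0.15,"fingers": 0},
  {"dx": 0,"dy": 0,"dz": 0,"turn": -0.15,"fingers": 0},
  {"dx": 0,"dy": 0,"dz": 0,"turn": -0.15,"fingers": 0},
  {"dx": 0,"dy": 0,"dz": 0,"turn": -0.15,"fingers": 0},
  {"dx": 0,"dy": 0,"dz": 0,"turn": -0.15,"fingers": 0},
  {"dx": 0,"dy": 0,"dz": 0,"turn": -0.15,"fingers": 0},
  {"dx": 0,"dy": 0,"dz": 0,"turn": 0,"fingers": 0},
])

```text
time_s: 13.05
eef_pos: [515.6, 43.5, 181.8]
orientation: [0.345, 0.939, 0.0, -0.0]
ft_force: [0.2, -0.7, -2.5]
grip_width: 12.1
```

```bash
python3 - <<'E'
from h import *
st(); grab('scene','s10',(200,90,160,120),4.5);grab('wrist','w10',None,1.5);grab('top','t10',(180,130,100,90),6)
E
```

```text
t 13.05 pos [515.6  43.5 181.8] x [-0.762  0.647  0.001] y [ 0.647  0.762 -0.   ] z [-0.001  0.    -1.   ] F [ 0.2 -0.7 -2.5] w 12.1 q [ 0.66  0.14 -0.84  1.82  0.11  1.23  0.65]
```

View pics/s10.png

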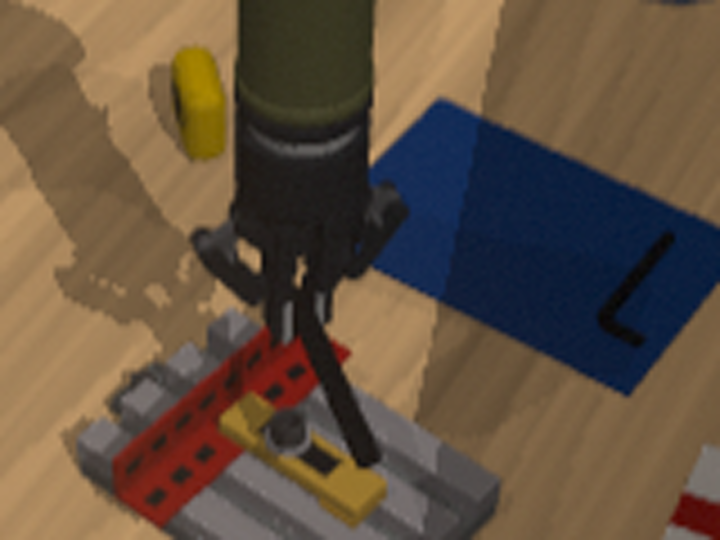

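View pics/w10.png

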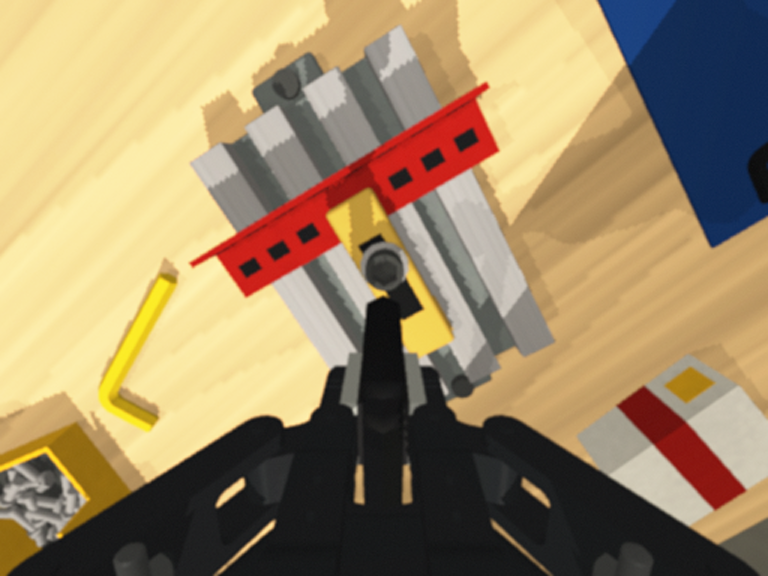

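View pics/t10.png

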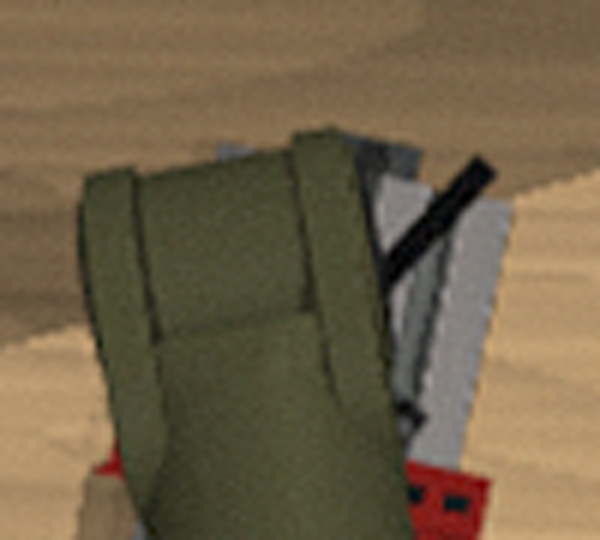

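```bash
python3 - <<'E'
from h import *
s,R=st(); g=s['eef_pos']+19*np.array([0,0,1]); 
t=(180+483.5/6-.5,130+170/6-.5); c=(200+369/4.5-.5,90+457/4.5-.5)
X,r=tri([('top',t,None),('scene',c,None)]);print('long tip',X,r)
L=-R[:,0]
for tilt in (0,5,10,15,20,25):
    d=np.cos(np.radians(tilt))*L+np.array([0,0,-np.sin(np.radians(tilt))])
    tip=g+119*d; print(tilt,tip.round(1),'top',(( pj('top',tip)-[180,130]+.5)*6).round(0),'scene',((pj('scene',tip)-[200,90]+.5)*4.5).round(0))
# wrist view of where things project
p=imaging.camera_params('wrist')
for tilt in (0,10,20):
    a=np.radians(tilt); S=np.array([0,0,-1])*np.cos(a)-L*np.sin(a)*1; d=np.cos(a)*L-np.array([0,0,np.sin(a)])
    o=g-13.6*d; print(tilt,'short tip wrist',((pj('wrist',o+49*S,p)+.5)*1.5).round(0),'origin',((pj('wrist',o,p)+.5)*1.5).round(0),o+49*S)
print('socket pj',((pj('wrist',(506.2,52.9,79),p)+.5)*1.5).round(0))
E
```

```text
t 13.2 pos [515.7  43.2 181.8] x [-0.762  0.648  0.   ] y [ 0.648  0.762 -0.   ] z [-0.  0. -1.] F [ 0.1 -0.7 -2.6] w 11.9 q [ 0.66  0.14 -0.84  1.82  0.11  1.23  0.65]
long tip [604.56178566 -33.63278203 198.22484447] [0.18104137]
0 [606.3 -33.9 200.7] top [484. 166.] scene [372. 456.]
5 [606.  -33.6 190.4] top [484. 170.] scene [371. 466.]
10 [605.  -32.7 180.1] top [482. 175.] scene [369. 476.]
15 [603.2 -31.3 169.9] top [479. 181.] scene [367. 484.]
20 [600.9 -29.2 160. ] top [475. 189.] scene [364. 490.]
25 [597.8 -26.7 150.4] top [469. 198.] scene [361. 495.]
0 short tip wrist [383. 314.] origin [383. 365.] [505.32959408  52.02069316 151.77236784]
10 short tip wrist [383. 298.] origin [383. 369.] [499.00549116  57.39947976 154.88114306]
20 short tip wrist [383. 284.] origin [383. 374.] [493.18831734  62.34711216 159.38416354]
socket pj [385. 272.]
```

```bash
python3 - <<'E'
from h import *
st();p=grab('wrist','w11',(205,150,100,75),8)
s,R=st(); g=s['eef_pos']+19*np.array([0,0,1]);L=-R[:,0];o=g-13.6*L
f=lambda X:((pj('wrist',X,p)-[205,150]+.5)*8).round(0)
T=o-[0,0,49]
for k in range(6):
    a=np.radians(60*k); c=8.08*(np.cos(a)*L+np.sin(a)*R[:,1]); print('tip corner',f(T+c))
print('bend top edge',f(o+[0,0,0]-8*L))
print('head',f((506.2,52.9,79)))
E
```

```text
t 13.2 pos [515.7  43.2 181.8] x [-0.762  0.648  0.   ] y [ 0.648  0.762 -0.   ] z [-0.  0. -1.] F [ 0.1 -0.7 -2.6] w 11.9 q [ 0.66  0.14 -0.84  1.82  0.11  1.23  0.65]
t 13.25 pos [515.7  43.1 181.8] x [-0.762  0.648  0.   ] y [ 0.648  0.762 -0.   ] z [-0. -0. -1.] F [-0.  -0.5 -2.3] w 12.3 q [ 0.66  0.14 -0.84  1.82  0.11  1.23  0.65]
tip corner [404. 562.]
tip corner [487. 518.]
tip corner [488. 427.]
tip corner [404. 381.]
tip corner [320. 427.]
tip corner [321. 518.]
bend top edge [404. 629.]
head [415. 252.]
```

View pics/w11.png

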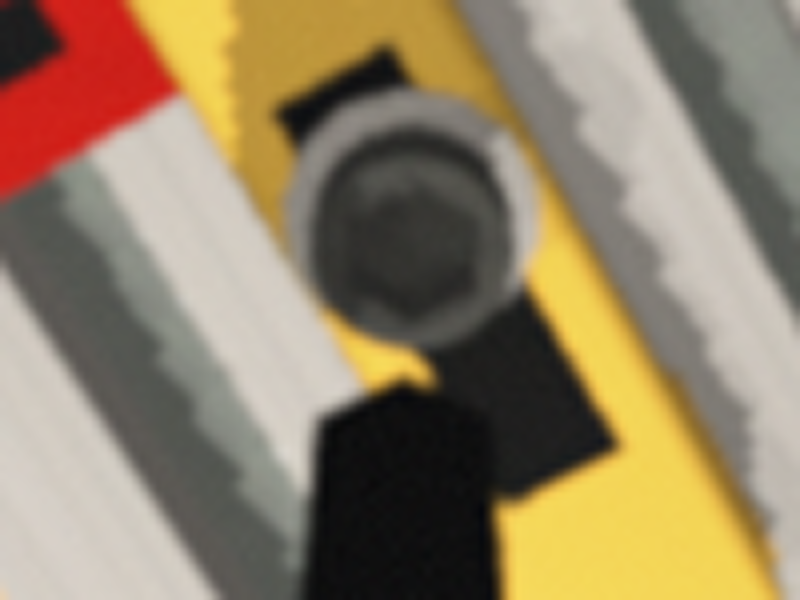

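```bash
python3 - <<'E'
from h import *
s,R=st(); p=imaging.camera_params('wrist'); g=s['eef_pos']; L=-R[:,0]; T=g+[0,0,19-49]-13.6*L
for q in [(411,246),(412,240)]:
    X=bp('wrist',(205+q[0]/8-.5,150+q[1]/8-.5),79,p); d=X-T; print(X.round(1),'tool d',(R.T@d).round(1))
E
```

```text
t 13.25 pos [515.7  43.1 181.8] x [-0.762  0.648  0.   ] y [ 0.648  0.762 -0.   ] z [-0. -0. -1.] F [-0.  -0.5 -2.3] w 12.3 q [ 0.66  0.14 -0.84  1.82  0.11  1.23  0.65]
[505.3  53.   79. ] tool d [ 0.7  0.8 72.8]
[504.9  53.5  79. ] tool d [ 1.4  0.9 72.8]
```

Call:
send_rows([
  {"dx": 0.001,"dy": 0.001,"dz": 0.03,"turn": 0,"fingers": 0},
  {"dx": 0,"dy": 0,"dz": 0.03,"turn": 0,"fingers": 0},
  {"dx": 0,"dy": 0,"dz": 0.004,"turn": 0,"fingers": 0},
  {"dx": 0,"dy": 0,"dz": 0,"turn": 0,"fingers": 0},
  {"dx": 0,"dy": 0,"dz": 0,"turn": 0,"fingers": 0},
])

```text
time_s: 13.88
eef_pos: [516.7, 44.6, 119.2]
orientation: [0.344, 0.939, 0.0, 0.001]
ft_force: [0.4, -0.9, -2.3]
grip_width: 12.1
```

```bash
python3 - <<'E'
from h import *
p=grab('wrist','w12',(205,150,100,75),8)
s,R=st(); g=s['eef_pos'];L=-R[:,0];T=g+[0,0,19-49]-13.6*L
f=lambda X:((pj('wrist',X,p)-[205,150]+.5)*8).round(0)
for k in (2,3,4): 
    a=np.radians(60*k); c=8.08*(np.cos(a)*L+np.sin(a)*R[:,1]); print('tip corner',f(T+c))
C=np.array([505.1,53.2,79]);print(T, R.T@(C-T))
print('head',f(C),[f(C+12*np.array([np.cos(b),np.sin(b),0])) for b in np.arange(0,6.2,np.pi/4)])
E
```

```text
t 13.93 pos [516.6  44.5 119.1] x [-0.763  0.647 -0.002] y [0.647 0.763 0.001] z [ 0.002 -0.    -1.   ] F [ 0.1 -0.1 -2.3] w 12.2 q [ 0.63  0.21 -0.84  1.89  0.18  1.11  0.59]
tip corner [487. 425.]
tip corner [403. 379.]
tip corner [319. 425.]
[506.27383597  53.27584044  89.06247661] [ 0.86576055 -0.82918962 10.05982014]
head [393. 422.] [array([480., 519.]), array([529., 432.]), array([499., 337.]), array([405., 291.]), array([304., 322.]), array([257., 411.]), array([291., 504.]), array([382., 548.])]
```

View pics/w12.png

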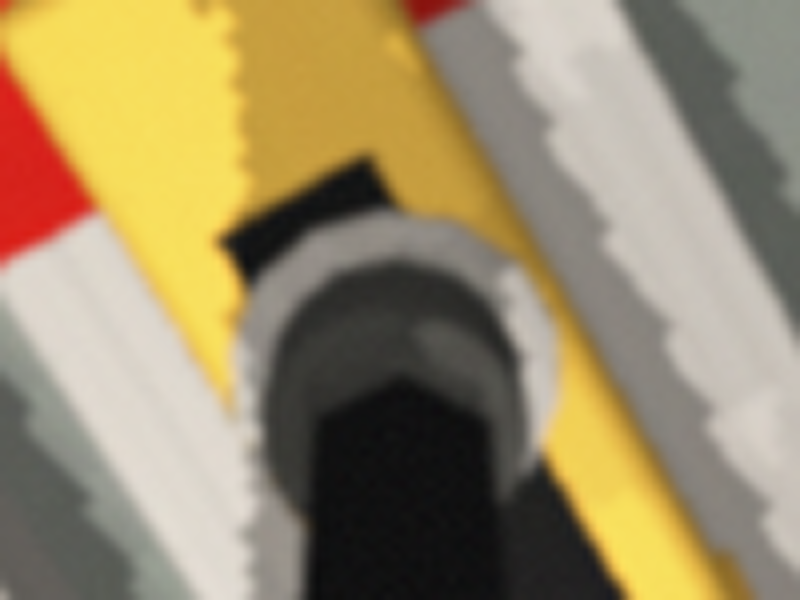

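```bash
cat > ov.py <<'E'
from h import *
s=manip.read_state(); Rt=Ro.from_quat(s['orientation']).as_matrix(); p=imaging.camera_params('wrist')
# X_tool = Rt^T (X - pos);  Xc = R X + t = R Rt X_tool + R pos + t
A=p['R']@Rt; b=p['R']@s['eef_pos']+p['t']
def cam_at(pos,ang): # ang = tool x direction angle
    x=np.array([np.cos(ang),np.sin(ang),0]); z=np.array([0,0,-1.]); R=np.stack([x,np.cross(z,x),z],1)
    Rc=A@R.T; return dict(mtx=p['mtx'],R=Rc,t=b-Rc@np.array(pos))
def overlay(src,out,P,off,f,C,key=None):
    im=cv2.imread(src)
    g=lambda X:tuple(int(v) for v in ((pj('wrist',X,P)-off+.5)*f).round())
    for z,r,col in [(79,12,(0,255,0)),(63,12,(255,0,255))]:
        pts=np.array([g((C[0]+r*np.cos(a),C[1]+r*np.sin(a),z)) for a in np.linspace(0,6.283,60)]); cv2.polylines(im,[pts],True,col,1)
    for z,col in [(79,(0,0,255)),(65,(255,255,0))]:
        pts=np.array([g((C[0]+8.6*np.cos(a),C[1]+8.6*np.sin(a),z)) for a in np.radians(-10.4+30+60*np.arange(6))]); cv2.polylines(im,[pts],True,col,1)
    cv2.imwrite(out,im)
E
python3 - <<'E'
from ov import *
P=cam_at((515.7,43.15,181.8),np.arctan2(.648,-.762))
for i,C in enumerate([(505.2,53.1),(504,55)]): 
    overlay('pics/w11.png',f'pics/o{i}.png',P,np.array([205,150]),8,C)
im=np.hstack([cv2.imread('pics/o0.png')[60:400,230:600],cv2.imread('pics/o1.png')[60:400,230:600]]); cv2.imwrite('pics/oo.png',im)
E
```

```text
(no output)
```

View pics/oo.png

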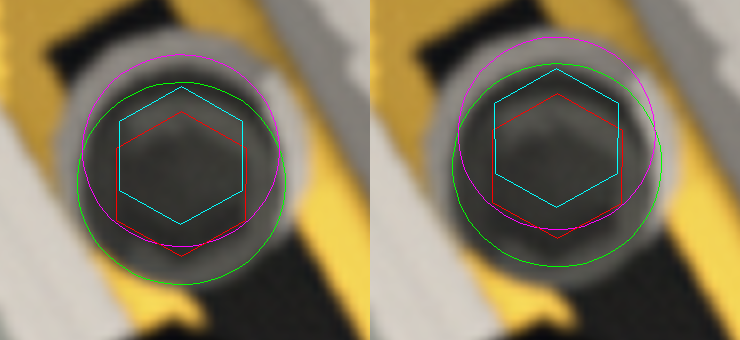

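Call:
send_rows([
  {"dx": 0.001,"dy": -0.001,"dz": 0.004,"turn": 0,"fingers": 0},
  {"dx": 0,"dy": 0,"dz": 0.003,"turn": 0,"fingers": 0},
  {"dx": 0,"dy": 0,"dz": 0.003,"turn": 0,"fingers": 0},
  {"dx": 0,"dy": 0,"dz": 0.003,"turn": 0,"fingers": 0},
  {"dx": 0,"dy": 0,"dz": 0,"turn": 0,"fingers": 0},
])

```text
time_s: 14.55
eef_pos: [514.0, 44.3, 104.4]
orientation: [0.344, 0.939, -0.0, -0.0]
ft_force: [-0.9, 0.3, -2.2]
grip_width: 12.4
```

```bash
python3 - <<'E'
from h import *
p=grab('wrist','w13',(205,150,100,75),8)
s,R=st(); g=s['eef_pos'];L=-R[:,0];T=g+[0,0,19-49]-13.6*L; print(T, R.T@(np.array([505.2,53.1,79])-T), s['ft_torque'])
E
```

```text
t 14.6 pos [514.1  44.3 104.6] x [-0.763  0.646  0.   ] y [ 0.646  0.763 -0.   ] z [-0.  0. -1.] F [ 0.4  1.  -2.4] w 12.4 q [ 0.62  0.23 -0.83  1.91  0.19  1.09  0.58]
[503.75341135  53.09410777  74.60293737] [-1.09858574  0.93841773 -4.3976465 ] [0.02664469 0.02847249 0.0225825 ]
```

View pics/w13.png

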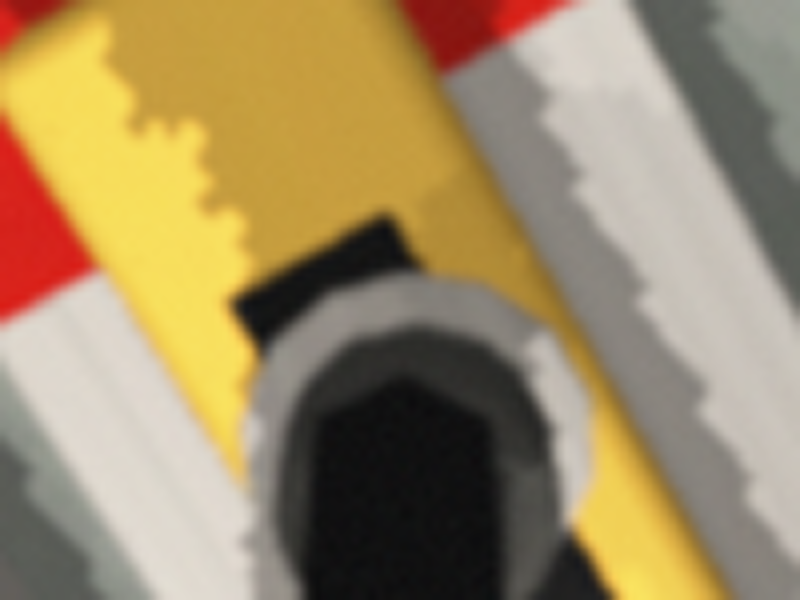

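Call:
send_rows([
  {"dx": -0.001,"dy": 0.001,"dz": 0,"turn": 0,"fingers": 0},
  {"dx": 0,"dy": 0,"dz": 0,"turn": 0,"fingers": 0},
  {"dx": 0,"dy": 0,"dz": 0,"turn": 0,"fingers": 0},
])

```text
time_s: 14.98
eef_pos: [515.7, 44.4, 104.8]
orientation: [0.344, 0.939, -0.0, 0.0]
ft_force: [-0.4, -0.0, -2.6]
grip_width: 12.2
```

```bash
python3 - <<'E'
from h import *
p=grab('wrist','w14',(205,150,100,75),8)
s,R=st(); g=s['eef_pos'];L=-R[:,0];T=g+[0,0,19-49]-13.6*L; print(T, R.T@(np.array([505.2,53.1,79])-T), s['ft_torque'])
from ov import *
P=imaging.camera_params('wrist')
overlay('pics/w14.png','pics/o14.png',P,np.array([205,150]),8,(505.2,53.1))
E
```

```text
t 15.03 pos [515.7  44.4 104.8] x [-0.763  0.646 -0.   ] y [ 0.646  0.763 -0.   ] z [ 0. -0. -1.] F [-0.7  0.5 -2.5] w 12.0 q [ 0.62  0.23 -0.83  1.9   0.19  1.09  0.58]
[505.32104993  53.20648038  74.83770983] [ 0.02305728 -0.15963299 -4.16228739] [0.0761557  0.14169424 0.00952483]
```

View pics/o14.png

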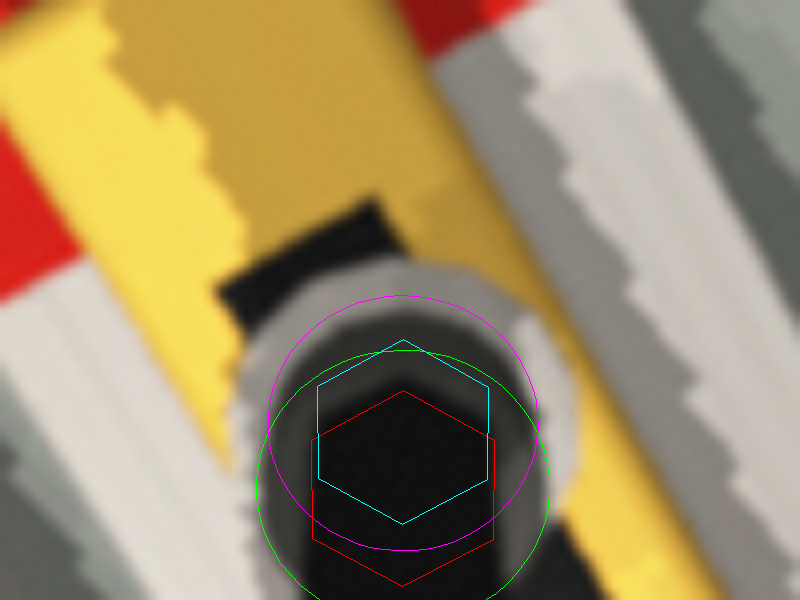

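Call:
send_rows([
  {"dx": 0,"dy": 0,"dz": 0.003,"turn": 0,"fingers": 0},
  {"dx": 0,"dy": 0,"dz": 0.002,"turn": 0,"fingers": 0},
  {"dx": 0,"dy": 0,"dz": 0,"turn": 0,"fingers": 0},
])

```text
time_s: 15.4
eef_pos: [515.9, 44.4, 100.4]
orientation: [0.344, 0.939, -0.0, 0.0]
ft_force: [-1.8, -0.3, 3.6]
grip_width: 12.1
```

```bash
python3 - <<'E'
from h import *
p=grab('wrist','w15',None,1.5); grab('scene','s15',(220,130,100,75),8)
s,R=st(); print(s['ft_torque'])
E
```

```text
t 15.5 pos [515.9  44.4 100.4] x [-0.763  0.646 -0.001] y [ 0.646  0.763 -0.   ] z [ 0. -0. -1.] F [-2.5 -0.3  5. ] w 12.3 q [ 0.61  0.24 -0.83  1.91  0.2   1.08  0.57]
[-0.00853372  0.55454976  0.03971574]
```

View pics/s15.png

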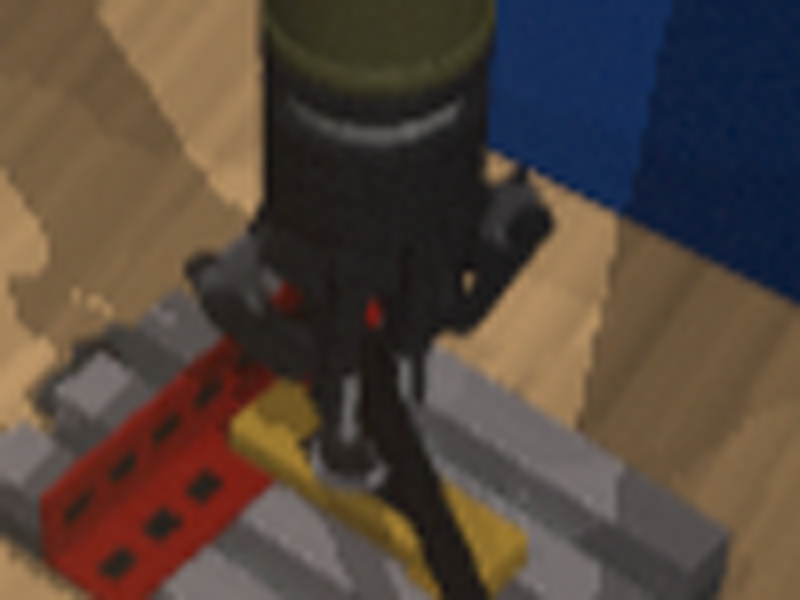

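View pics/w15.png

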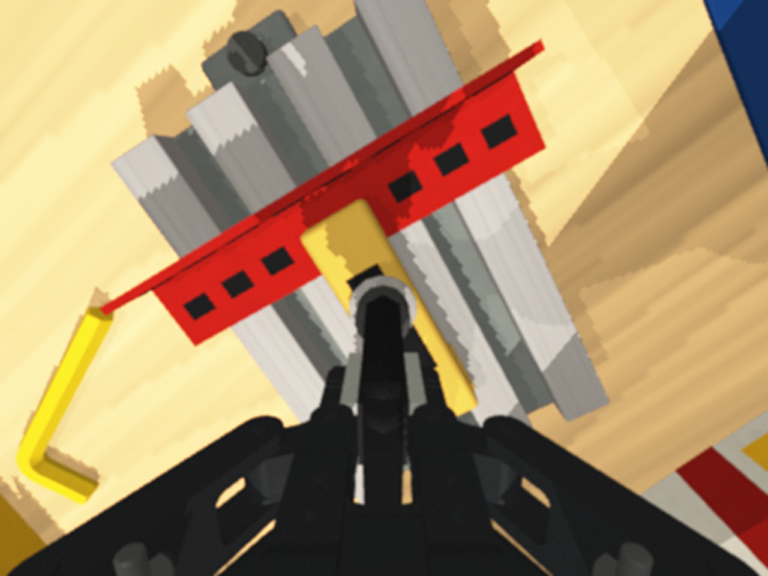

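Call:
send_rows([
  {"dx": 0.0007,"dy": -0.0006,"dz": 0,"turn": 0,"fingers": 0},
  {"dx": 0,"dy": 0,"dz": 0.001,"turn": 0,"fingers": 0},
  {"dx": 0,"dy": 0,"dz": 0,"turn": 0,"fingers": 0},
])

```text
time_s: 15.88
eef_pos: [515.9, 44.4, 100.1]
orientation: [0.344, 0.939, 0.0, 0.001]
ft_force: [-1.5, 0.4, 9.9]
grip_width: 12.0
```

```bash
python3 - <<'E'
from h import *
for i in range(3): s,R=st(); print(s['ft_torque']); imaging.read_camera('top')
E
```

```text
t 15.88 pos [515.9  44.4 100.1] x [-0.763  0.646 -0.002] y [0.646 0.763 0.001] z [ 0.002 -0.    -1.   ] F [-1.5  0.4  9.9] w 12.0 q [ 0.62  0.24 -0.83  1.91  0.2   1.08  0.57]
[0.02223609 0.50627788 0.06840268]
t 15.93 pos [515.9  44.4 100.1] x [-0.763  0.646 -0.002] y [0.646 0.763 0.001] z [ 0.002 -0.    -1.   ] F [-0.8 -0.6  9. ] w 12.3 q [ 0.62  0.24 -0.83  1.91  0.2   1.08  0.57]
[-0.00568691  0.52886712  0.03612386]
t 15.97 pos [515.9  44.4 100.1] x [-0.763  0.646 -0.002] y [0.646 0.763 0.001] z [ 0.002 -0.    -1.   ] F [-0.7 -1.  10.1] w 12.1 q [ 0.62  0.24 -0.83  1.91  0.2   1.08  0.57]
[-0.00349013  0.53285785  0.0290103 ]
```

Call:
send_rows([
  {"dx": 0,"dy": 0,"dz": -0.002,"turn": 0,"fingers": 0},
  {"dx": 0,"dy": 0.002,"dz": 0,"turn": 0,"fingers": 0},
  {"dx": 0,"dy": 0,"dz": 0,"turn": 0,"fingers": 0},
])

```text
time_s: 16.4
eef_pos: [515.7, 45.1, 100.6]
orientation: [0.344, 0.939, -0.001, -0.0]
ft_force: [-1.0, -3.5, 4.7]
grip_width: 12.3
```

Call:
send_rows([
  {"dx": 0.002,"dy": -0.002,"dz": 0,"turn": 0,"fingers": 0},
  {"dx": 0,"dy": 0,"dz": 0,"turn": 0,"fingers": 0},
  {"dx": 0,"dy": 0,"dz": 0,"turn": 0,"fingers": 0},
])

```text
time_s: 16.77
eef_pos: [513.9, 45.8, 101.1]
orientation: [0.344, 0.939, 0.0, 0.001]
ft_force: [2.5, -1.9, 2.3]
grip_width: 11.9
```

Call:
send_rows([
  {"dx": -0.004,"dy": 0,"dz": 0,"turn": 0,"fingers": 0},
  {"dx": 0,"dy": 0,"dz": 0,"turn": 0,"fingers": 0},
  {"dx": 0,"dy": 0,"dz": 0,"turn": 0,"fingers": 0},
])

```text
time_s: 17.15
eef_pos: [515.6, 44.2, 100.5]
orientation: [0.344, 0.939, 0.0, -0.001]
ft_force: [-1.9, 2.5, 3.4]
grip_width: 12.6
```

Call:
send_rows([
  {"dx": 0.0015,"dy": 0,"dz": 0,"turn": 0,"fingers": 0},
  {"dx": 0,"dy": 0,"dz": 0,"turn": 0,"fingers": 0},
])

```text
time_s: 17.4
eef_pos: [515.4, 44.2, 100.8]
orientation: [0.344, 0.939, 0.0, 0.0]
ft_force: [0.6, 2.0, 1.9]
grip_width: 12.1
```

```bash
python3 - <<'E'
from h import *
st(); grab('top','t16',(210,130,80,60),10); grab('scene','s16',(240,150,80,60),10)
E
```

```text
t 17.4 pos [515.4  44.2 100.8] x [-0.763  0.646 -0.001] y [0.646 0.763 0.001] z [ 0.001  0.    -1.   ] F [0.6 2.  1.9] w 12.1 q [ 0.62  0.23 -0.83  1.91  0.2   1.08  0.58]
```

View pics/t16.png

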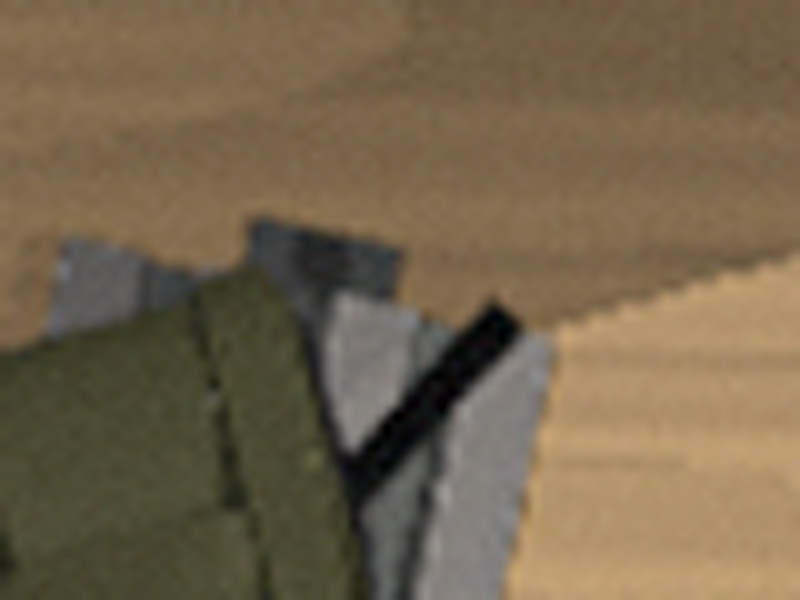

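View pics/s16.png

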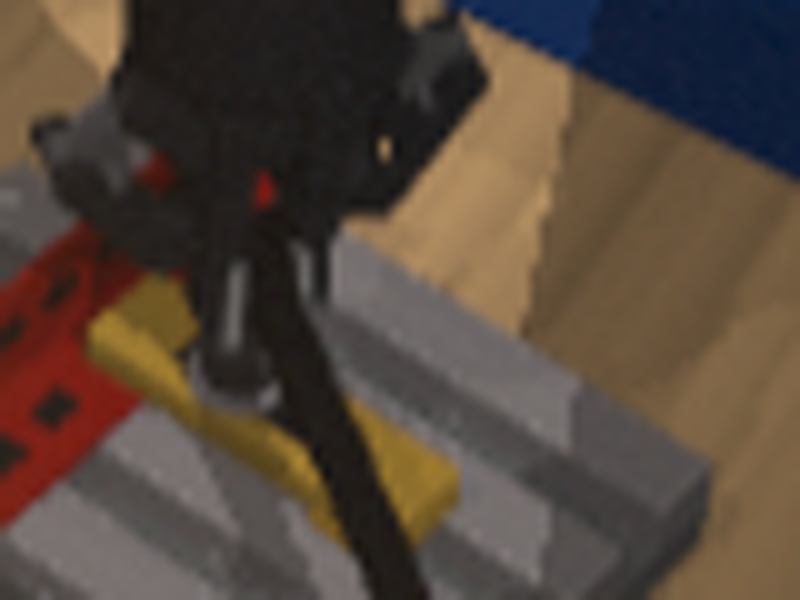

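```bash
python3 - <<'E'
from h import *
st(); grab('scene','s17',(250,175,60,45),12)
f=lambda q:(210+q[0]/10-.5,130+q[1]/10-.5)
for z in (105,114,122): 
  b=bp('top',f((507,313)),z); a=bp('top',f((370,478)),z); print(z,b,np.degrees(np.arctan2(*(b-a)[[1,0]])))
E
```

```text
t 17.5 pos [515.3  44.1 100.7] x [-0.763  0.646 -0.   ] y [0.646 0.763 0.   ] z [ 0.001  0.    -1.   ] F [0.1 1.2 0.4] w 12.3 q [ 0.62  0.23 -0.83  1.91  0.2   1.08  0.58]
105 [608.96087827 -33.48957541 105.        ] -38.06168683614714
114 [607.73917938 -33.54903401 114.        ] -38.06168683614715
122 [606.65322482 -33.60188611 122.        ] -38.06168683614712
```

View pics/s17.png

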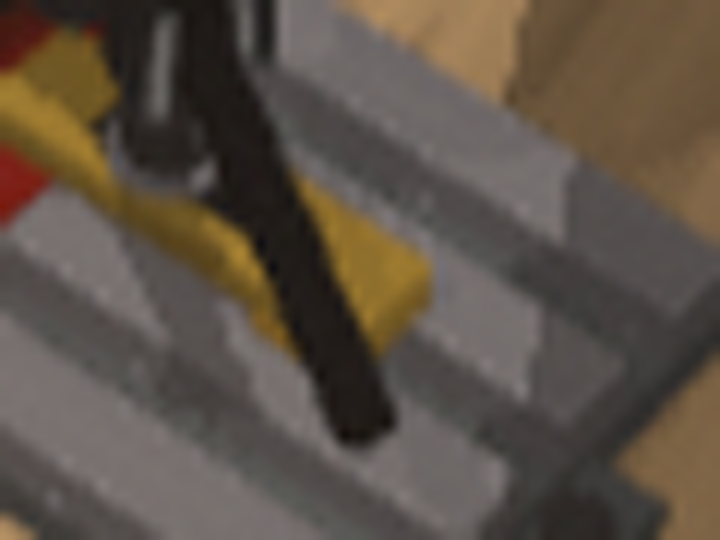

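```bash
python3 - <<'E'
from h import *
f=lambda q:(210+q[0]/10-.5,130+q[1]/10-.5)
print(tri([('top',f((507,313)),None),('scene',(279.75,210.3),None)]))
# calibrate check: earlier tip at tcp z 181.8 -> 198.2
E
```

```text
(array([605.79994398, -34.59088384, 116.84093609]), array([2.61298225]))
```

Call:
send_rows([
  {"dx": 0,"dy": 0,"dz": 0.002,"turn": 0.05,"fingers": 0},
  {"dx": 0,"dy": 0,"dz": 0.001,"turn": 0,"fingers": 0},
  {"dx": 0,"dy": 0,"dz": 0,"turn": -0.09,"fingers": 0},
  {"dx": 0,"dy": 0,"dz": 0.001,"turn": 0,"fingers": 0},
  {"dx": 0,"dy": 0,"dz": 0,"turn": 0.04,"fingers": 0},
  {"dx": 0,"dy": 0,"dz": 0,"turn": 0,"fingers": 0},
])

```text
time_s: 18.3
eef_pos: [516.0, 44.1, 99.4]
orientation: [0.344, 0.939, -0.0, 0.001]
ft_force: [-5.2, 0.3, 19.8]
grip_width: 12.1
```

Call:
send_rows([
  {"dx": 0,"dy": 0,"dz": -0.003,"turn": 0,"fingers": 0},
  {"dx": 0,"dy": 0,"dz": 0,"turn": 0,"fingers": 0.4},
  {"dx": 0,"dy": 0,"dz": 0,"turn": 0,"fingers": 0.4},
  {"dx": 0,"dy": 0,"dz": 0,"turn": 0,"fingers": 0.4},
  {"dx": 0,"dy": 0,"dz": 0,"turn": 0,"fingers": 0.4},
])

```text
time_s: 18.92
eef_pos: [515.0, 43.9, 99.6]
orientation: [0.344, 0.939, -0.0, -0.0]
ft_force: [-0.1, -0.1, 0.3]
grip_width: 34.2
```

```bash
python3 - <<'E'
from h import *
st(); grab('scene','s18',(250,175,60,45),12);grab('top','t18',(210,130,80,60),10);grab('wrist','w18',(170,120,170,127),4.5)
E
```

```text
t 18.93 pos [515.   43.9  99.6] x [-0.763  0.646  0.   ] y [ 0.646  0.763 -0.   ] z [-0. -0. -1.] F [-0.1 -0.1  0.3] w 34.2 q [ 0.62  0.24 -0.83  1.91  0.2   1.08  0.57]
```

View pics/s18.png

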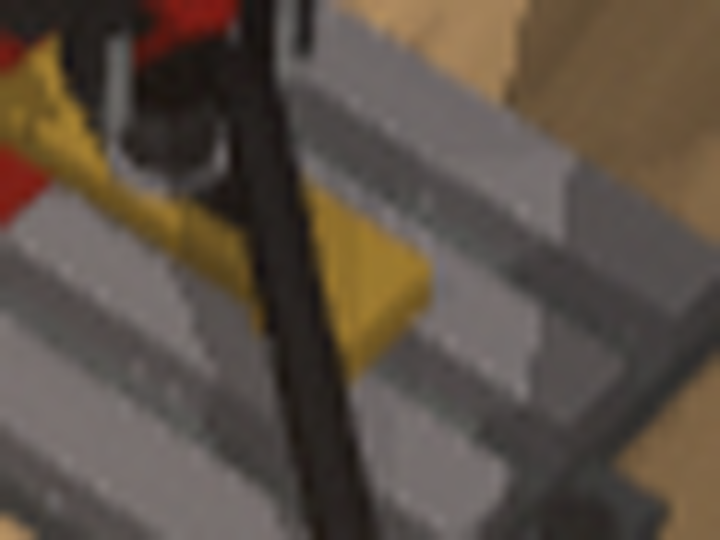

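View pics/t18.png

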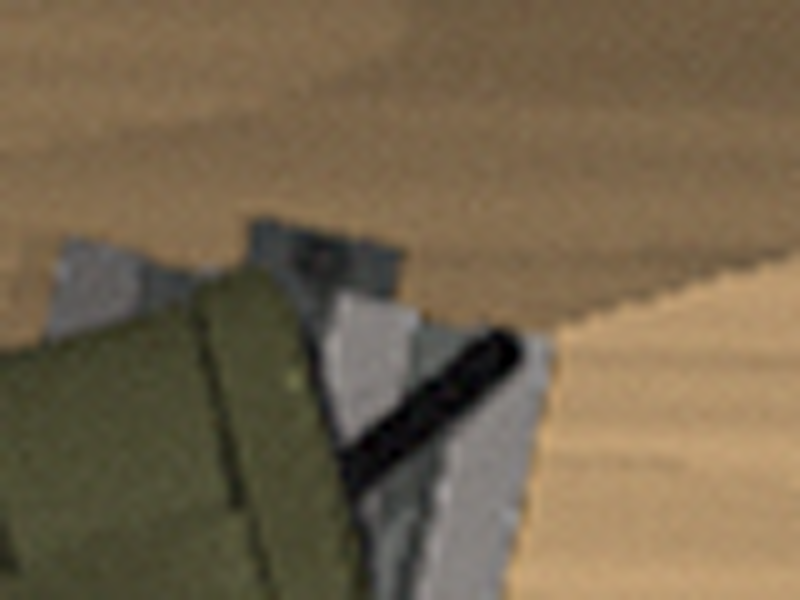

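View pics/w18.png

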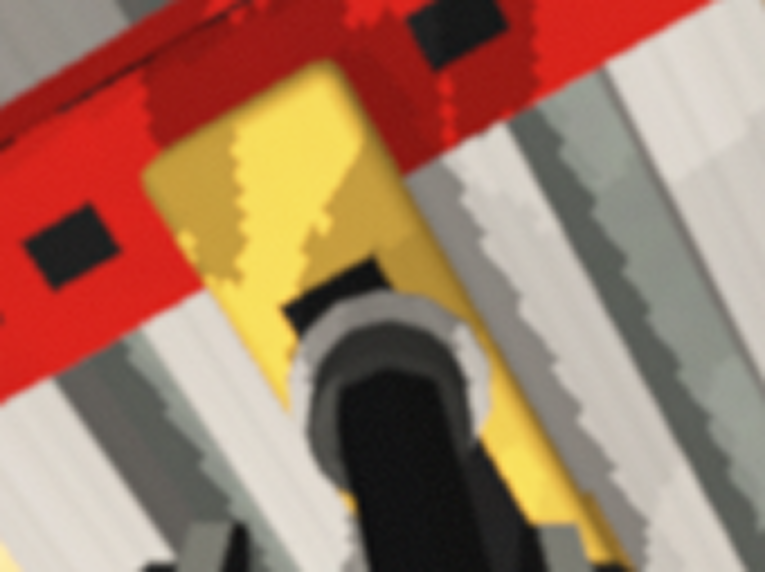

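```bash
python3 - <<'E'
from h import *
grab('scene','s19',(240,165,64,48),12)
f=lambda q:(210+q[0]/10-.5,130+q[1]/10-.5)
for z in (70,80,90,100): 
  b=bp('top',f((503,345)),z); print(z,b, b-[505.2,53.1,0],np.degrees(np.arctan2(b[1]-53.1,b[0]-505.2)), pj('scene',b), (pj('scene',b)-[240,165]+.5)*12)
E
```

```text
70 [603.64777797 -32.27033076  70.        ] [ 98.44777797 -85.37033076  70.        ] -40.930639116146416 [279.40623203 219.27585673] [478.87478437 657.3102808 ]
80 [602.36930542 -32.34414857  80.        ] [ 97.16930542 -85.44414857  80.        ] -41.32622311165882 [279.13982443 217.02598563] [475.67789313 630.31182756]
90 [601.09083287 -32.41796639  90.        ] [ 95.89083287 -85.51796639  90.        ] -41.72741878940205 [278.87036398 214.7503326 ] [472.44436779 603.00399121]
100 [599.81236033 -32.49178421 100.        ] [ 94.61236033 -85.59178421 100.        ] -42.134306222946975 [278.59779792 212.44845193] [469.17357501 575.38142312]
```

View pics/s19.png

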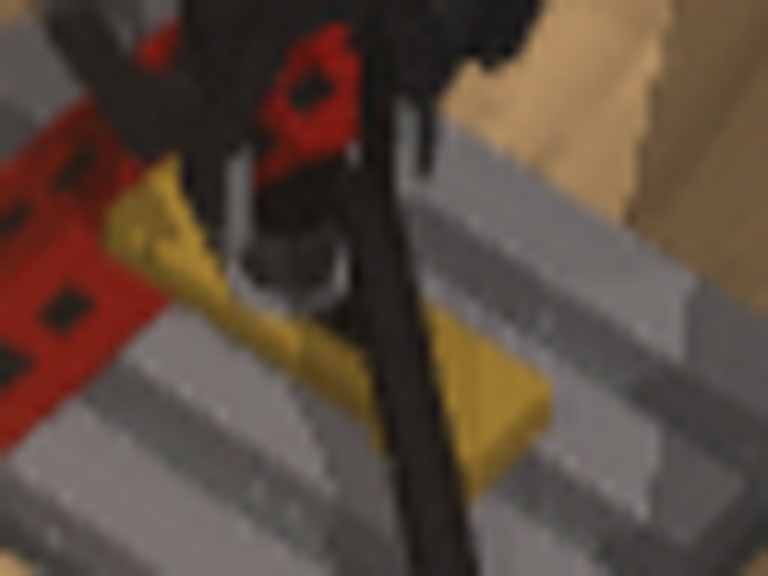

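```bash
python3 - <<'E'
from h import *
grab('scene','s20',(255,185,50,45),12)
E
```

```text
(no output)
```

View pics/s20.png

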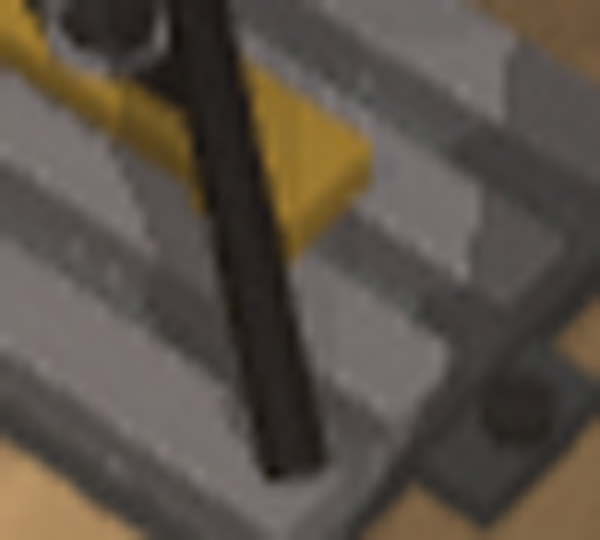

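```bash
python3 - <<'E'
from h import *
f=lambda q:(210+q[0]/10-.5,130+q[1]/10-.5)
sc=(255+297/12-.5,185+468/12-.5); print(sc)
X,r=tri([('top',f((503,345)),None),('scene',sc,None)]);print(X,r, np.degrees(np.arctan2(X[1]-53.1,X[0]-505.2)))
E
```

```text
(279.25, 223.5)
[605.28101702 -32.64219219  51.15959542] [1.30534846] -40.587583648026005
```

Call:
send_rows([
  {"dx": 0,"dy": 0,"dz": 0,"turn": 0,"fingers": 0},
  {"dx": 0,"dy": 0,"dz": 0,"turn": 0,"fingers": 0},
  {"dx": 0,"dy": 0,"dz": 0,"turn": 0,"fingers": 0},
  {"dx": 0,"dy": 0,"dz": 0,"turn": 0,"fingers": 0},
  {"dx": 0,"dy": 0,"dz": -0.02,"turn": 0,"fingers": 0},
  {"dx": 0,"dy": 0,"dz": -0.03,"turn": 0,"fingers": 0},
  {"dx": 0,"dy": 0,"dz": -0.02,"turn": 0,"fingers": 0},
  {"dx": 0,"dy": 0,"dz": 0,"turn": 0,"fingers": 0},
], force=80)

```text
time_s: 20.18
eef_pos: [516.2, 44.2, 171.8]
orientation: [0.344, 0.939, 0.0, 0.002]
ft_force: [0.7, 0.4, -2.2]
grip_width: 11.8
```

```bash
python3 - <<'E'
from h import *
st(); grab('scene','s21',(220,120,100,75),8);grab('top','t21',(200,130,80,60),10);grab('wrist','w21',(170,120,170,127),4.5)
E
```

```text
t 20.18 pos [516.2  44.2 171.8] x [-0.763  0.646 -0.003] y [0.646 0.763 0.002] z [ 0.003 -0.001 -1.   ] F [ 0.7  0.4 -2.2] w 11.8 q [ 0.65  0.15 -0.85  1.83  0.12  1.21  0.64]
```

View pics/s21.png

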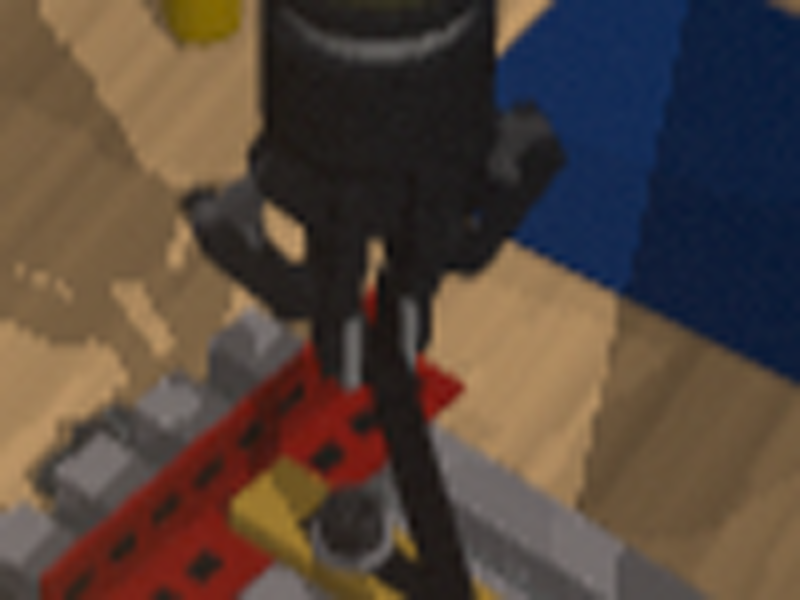

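View pics/w21.png

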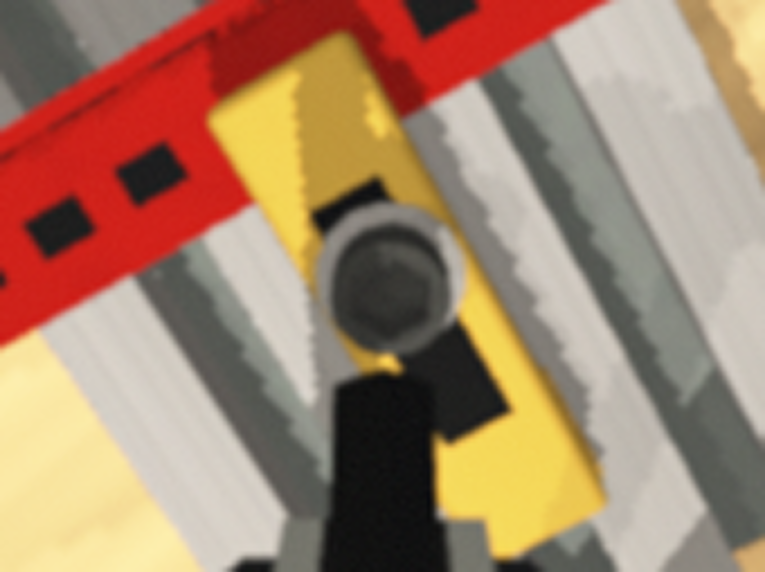

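View pics/t21.png

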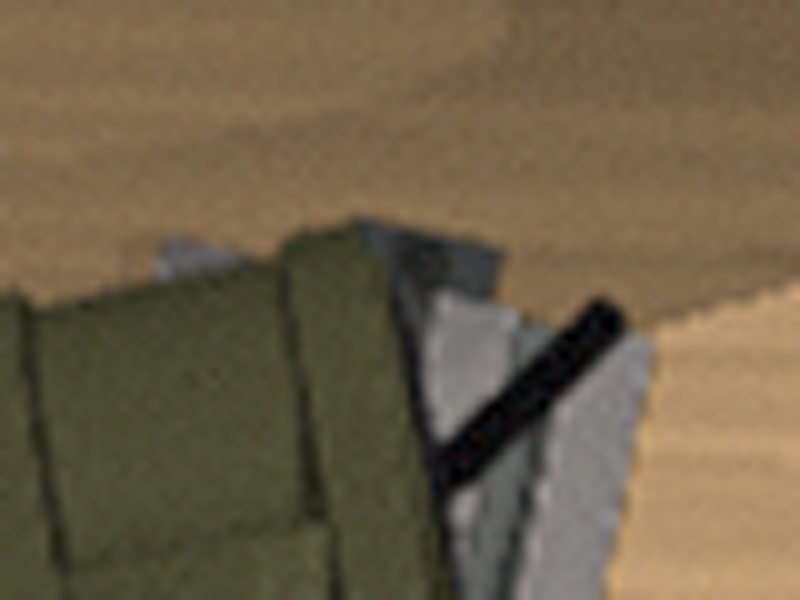

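Call:
send_rows([
  {"dx": 0.0127,"dy": 0.0445,"dz": 0,"turn": 0,"fingers": 0},
  {"dx": 0.0127,"dy": 0.0445,"dz": 0,"turn": 0,"fingers": 0},
  {"dx": 0.0127,"dy": 0.0445,"dz": 0,"turn": 0,"fingers": 0},
  {"dx": 0,"dy": 0,"dz": 0,"turn": 0.174,"fingers": 0},
  {"dx": 0,"dy": 0,"dz": 0.03,"turn": 0.174,"fingers": 0},
  {"dx": 0,"dy": 0,"dz": 0.02,"turn": 0.174,"fingers": 0},
  {"dx": 0,"dy": 0,"dz": 0,"turn": 0,"fingers": 0},
])

```text
time_s: 21.2
eef_pos: [570.3, 169.8, 116.9]
orientation: [0.574, 0.819, -0.002, -0.002]
ft_force: [-0.1, 0.2, -1.7]
grip_width: 12.1
```

```bash
python3 - <<'E'
from h import *
s,R=st(); d=s['eef_pos']-[506,53,0]; print('plate',.9836*d[0]-.1805*d[1], .1805*d[0]+.9836*d[1])
grab('scene','s22',(230,110,100,75),8)
E
```

```text
t 21.2 pos [570.3 169.8 116.9] x [-0.341  0.94   0.001] y [ 0.94   0.341 -0.006] z [-0.006 -0.001 -1.   ] F [-0.1  0.2 -1.7] w 12.1 q [ 0.29  0.39 -0.77  1.7   0.29  1.17 -0.2 ]
plate 42.14833028063245 126.52584882317674
```

View pics/s22.png

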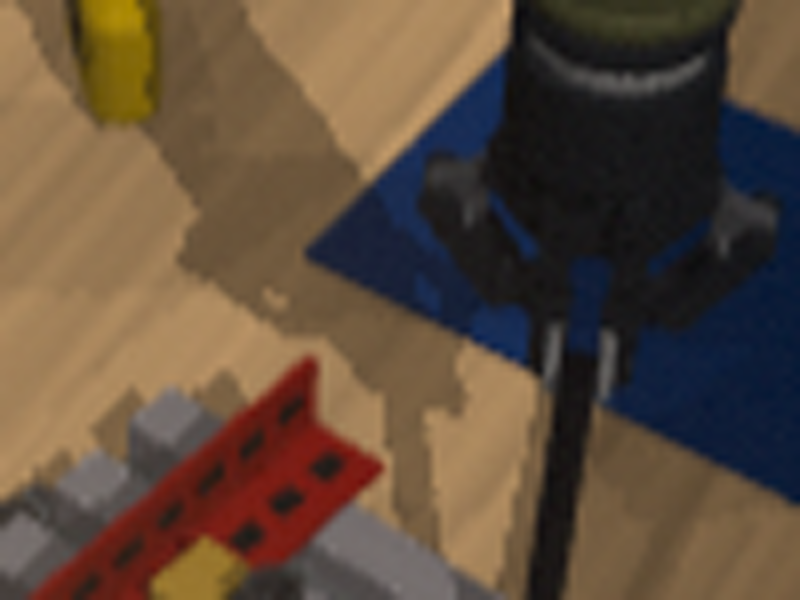

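Call:
send_rows([
  {"dx": 0,"dy": 0,"dz": 0.015,"turn": 0,"fingers": 0},
  {"dx": 0,"dy": 0,"dz": 0.015,"turn": 0,"fingers": 0},
  {"dx": 0.004,"dy": 0,"dz": 0.01,"turn": 0,"fingers": 0},
  {"dx": 0.004,"dy": 0,"dz": 0.01,"turn": 0,"fingers": 0},
  {"dx": 0.003,"dy": 0,"dz": 0.01,"turn": 0,"fingers": 0},
  {"dx": 0.002,"dy": 0,"dz": 0.01,"turn": 0,"fingers": 0},
  {"dx": 0.001,"dy": 0,"dz": 0.01,"turn": 0,"fingers": 0},
  {"dx": 0,"dy": 0,"dz": 0.004,"turn": 0,"fingers": 0},
  {"dx": 0,"dy": 0,"dz": 0,"turn": 0,"fingers": 0},
], force=35)

```text
time_s: 22.38
eef_pos: [567.7, 183.8, 35.4]
orientation: [0.575, 0.818, 0.0, -0.0]
ft_force: [0.8, -0.9, 0.2]
grip_width: 11.7
```

```bash
python3 - <<'E'
from h import *
s,R=st(); print(s['ft_torque'])
grab('scene','s23',(230,120,100,75),8);grab('wrist','w23',None,1.2)
E
```

```text
t 22.38 pos [567.7 183.8  35.4] x [-0.339  0.941  0.   ] y [0.941 0.339 0.   ] z [ 0.  0. -1.] F [ 0.8 -0.9  0.2] w 11.7 q [ 0.23  0.48 -0.73  1.77  0.37  1.03 -0.28]
[-0.43373057 -0.33939752  0.11440278]
```

View pics/s23.png

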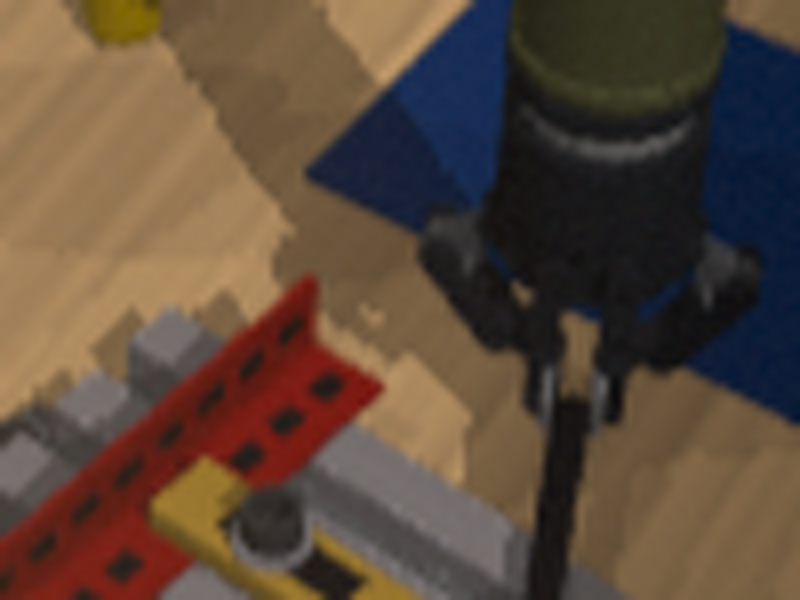

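View pics/w23.png

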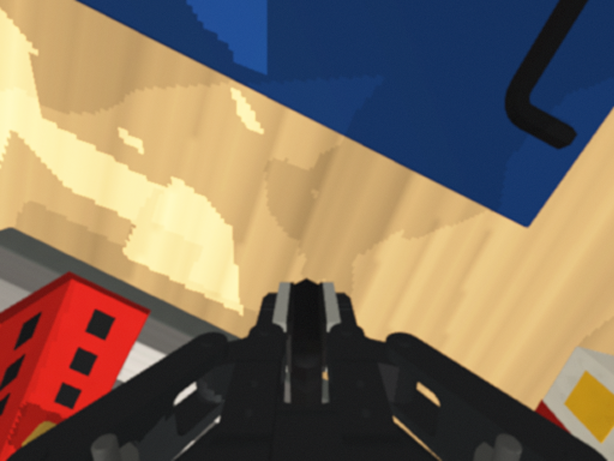

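```bash
python3 - <<'E'
from h import *
grab('scene','s24',(275,155,50,60),12)
E
```

```text
(no output)
```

View pics/s24.png

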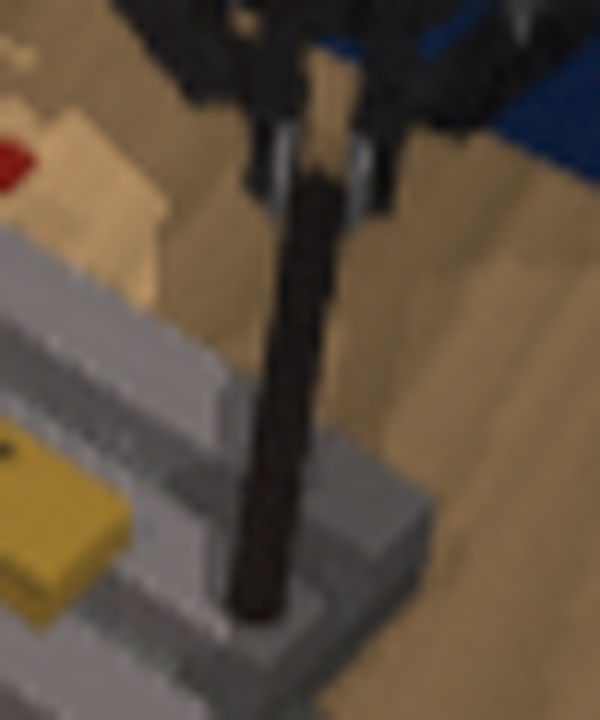

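```bash
python3 - <<'E'
from h import *
s,R=st(); g=s['eef_pos']; L=-R[:,0]
c=(275+257/12-.5,155+608/12-.5)
for z in (40,44,48,52): 
    X=bp('scene',c,z); print(z,X.round(1),'L',(X-g)@L,'y',(X-g)@R[:,1])
c=(275+318/12-.5,155+172/12-.5) # upper corner of back end of key
for Lo in (-10,-16,-22):
  for z in (45,50,55,60,65): 
    X=g+Lo*L; X[2]=z; print(Lo,z,(pj('scene',X)-[275,155]+.5)*12)
grab('top','t24',(170,100,80,60),10)
E
```

```text
t 22.52 pos [567.9 183.8  36. ] x [-0.339  0.941  0.   ] y [0.941 0.339 0.001] z [ 0.001  0.    -1.   ] F [ 0.8 -1.   0.2] w 11.7 q [ 0.24  0.48 -0.73  1.77  0.37  1.03 -0.28]
40 [612.9  56.6  40. ] L 134.9514452438776 y -0.8426294421742648
44 [614.   53.7  44. ] L 138.00821453726587 y -0.7435365473830398
48 [615.2  50.9  48. ] L 141.06498383065392 y -0.6444436525917449
52 [616.3  48.   52. ] L 144.12175312404204 y -0.5453507578005878
-10 45 [329.22723593 161.68187612]
-10 50 [330.75010641 148.92655034]
-10 55 [332.28109199 136.10325375]
-10 60 [333.82025771 123.21144159]
-10 65 [335.3676693  110.25056327]
-16 45 [331.83730311 144.85319844]
-16 50 [333.36318774 132.08596617]
-16 55 [334.89718264 119.25087451]
-16 60 [336.43935263 106.34738099]
-16 65 [337.98976325  93.37493737]
-22 45 [334.43405791 128.11035366]
-22 50 [335.96290609 115.3315027 ]
-22 55 [337.49985946 102.48490473]
-22 60 [339.04498263  89.57001958]
-22 65 [340.59834093  76.58630131]
```

View pics/t24.png

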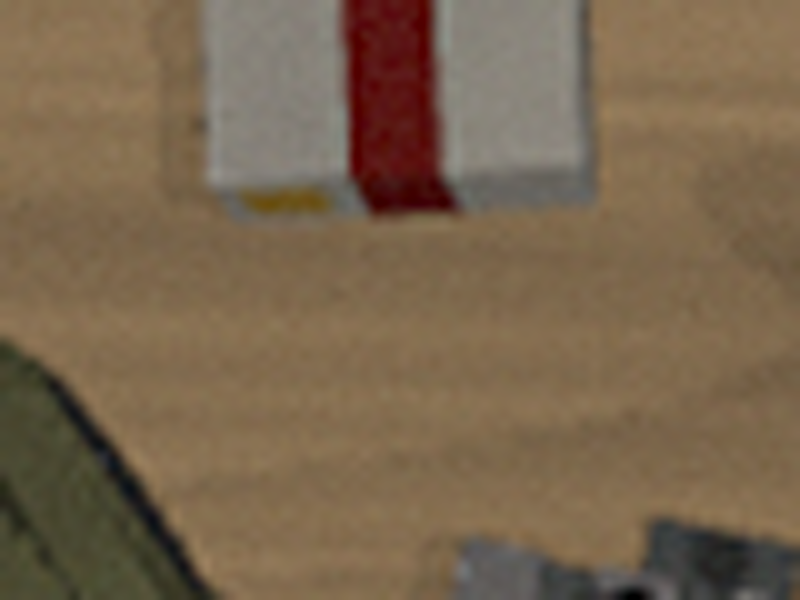

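Call:
send_rows([
  {"dx": 0,"dy": 0,"dz": 0.003,"turn": 0,"fingers": 0},
  {"dx": 0,"dy": 0,"dz": 0,"turn": 0,"fingers": 0},
  {"dx": 0,"dy": 0,"dz": 0,"turn": 0,"fingers": 0},
])

```text
time_s: 22.95
eef_pos: [567.8, 183.9, 33.1]
orientation: [0.575, 0.818, 0.0, 0.0]
ft_force: [0.9, -0.1, 3.1]
grip_width: 12.2
```

```bash
python3 - <<'E'
from h import *
s,R=st()
grab('scene','s25',(275,155,50,60),12)
E
```

```text
t 22.95 pos [567.8 183.9  33.1] x [-0.339  0.941 -0.   ] y [0.941 0.339 0.001] z [ 0.001 -0.    -1.   ] F [ 0.9 -0.1  3.1] w 12.2 q [ 0.23  0.49 -0.73  1.77  0.37  1.02 -0.29]
```

View pics/s25.png

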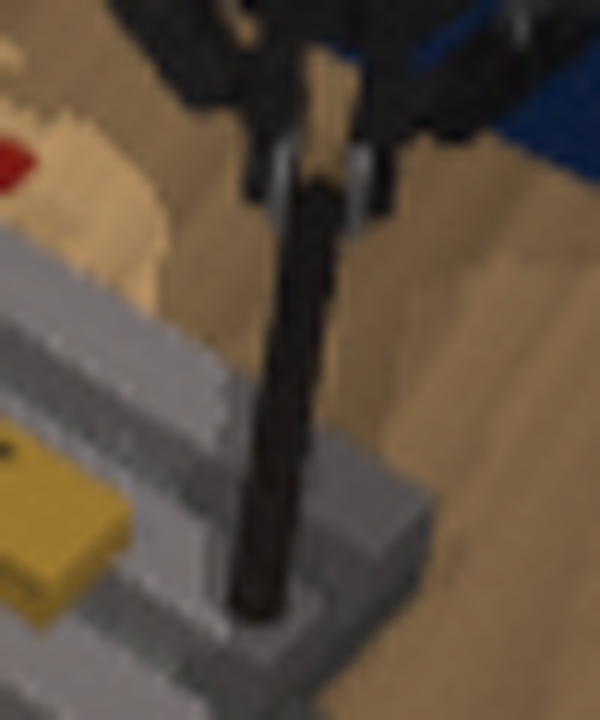

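Call:
send_rows([
  {"dx": 0,"dy": 0,"dz": 0.002,"turn": 0,"fingers": 0},
  {"dx": 0,"dy": 0,"dz": 0,"turn": 0,"fingers": 0},
])

```text
time_s: 23.25
eef_pos: [567.0, 183.6, 30.5]
orientation: [0.575, 0.818, -0.0, -0.0]
ft_force: [-0.9, 0.3, 3.3]
grip_width: 11.5
```

Call:
send_rows([
  {"dx": 0,"dy": 0,"dz": 0.002,"turn": 0,"fingers": 0},
  {"dx": 0,"dy": 0,"dz": 0,"turn": 0,"fingers": 0},
])

```text
time_s: 23.5
eef_pos: [567.8, 183.9, 28.7]
orientation: [0.575, 0.818, 0.0, 0.0]
ft_force: [1.1, 0.2, 2.1]
grip_width: 12.2
```

Call:
send_rows([
  {"dx": 0,"dy": 0,"dz": 0.002,"turn": 0,"fingers": 0},
  {"dx": 0,"dy": 0,"dz": 0,"turn": 0,"fingers": 0},
])

```text
time_s: 23.75
eef_pos: [567.0, 183.7, 26.4]
orientation: [0.575, 0.818, -0.0, -0.0]
ft_force: [-0.9, 0.2, 3.2]
grip_width: 11.7
```

```bash
python3 - <<'E'
from h import *
s,R=st()
grab('scene','s26',(275,155,50,60),12); grab('wrist','w26',(190,170,130,100),6)
E
```

```text
t 23.75 pos [567.  183.7  26.4] x [-0.339  0.941  0.   ] y [ 0.941  0.339 -0.001] z [-0.001 -0.    -1.   ] F [-0.9  0.2  3.2] w 11.7 q [ 0.23  0.5  -0.72  1.78  0.38  1.01 -0.29]
```

View pics/s26.png

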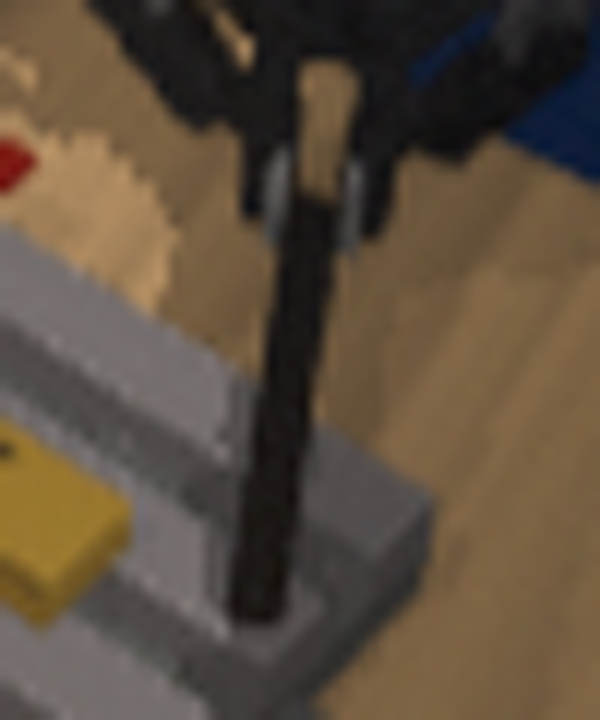

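View pics/w26.png

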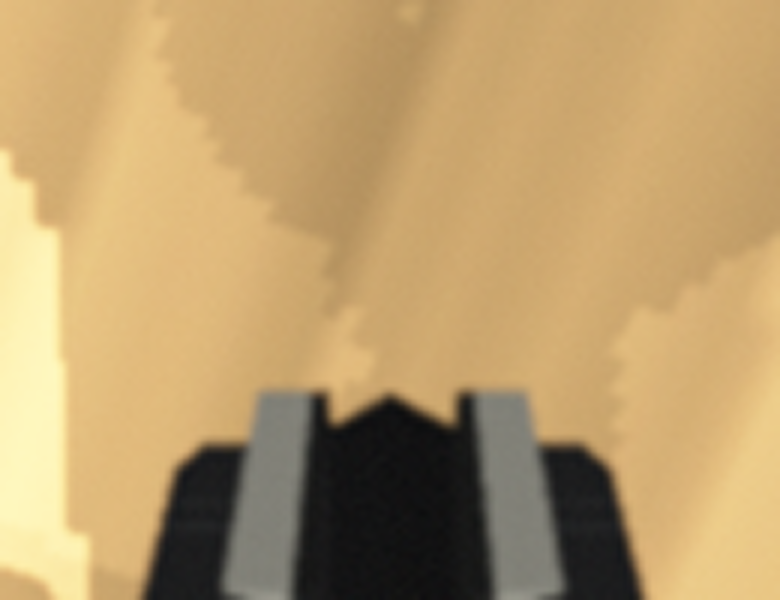

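```bash
python3 - <<'E'
from h import *
s,R=st(); g=s['eef_pos']; L=-R[:,0]; p=imaging.camera_params('wrist')
w=(190+392/6-.5,170+398/6-.5)
for z in (0,10,20,30,40,45,50,55,60): X=bp('wrist',w,z,p); print(z,'L at wrist ray',((X-g)@L).round(1), end=' | ')
print()
c=(275+318/12-.5,155+203/12-.5)
for z in (30,35,40,45,50,55,60): X=bp('scene',c,z); print(z,'L scene ray',((X-g)@L).round(1),((X-g)@R[:,1]).round(1), end=' | ')
print()
c=(275+257/12-.5,155+612/12-.5)
for z in (40,48,56): X=bp('scene',c,z); print(z,'tip L scene ray',((X-g)@L).round(1), end=' | ')
E
```

```text
t 23.85 pos [567.2 183.8  26.6] x [-0.339  0.941  0.   ] y [ 0.941  0.339 -0.001] z [-0.001 -0.    -1.   ] F [-1.   0.4  2.8] w 12.2 q [ 0.23  0.5  -0.72  1.78  0.38  1.01 -0.29]
0 L at wrist ray 4.9 | 10 L at wrist ray -0.0 | 20 L at wrist ray -4.9 | 30 L at wrist ray -9.8 | 40 L at wrist ray -14.7 | 45 L at wrist ray -17.1 | 50 L at wrist ray -19.6 | 55 L at wrist ray -22.0 | 60 L at wrist ray -24.5 | 
30 L scene ray -8.3 -0.9 | 35 L scene ray -3.8 -0.8 | 40 L scene ray 0.6 -0.7 | 45 L scene ray 5.0 -0.6 | 50 L scene ray 9.5 -0.4 | 55 L scene ray 13.9 -0.3 | 60 L scene ray 18.3 -0.2 | 
40 tip L scene ray 136.4 | 48 tip L scene ray 142.5 | 56 tip L scene ray 148.6 |
```

Call:
send_rows([
  {"dx": 0,"dy": 0,"dz": 0,"turn": 0,"fingers": 0.25},
  {"dx": 0,"dy": 0,"dz": 0,"turn": 0,"fingers": 0.25},
  {"dx": -0.009,"dy": 0,"dz": -0.001,"turn": 0,"fingers": 0.25},
  {"dx": -0.009,"dy": 0,"dz": -0.001,"turn": 0,"fingers": 0.25},
  {"dx": -0.009,"dy": 0,"dz": -0.001,"turn": 0,"fingers": 0.25},
  {"dx": 0,"dy": 0,"dz": 0,"turn": 0,"fingers": 0.25},
])

```text
time_s: 24.6
eef_pos: [577.4, 156.7, 29.8]
orientation: [0.576, 0.818, -0.0, 0.0]
ft_force: [0.1, 0.1, 0.0]
grip_width: 20.7
```

```bash
python3 - <<'E'
from h import *
s,R=st()
grab('scene','s27',(275,155,50,60),12); grab('wrist','w27',(190,150,130,100),6)
E
```

```text
t 24.6 pos [577.4 156.7  29.8] x [-0.337  0.942 -0.001] y [0.942 0.337 0.   ] z [ 0.    -0.001 -1.   ] F [0.1 0.1 0. ] w 20.7 q [ 0.27  0.49 -0.72  1.77  0.37  1.02 -0.24]
```

View pics/s27.png

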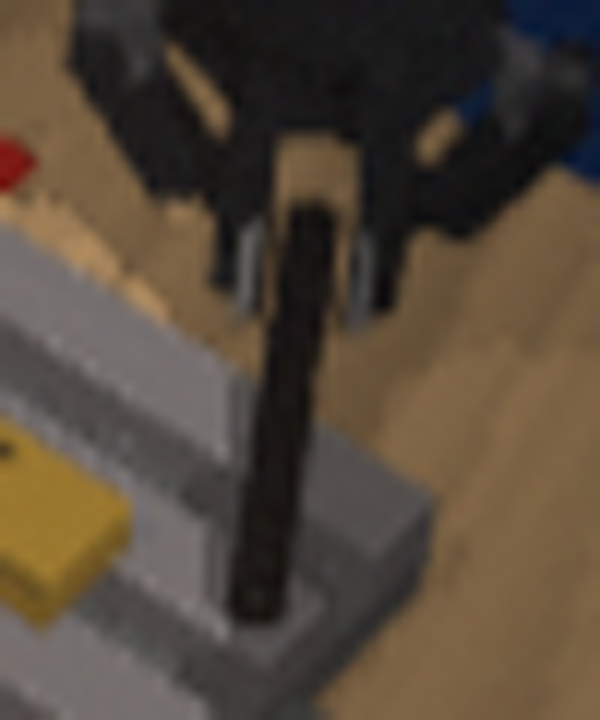

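View pics/w27.png

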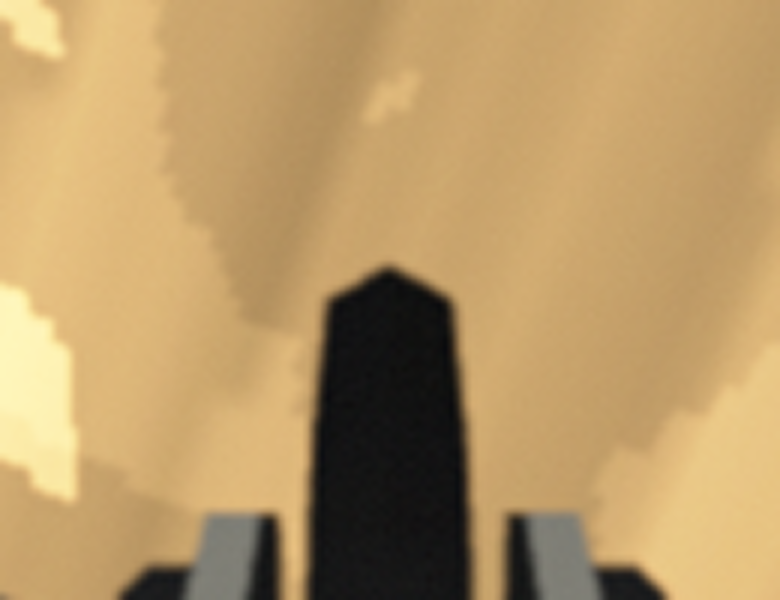

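Call:
send_rows([
  {"dx": 0,"dy": 0,"dz": 0,"turn": 0,"fingers": 0},
  {"dx": 0,"dy": 0,"dz": 0,"turn": 0,"fingers": 0},
  {"dx": 0,"dy": 0,"dz": 0,"turn": 0,"fingers": 0},
  {"dx": 0,"dy": 0,"dz": 0,"turn": 0,"fingers": 0},
], force=120)

```text
time_s: 25.2
eef_pos: [576.7, 158.7, 30.1]
orientation: [0.575, 0.818, 0.0, -0.0]
ft_force: [-1.5, -0.1, 4.3]
grip_width: 11.8
```

```bash
python3 - <<'E'
from h import *
s,R=st(); p=grab('wrist','w28',(205,150,100,75),8); g=s['eef_pos'];L=-R[:,0]
print('corner model a such that tip corner L:')
for c in (-22,-23,-24): print(c,((pj('wrist',g*[1,1,0]+c*L,p)-[205,150]+.5)*8))
E
```

```text
t 25.2 pos [576.7 158.7  30.1] x [-0.34   0.941  0.   ] y [0.941 0.34  0.   ] z [ 0.  0. -1.] F [-1.5 -0.1  4.3] w 11.8 q [ 0.27  0.49 -0.72  1.77  0.37  1.02 -0.24]
corner model a such that tip corner L:
-22 [401.95057682 376.61139567]
-23 [401.94808342 365.07005955]
-24 [401.94558162 353.48980368]
```

View pics/w28.png

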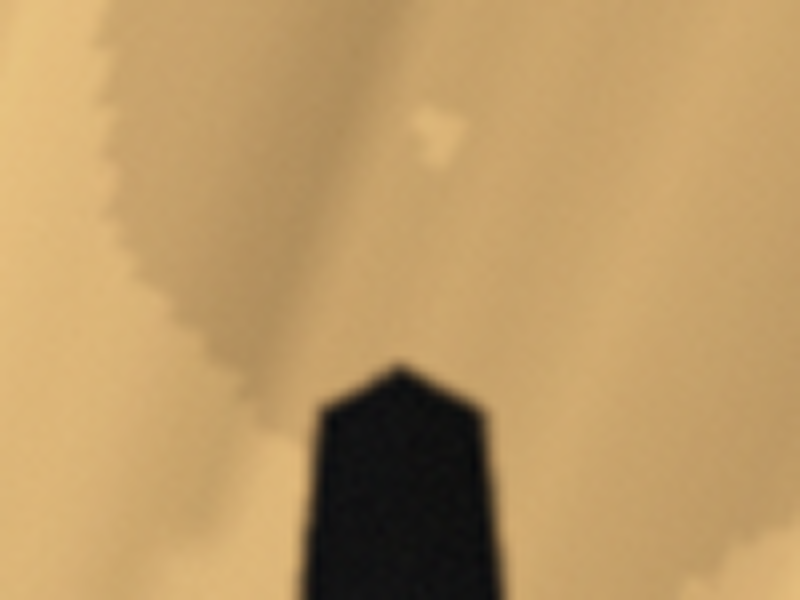

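Call:
send_rows([
  {"dx": 0,"dy": 0,"dz": -0.03,"turn": 0,"fingers": 0},
  {"dx": 0,"dy": 0,"dz": -0.04,"turn": 0,"fingers": 0},
  {"dx": 0,"dy": 0,"dz": -0.04,"turn": 0,"fingers": 0},
  {"dx": 0,"dy": 0,"dz": -0.02,"turn": -0.174,"fingers": 0},
  {"dx": 0,"dy": 0,"dz": 0,"turn": -0.174,"fingers": 0},
  {"dx": 0,"dy": 0,"dz": 0,"turn": -0.174,"fingers": 0},
  {"dx": -0.0095,"dy": -0.042,"dz": 0,"turn": 0,"fingers": 0},
  {"dx": -0.0095,"dy": -0.042,"dz": 0,"turn": 0,"fingers": 0},
  {"dx": -0.0095,"dy": -0.042,"dz": 0,"turn": 0,"fingers": 0},
  {"dx": 0,"dy": 0,"dz": 0,"turn": 0,"fingers": 0},
  {"dx": 0,"dy": 0,"dz": 0,"turn": 0,"fingers": 0},
])

```text
time_s: 26.62
eef_pos: [516.9, 44.1, 159.4]
orientation: [0.344, 0.939, 0.0, -0.0]
ft_force: [0.0, 1.1, -2.7]
grip_width: 11.6
```

```bash
python3 - <<'E'
from h import *
p=grab('wrist','w29',(205,150,100,75),8); s,R=st(); g=s['eef_pos'];L=-R[:,0];T=g-[0,0,30.1]-14.9*L
f=lambda X:((pj('wrist',X,p)-[205,150]+.5)*8).round(0)
for k in (2,3,4): 
    a=np.radians(60*k); c=8.08*(np.cos(a)*L+np.sin(a)*R[:,1]); print('tip corner',f(T+c))
from ov import *
overlay('pics/w29.png','pics/o29.png',p,np.array([205,150]),8,(505.2,53.1)); print(R.T@(np.array([505.2,53.1,79])-T))
grab('scene','s29',(240,150,80,60),10);grab('top','t29',(200,120,80,60),10)
E
```

```text
t 26.68 pos [517.1  44.8 159.5] x [-0.764  0.645  0.001] y [0.645 0.764 0.001] z [-0.     0.001 -1.   ] F [ 0.6  0.2 -2. ] w 12.0 q [ 0.68  0.17 -0.88  1.84  0.14  1.19  0.62]
tip corner [497. 408.]
tip corner [413. 362.]
tip corner [328. 408.]
[-0.51741014 -1.39658245 50.42763831]
```

View pics/o29.png

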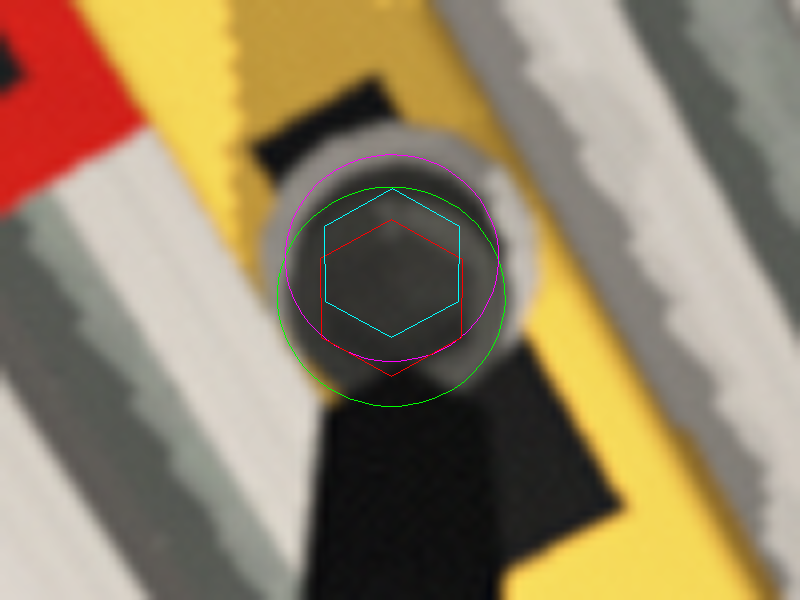

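View pics/s29.png

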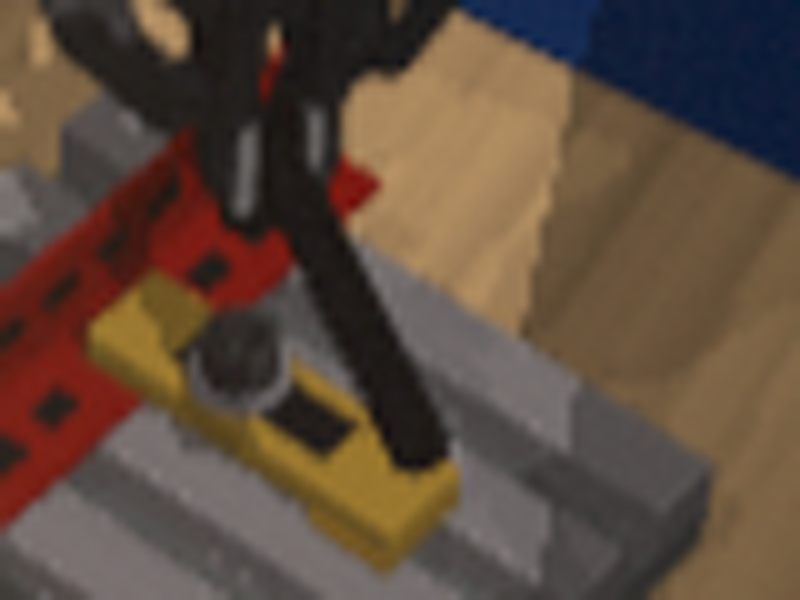

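View pics/t29.png

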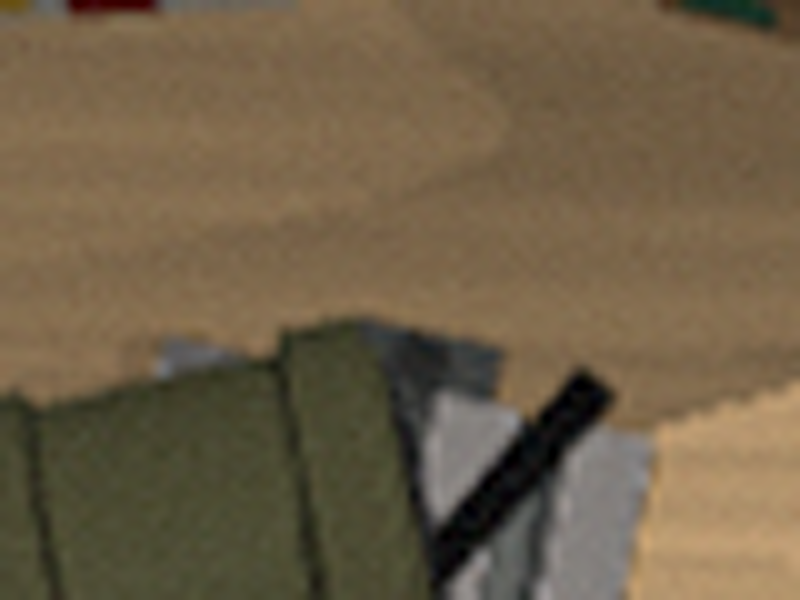

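Call:
send_rows([
  {"dx": -0.0005,"dy": -0.0008,"dz": 0.02,"turn": 0,"fingers": 0},
  {"dx": 0,"dy": 0,"dz": 0.02,"turn": 0,"fingers": 0},
  {"dx": 0,"dy": 0,"dz": 0.003,"turn": 0,"fingers": 0},
  {"dx": 0,"dy": 0,"dz": 0,"turn": 0,"fingers": 0},
  {"dx": 0,"dy": 0,"dz": 0,"turn": 0,"fingers": 0},
  {"dx": 0,"dy": 0,"dz": 0,"turn": 0,"fingers": 0},
])

```text
time_s: 27.52
eef_pos: [517.4, 42.9, 117.4]
orientation: [0.344, 0.939, 0.0, 0.001]
ft_force: [-0.2, -0.2, -2.0]
grip_width: 11.7
```

```bash
cat > chk.py <<'E'
from ov import *
import sys
n=sys.argv[1]
s,R=st(); p=grab('wrist','w'+n,(205,150,100,75),8); g=s['eef_pos'];L=-R[:,0];T=g-[0,0,30.1]-14.9*L
f=lambda X:((pj('wrist',X,p)-[205,150]+.5)*8).round(0)
print('tip corners',[list(f(T+8.08*(np.cos(a)*L+np.sin(a)*R[:,1]))) for a in np.radians([120,180,240])])
overlay(f'pics/w{n}.png',f'pics/o{n}.png',p,np.array([205,150]),8,(505.2,53.1)); print('to go',(R.T@(np.array([505.2,53.1,79])-T)).round(2)); st()
E
python3 chk.py 30
```

```text
t 27.52 pos [517.4  42.9 117.4] x [-0.763  0.646 -0.001] y [0.646 0.763 0.001] z [ 0.001 -0.    -1.   ] F [-0.2 -0.2 -2. ] w 11.7 q [ 0.66  0.23 -0.87  1.89  0.19  1.11  0.58]
tip corners [[np.float64(488.0), np.float64(411.0)], [np.float64(404.0), np.float64(365.0)], [np.float64(320.0), np.float64(411.0)]]
to go [ 1.04 -0.07  8.28]
t 27.57 pos [517.3  42.8 117.3] x [-0.763  0.646 -0.001] y [0.646 0.763 0.   ] z [ 0.001 -0.    -1.   ] F [ 0.6 -0.6 -1.9] w 11.8 q [ 0.66  0.23 -0.87  1.89  0.19  1.11  0.58]
```

View pics/o30.png

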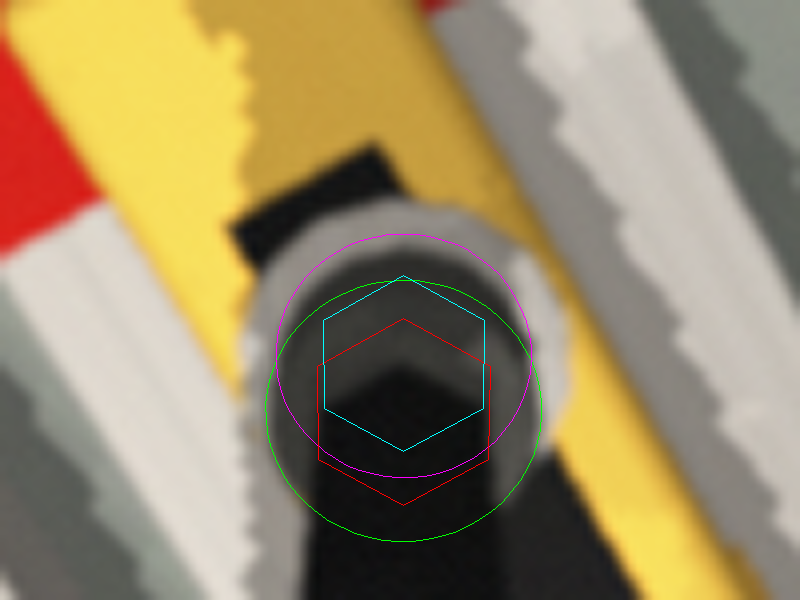

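Call:
send_rows([
  {"dx": 0.0008,"dy": 0.0002,"dz": 0.004,"turn": 0,"fingers": 0},
  {"dx": 0,"dy": 0,"dz": 0.003,"turn": 0,"fingers": 0},
  {"dx": 0,"dy": 0,"dz": 0,"turn": 0,"fingers": 0},
  {"dx": 0,"dy": 0,"dz": 0,"turn": 0,"fingers": 0},
])

```text
time_s: 28.08
eef_pos: [516.5, 43.5, 109.8]
orientation: [0.344, 0.939, 0.0, -0.0]
ft_force: [0.4, -0.7, -2.4]
grip_width: 11.8
```

```bash
python3 chk.py 31
```

```text
t 28.07 pos [516.5  43.5 109.8] x [-0.763  0.646  0.   ] y [0.646 0.763 0.   ] z [-0.  0. -1.] F [ 0.4 -0.7 -2.4] w 11.8 q [ 0.65  0.23 -0.87  1.9   0.2   1.1   0.57]
tip corners [[np.float64(489.0), np.float64(412.0)], [np.float64(405.0), np.float64(365.0)], [np.float64(320.0), np.float64(412.0)]]
to go [-0.12  0.02  0.66]
t 28.12 pos [516.5  43.5 109.8] x [-0.763  0.646 -0.   ] y [ 0.646  0.763 -0.   ] z [ 0. -0. -1.] F [-0.7 -0.1 -3.2] w 11.9 q [ 0.65  0.23 -0.87  1.9   0.2   1.1   0.57]
```

View pics/w31.png

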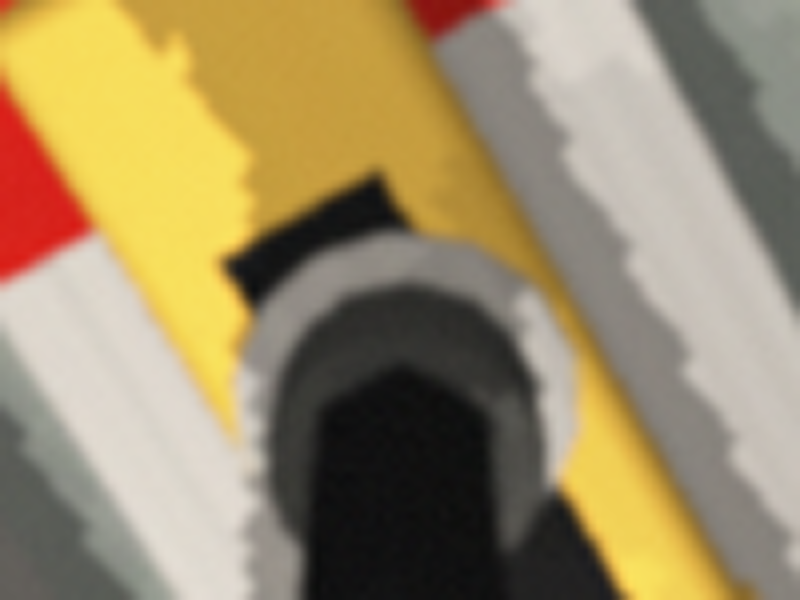

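Call:
send_rows([
  {"dx": 0,"dy": 0,"dz": 0.002,"turn": 0,"fingers": 0},
  {"dx": 0,"dy": 0,"dz": 0.002,"turn": 0,"fingers": 0},
  {"dx": 0,"dy": 0,"dz": 0,"turn": 0,"fingers": 0},
])

```text
time_s: 28.5
eef_pos: [517.4, 43.0, 105.8]
orientation: [0.344, 0.939, 0.0, 0.001]
ft_force: [3.8, -2.1, -3.3]
grip_width: 11.8
```

Call:
send_rows([
  {"dx": -0.0008,"dy": 0,"dz": 0.001,"turn": 0,"fingers": 0},
  {"dx": 0,"dy": 0,"dz": 0.002,"turn": 0,"fingers": 0},
  {"dx": 0,"dy": 0,"dz": 0.001,"turn": 0,"fingers": 0},
  {"dx": 0,"dy": 0,"dz": 0,"turn": 0,"fingers": 0},
])

```text
time_s: 29.0
eef_pos: [517.6, 42.8, 101.9]
orientation: [0.344, 0.939, 0.0, 0.001]
ft_force: [3.9, -1.9, -1.1]
grip_width: 11.7
```

Going in (about 7 mm deep by TCP height); keep easing along −x of the tool.

Call:
send_rows([
  {"dx": -0.0008,"dy": 0,"dz": 0.001,"turn": 0,"fingers": 0},
  {"dx": 0,"dy": 0,"dz": 0.002,"turn": 0,"fingers": 0},
  {"dx": 0,"dy": 0,"dz": 0.001,"turn": 0,"fingers": 0},
  {"dx": 0,"dy": 0,"dz": 0,"turn": 0,"fingers": 0},
])

```text
time_s: 29.5
eef_pos: [517.6, 42.7, 97.6]
orientation: [0.344, 0.939, 0.0, -0.0]
ft_force: [3.1, -0.6, -1.6]
grip_width: 11.9
```

Call:
send_rows([
  {"dx": 0,"dy": 0,"dz": 0.002,"turn": 0,"fingers": 0},
  {"dx": 0,"dy": 0,"dz": 0.001,"turn": 0,"fingers": 0},
  {"dx": 0,"dy": 0,"dz": 0,"turn": 0,"fingers": 0},
])

```text
time_s: 29.88
eef_pos: [517.7, 42.5, 95.0]
orientation: [0.344, 0.939, -0.0, 0.0]
ft_force: [1.2, -0.4, 1.7]
grip_width: 11.7
```

Call:
send_rows([
  {"dx": 0,"dy": 0,"dz": 0.001,"turn": 0,"fingers": 0},
  {"dx": 0,"dy": 0,"dz": 0,"turn": 0,"fingers": 0},
  {"dx": 0,"dy": 0,"dz": -0.001,"turn": 0,"fingers": 0.28},
  {"dx": 0,"dy": 0,"dz": 0,"turn": 0,"fingers": 0.28},
  {"dx": 0,"dy": 0,"dz": 0,"turn": 0,"fingers": 0.28},
])

```text
time_s: 30.5
eef_pos: [517.0, 42.5, 94.3]
orientation: [0.344, 0.939, -0.0, -0.001]
ft_force: [0.5, -0.1, 0.0]
grip_width: 24.1
```

```bash
python3 - <<'E'
from h import *
st(); grab('scene','s32',(240,150,80,60),10);grab('top','t32',(200,120,80,60),10)
E
```

```text
t 30.5 pos [517.   42.5  94.3] x [-0.763  0.646  0.001] y [ 0.646  0.763 -0.001] z [-0.001 -0.    -1.   ] F [ 0.5 -0.1  0. ] w 24.1 q [ 0.64  0.26 -0.86  1.91  0.22  1.07  0.56]
```

View pics/s32.png

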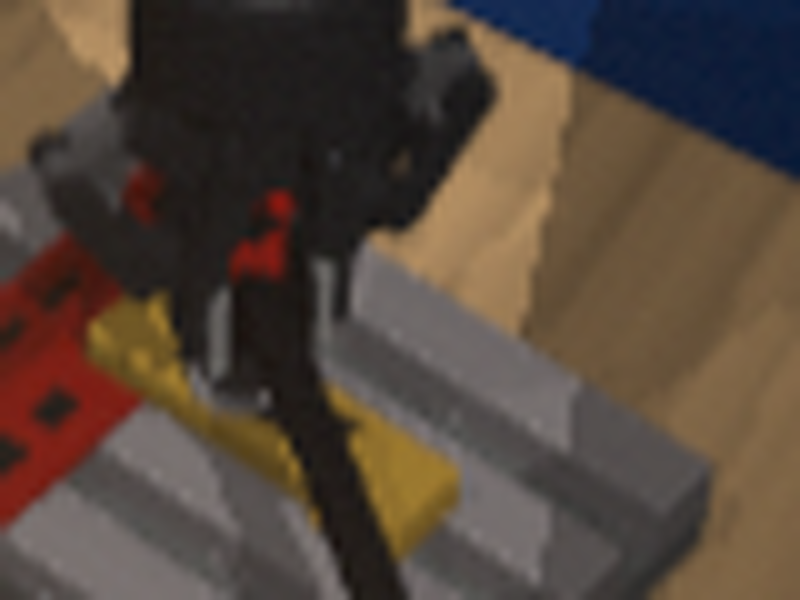

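View pics/t32.png

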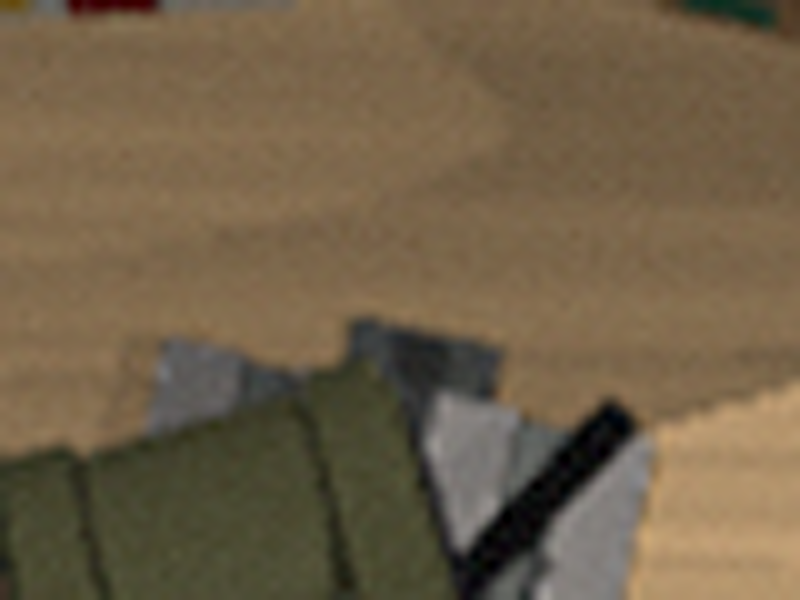

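```bash
python3 - <<'E'
from h import *
grab('scene','s33',(255,180,50,45),12)
E
```

```text
(no output)
```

View pics/s33.png

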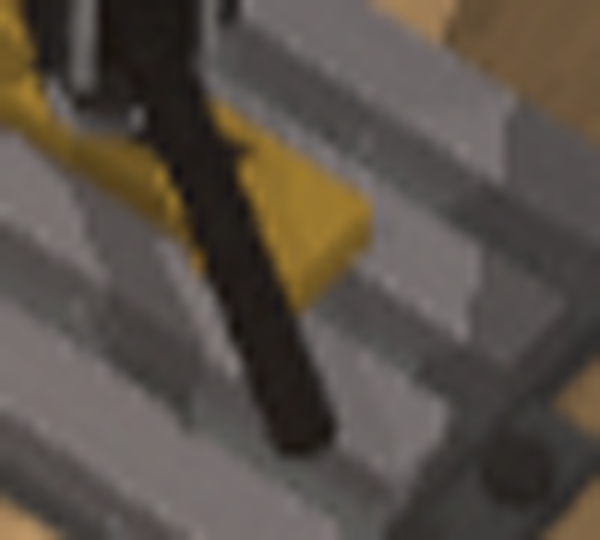

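```bash
python3 - <<'E'
from h import *
X,r=tri([('top',(200+612/10-.5,120+418/10-.5),None),('scene',(255+305/12-.5,180+438/12-.5),None)]); print(X,r,np.hypot(*(X-[505.2,53.1,0])[:2]),np.degrees(np.arctan2(X[1]-53.1,X[0]-505.2)))
E
```

```text
[607.77678148 -35.83195067  93.14632512] [2.17398931] 135.7604064073112 -40.92461232257401
```

Call:
send_rows([
  {"dx": -0.014,"dy": 0,"dz": 0.0015,"turn": 0,"fingers": 0.3},
  {"dx": -0.014,"dy": 0,"dz": 0.0015,"turn": 0,"fingers": 0.3},
  {"dx": -0.014,"dy": 0,"dz": 0.0015,"turn": 0,"fingers": 0.3},
  {"dx": -0.014,"dy": 0,"dz": 0.0015,"turn": 0,"fingers": 0.3},
  {"dx": -0.014,"dy": 0,"dz": 0.002,"turn": 0,"fingers": 0.3},
  {"dx": 0,"dy": 0,"dz": 0,"turn": 0,"fingers": 0.3},
  {"dx": 0,"dy": 0,"dz": 0,"turn": 0,"fingers": 0},
  {"dx": 0,"dy": 0,"dz": 0,"turn": 0,"fingers": 0},
  {"dx": 0,"dy": 0,"dz": 0,"turn": 0,"fingers": 0},
], force=60)

```text
time_s: 31.78
eef_pos: [571.0, -2.4, 87.0]
orientation: [0.344, 0.939, -0.0, 0.0]
ft_force: [0.7, 0.4, 0.4]
grip_width: 13.3
```

```bash
python3 - <<'E'
from h import *
st(); grab('scene','s34',(230,150,90,75),8);grab('wrist','w34',None,1.3)
E
```

```text
t 31.77 pos [571.   -2.4  87. ] x [-0.763  0.646 -0.   ] y [0.646 0.763 0.   ] z [ 0. -0. -1.] F [0.7 0.4 0.4] w 13.3 q [ 0.64  0.38 -0.8   1.79  0.3   1.1   0.59]
```

View pics/s34.png

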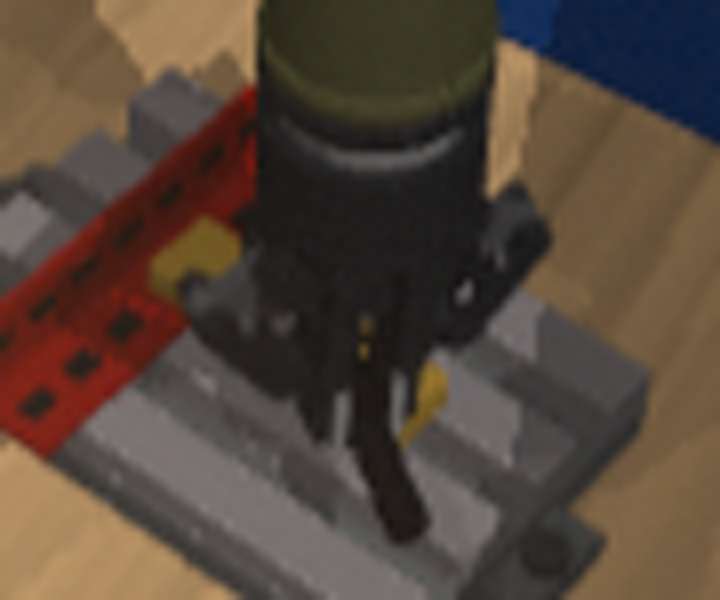

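View pics/w34.png

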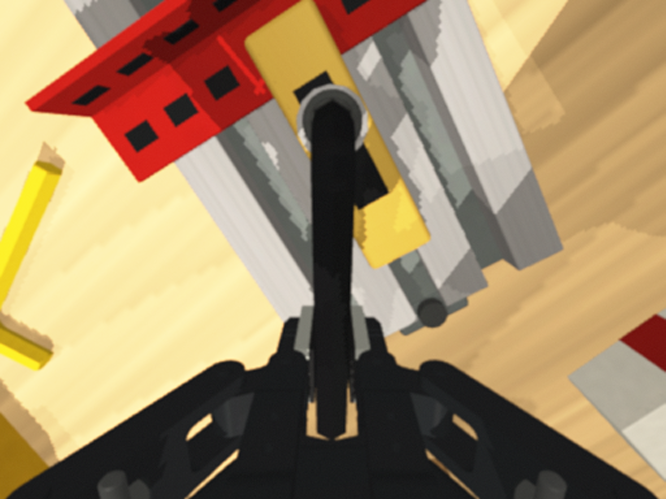

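Call:
send_rows([
  {"dx": 0,"dy": 0,"dz": -0.002,"turn": 0,"fingers": 0},
  {"dx": 0.0003,"dy": -0.0069,"dz": 0,"turn": 0.08,"fingers": 0},
  {"dx": 0.0003,"dy": -0.0069,"dz": 0,"turn": 0.08,"fingers": 0},
  {"dx": 0.0003,"dy": -0.0069,"dz": 0,"turn": 0.08,"fingers": 0},
  {"dx": 0.0003,"dy": -0.0069,"dz": 0,"turn": 0.08,"fingers": 0},
  {"dx": 0,"dy": 0,"dz": 0,"turn": 0,"fingers": 0},
], force=80)

```text
time_s: 32.62
eef_pos: [551.3, -18.8, 88.9]
orientation: [0.488, 0.873, 0.001, 0.001]
ft_force: [4.5, 4.1, -5.9]
grip_width: 11.9
```

```bash
python3 - <<'E'
from h import *
s,R=st(); d=s['eef_pos']-[505.2,53.1,0]; print(np.hypot(*d[:2]),np.degrees(np.arctan2(d[1],d[0])),'toolx ang',np.degrees(np.arctan2(-R[1,0],-R[0,0])),R.T@s['ft_force'],s['ft_torque'])
grab('wrist','w35',None,1.3)
E
```

```text
t 32.62 pos [551.3 -18.8  88.9] x [-0.524  0.852 -0.001] y [0.852 0.524 0.004] z [ 0.004  0.001 -1.   ] F [ 4.5  4.1 -5.9] w 11.9 q [ 0.65  0.32 -0.76  1.84  0.24  1.07  0.35]
85.45529112445352 -57.339958407119184 toolx ang -58.397984617145596 [1.13462379 5.95770841 5.87729737] [ 0.3043294  -1.34465     0.59835686]
```

View pics/w35.png

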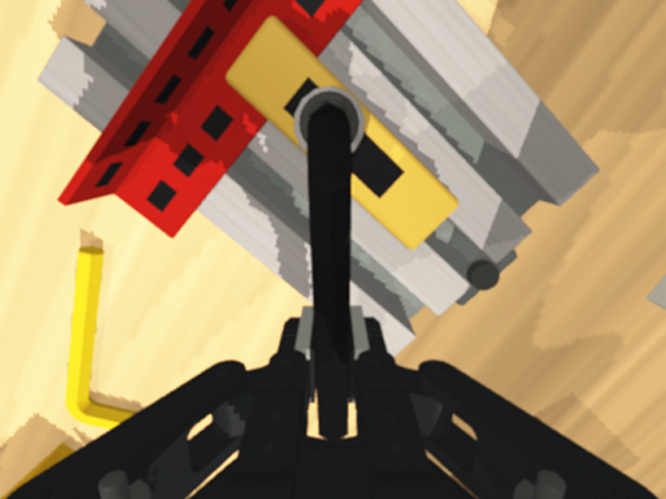

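Call:
send_rows([
  {"dx": 0.0003,"dy": -0.0069,"dz": 0,"turn": 0.08,"fingers": 0},
  {"dx": 0.0003,"dy": -0.0069,"dz": 0,"turn": 0.08,"fingers": 0},
  {"dx": 0.0003,"dy": -0.0069,"dz": 0,"turn": 0.08,"fingers": 0},
  {"dx": 0.0003,"dy": -0.0069,"dz": 0,"turn": 0.08,"fingers": 0},
  {"dx": 0.0003,"dy": -0.0069,"dz": 0,"turn": 0.08,"fingers": 0},
  {"dx": 0,"dy": 0,"dz": 0,"turn": 0,"fingers": 0},
])

```text
time_s: 33.42
eef_pos: [519.6, -30.8, 89.1]
orientation: [0.652, 0.759, 0.002, 0.002]
ft_force: [6.0, 3.5, -7.5]
grip_width: 12.3
```

```bash
cat > sw.py <<'E'
from h import *
s,R=st(); d=s['eef_pos']-[505.2,53.1,0]; print(np.hypot(*d[:2]),np.degrees(np.arctan2(d[1],d[0])),'toolx ang',np.degrees(np.arctan2(-R[1,0],-R[0,0])),(R.T@s['ft_force']).round(1),s['ft_torque'])
E
python3 sw.py
```

```text
t 33.42 pos [519.6 -30.8  89.1] x [-0.151  0.989 -0.   ] y [0.989 0.151 0.005] z [ 0.005  0.    -1.   ] F [ 6.   3.5 -7.5] w 12.3 q [ 0.65  0.23 -0.71  1.92  0.17  1.05  0.02]
85.17669865289547 -80.26414561477789 toolx ang -81.32219617864627 [2.6 6.4 7.5] [ 0.02435044 -1.56046985  0.5304182 ]
```

Call:
send_rows([
  {"dx": 0.0002,"dy": -0.0052,"dz": 0.001,"turn": 0.06,"fingers": 0},
  {"dx": 0.0002,"dy": -0.0052,"dz": 0,"turn": 0.06,"fingers": 0},
  {"dx": 0,"dy": 0,"dz": 0,"turn": 0,"fingers": 0},
])

```text
time_s: 33.8
eef_pos: [509.7, -32.1, 88.5]
orientation: [0.696, 0.718, 0.002, 0.002]
ft_force: [6.5, 1.8, -3.8]
grip_width: 11.7
```

```bash
python3 sw.py
```

```text
t 33.8 pos [509.7 -32.1  88.5] x [-0.032  1.    -0.   ] y [0.999 0.032 0.006] z [ 0.006 -0.    -1.   ] F [ 6.5  1.8 -3.8] w 11.7 q [ 0.65  0.2  -0.69  1.94  0.15  1.04 -0.08]
85.27976890244452 -86.98798097790211 toolx ang -88.19080604678517 [1.6 6.5 3.9] [-0.09772554 -1.46453835  0.61492351]
```

Call:
send_rows([
  {"dx": 0.0001,"dy": -0.0035,"dz": 0,"turn": 0.04,"fingers": 0},
  {"dx": 0.0001,"dy": -0.0035,"dz": 0,"turn": 0.04,"fingers": 0},
  {"dx": 0,"dy": 0,"dz": 0,"turn": 0,"fingers": 0},
])

```text
time_s: 34.17
eef_pos: [502.9, -32.1, 88.6]
orientation: [0.724, 0.69, 0.002, 0.002]
ft_force: [6.9, 0.9, -5.2]
grip_width: 12.3
```

```bash
python3 sw.py
```

```text
t 34.17 pos [502.9 -32.1  88.6] x [ 0.048  0.999 -0.   ] y [ 0.999 -0.048  0.006] z [ 0.006 -0.    -1.   ] F [ 6.9  0.9 -5.2] w 12.3 q [ 0.65  0.19 -0.69  1.96  0.14  1.03 -0.15]
85.20156323435623 -91.55922917289313 toolx ang -92.7629489243129 [1.2 6.9 5.2] [-0.16245542 -1.43537858  0.58981556]
```

Call:
send_rows([
  {"dx": 0.0001,"dy": -0.0035,"dz": 0,"turn": 0.04,"fingers": 0},
  {"dx": 0.0001,"dy": -0.0035,"dz": 0,"turn": 0.04,"fingers": 0},
  {"dx": 0,"dy": 0,"dz": 0,"turn": 0,"fingers": 0},
])

```text
time_s: 34.55
eef_pos: [497.3, -31.5, 89.0]
orientation: [0.75, 0.661, 0.003, 0.003]
ft_force: [9.8, 1.2, -6.3]
grip_width: 11.8
```

```bash
python3 sw.py;  python3 -c "
from h import *
grab('wrist','w36',None,1.3)"
```

```text
t 34.55 pos [497.3 -31.5  89. ] x [0.126 0.992 0.   ] y [ 0.992 -0.126  0.009] z [ 0.009 -0.001 -1.   ] F [ 9.8  1.2 -6.3] w 11.8 q [ 0.65  0.17 -0.68  1.97  0.13  1.03 -0.22]
84.94996876401783 -95.3508370323955 toolx ang -97.24724799076164 [2.4 9.5 6.3] [-0.39771283 -2.05552316  1.01411767]
```

View pics/w36.png

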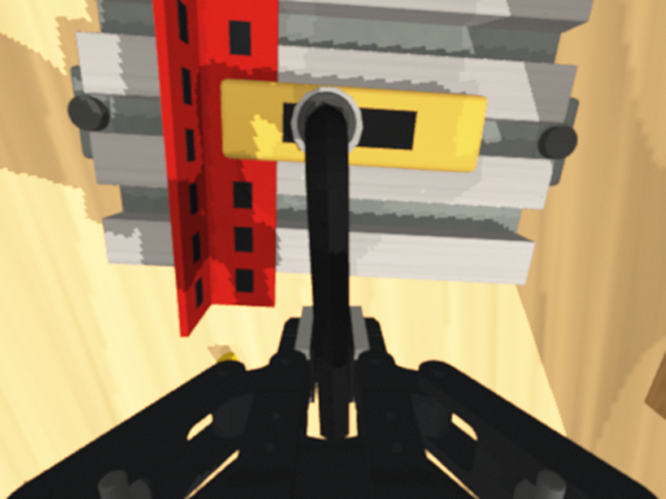

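Call:
send_rows([
  {"dx": 0.0001,"dy": -0.003,"dz": 0,"turn": 0.035,"fingers": 0},
  {"dx": 0,"dy": 0,"dz": 0,"turn": 0,"fingers": 0},
])

```text
time_s: 34.85
eef_pos: [495.2, -31.2, 89.3]
orientation: [0.762, 0.648, 0.004, 0.004]
ft_force: [11.9, 1.0, -7.0]
grip_width: 12.0
```

```bash
python3 sw.py
```

```text
t 34.85 pos [495.2 -31.2  89.3] x [0.16  0.987 0.   ] y [ 0.987 -0.16   0.011] z [ 0.011 -0.002 -1.   ] F [11.9  1.  -7. ] w 12.0 q [ 0.64  0.16 -0.68  1.98  0.12  1.03 -0.25]
84.85160572647384 -96.77454391645648 toolx ang -99.2032504616049 [ 2.9 11.5  7.1] [-0.45867566 -2.37995152  1.30443986]
```

Call:
send_rows([
  {"dx": 0,"dy": 0.004,"dz": 0.001,"turn": -0.05,"fingers": 0},
  {"dx": 0,"dy": 0.001,"dz": 0.001,"turn": -0.015,"fingers": 0},
  {"dx": 0,"dy": 0,"dz": 0,"turn": 0,"fingers": 0.3},
  {"dx": 0,"dy": 0,"dz": 0,"turn": 0,"fingers": 0.3},
  {"dx": 0,"dy": 0,"dz": 0,"turn": 0,"fingers": 0.3},
])

```text
time_s: 35.48
eef_pos: [499.1, -31.3, 87.6]
orientation: [0.742, 0.671, 0.003, 0.002]
ft_force: [6.1, 1.6, -0.1]
grip_width: 25.8
```

```bash
python3 sw.py;  python3 -c "
from h import *
grab('wrist','w37',None,1.3)"
```

```text
t 35.48 pos [499.1 -31.3  87.6] x [0.1   0.995 0.002] y [ 0.995 -0.1    0.008] z [ 0.008  0.001 -1.   ] F [ 6.1  1.6 -0.1] w 25.8 q [ 0.65  0.18 -0.68  1.97  0.13  1.03 -0.19]
84.65692192359157 -94.12057629797344 toolx ang -95.73791591298945 [2.2 5.9 0.2] [ 0.4145323  -1.39672738  0.00969307]
```

View pics/w37.png

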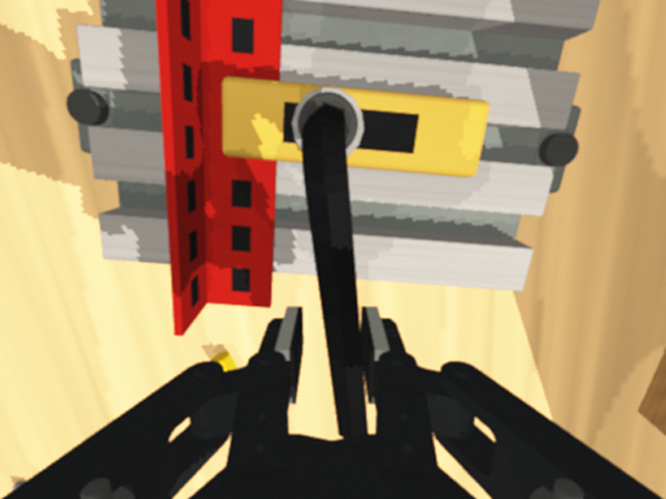

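Call:
send_rows([
  {"dx": 0,"dy": 0.0045,"dz": 0,"turn": 0,"fingers": 0.35},
  {"dx": 0,"dy": 0,"dz": 0,"turn": -0.08,"fingers": 0.35},
  {"dx": 0.015,"dy": 0,"dz": 0,"turn": 0,"fingers": 0.35},
  {"dx": 0,"dy": 0,"dz": 0,"turn": 0,"fingers": 0.35},
])

```text
time_s: 36.02
eef_pos: [500.4, -16.1, 85.9]
orientation: [0.714, 0.7, 0.0, -0.0]
ft_force: [2.4, 2.0, -1.0]
grip_width: 29.9
```

```bash
python3 sw.py;  python3 -c "
from h import *
grab('wrist','w38',None,1.3)"
```

```text
t 36.02 pos [500.4 -16.1  85.9] x [0.021 1.    0.001] y [ 1.    -0.021  0.   ] z [ 0.     0.001 -1.   ] F [ 2.4  2.  -1. ] w 29.9 q [ 0.63  0.19 -0.7   1.96  0.14  1.03 -0.15]
69.38069126865346 -93.93866745909908 toolx ang -91.19581001015433 [2.1 2.3 1. ] [ 0.44896948 -0.53992994  0.08583465]
```

View pics/w38.png

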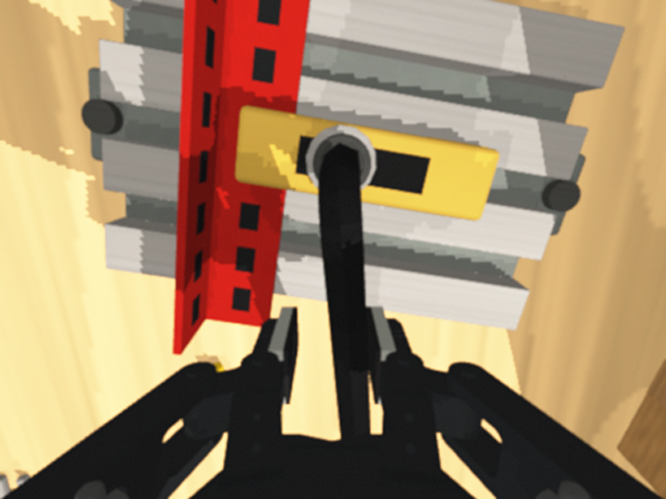

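Call:
send_rows([
  {"dx": 0,"dy": 0.005,"dz": 0,"turn": 0,"fingers": 0.35},
  {"dx": 0.013,"dy": 0,"dz": -0.001,"turn": 0,"fingers": 0.35},
  {"dx": 0.013,"dy": 0,"dz": -0.001,"turn": 0,"fingers": 0.35},
  {"dx": 0,"dy": 0,"dz": 0,"turn": 0,"fingers": 0.35},
])

```text
time_s: 36.58
eef_pos: [505.5, 9.8, 87.8]
orientation: [0.714, 0.7, -0.0, -0.0]
ft_force: [-0.3, -0.0, 0.8]
grip_width: 30.0
```

```bash
python3 sw.py;  python3 -c "
from h import *
grab('wrist','w39',None,1.3)"
```

```text
t 36.58 pos [505.5   9.8  87.8] x [0.019 1.    0.   ] y [ 1.    -0.019 -0.   ] z [-0.  0. -1.] F [-0.3 -0.   0.8] w 30.0 q [ 0.59  0.2  -0.72  1.95  0.15  1.04 -0.21]
43.27205058156489 -89.58599533095438 toolx ang -91.09724321433669 [-0.  -0.3 -0.8] [ 0.00040943 -0.00463056 -0.04367718]
```

View pics/w39.png

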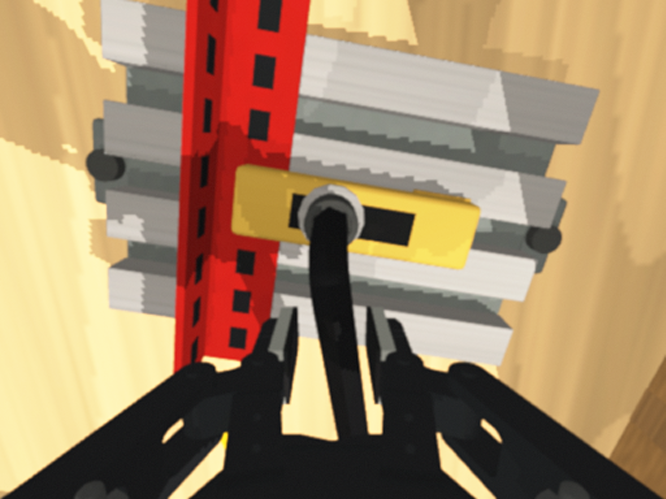

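Call:
send_rows([
  {"dx": 0,"dy": 0,"dz": 0,"turn": -0.06,"fingers": 0.35},
  {"dx": 0,"dy": 0,"dz": 0,"turn": 0,"fingers": 0},
  {"dx": 0,"dy": 0,"dz": 0,"turn": 0,"fingers": 0},
  {"dx": 0,"dy": 0,"dz": 0,"turn": 0,"fingers": 0},
  {"dx": 0,"dy": 0,"dz": 0,"turn": 0,"fingers": 0},
  {"dx": 0,"dy": 0,"dz": -0.004,"turn": 0,"fingers": 0},
  {"dx": 0,"dy": 0,"dz": -0.006,"turn": 0,"fingers": 0},
  {"dx": 0,"dy": 0,"dz": 0,"turn": 0,"fingers": 0},
], force=120)

```text
time_s: 37.62
eef_pos: [506.0, 7.0, 97.4]
orientation: [0.694, 0.72, -0.0, 0.0]
ft_force: [3.8, -3.6, -1.7]
grip_width: 11.7
```

```bash
python3 sw.py
```

```text
t 37.62 pos [506.    7.   97.4] x [-0.037  0.999 -0.001] y [0.999 0.037 0.   ] z [ 0.    -0.001 -1.   ] F [ 3.8 -3.6 -1.7] w 11.7 q [ 0.6   0.19 -0.72  1.94  0.14  1.06 -0.15]
46.09583829234546 -89.05526227054746 toolx ang -87.90205700639072 [-3.7  3.7  1.7] [-0.58637341 -1.00841767 -0.104767  ]
```

Coming out smoothly; lift clear.

Call:
send_rows([
  {"dx": 0,"dy": 0,"dz": -0.006,"turn": 0,"fingers": 0},
  {"dx": 0,"dy": 0,"dz": -0.02,"turn": 0,"fingers": 0},
  {"dx": 0,"dy": 0,"dz": -0.03,"turn": 0,"fingers": 0},
  {"dx": 0,"dy": 0,"dz": -0.02,"turn": 0,"fingers": 0},
  {"dx": 0,"dy": 0,"dz": 0,"turn": 0,"fingers": 0},
])

```text
time_s: 38.25
eef_pos: [505.4, 8.6, 174.1]
orientation: [0.694, 0.72, -0.0, -0.0]
ft_force: [1.1, -0.4, -3.3]
grip_width: 11.7
```

```bash
python3 sw.py; python3 -c "
from h import *
grab('wrist','w40',None,1.3);grab('scene','s40',(220,120,100,75),8)"
```

```text
t 38.25 pos [505.4   8.6 174.1] x [-0.038  0.999  0.   ] y [ 0.999  0.038 -0.   ] z [-0.  0. -1.] F [ 1.1 -0.4 -3.3] w 11.7 q [ 0.63  0.1  -0.73  1.86  0.07  1.21 -0.09]
44.52349900912236 -89.78627425037625 toolx ang -87.81878835293305 [-0.5  1.1  3.3] [-0.03353169 -0.04658446  0.0288255 ]
```

View pics/w40.png

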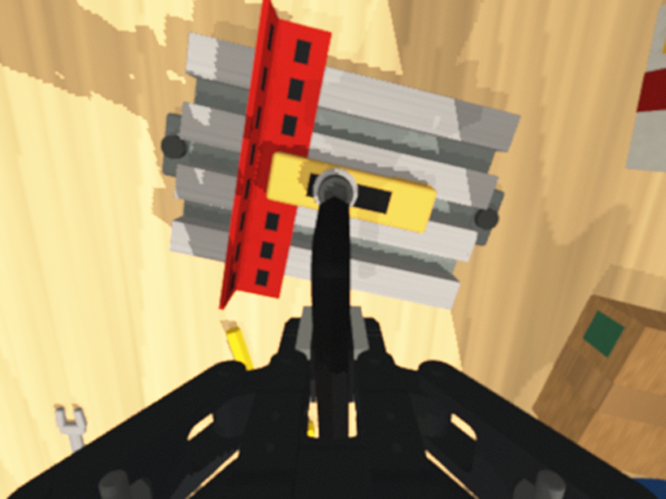

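View pics/s40.png

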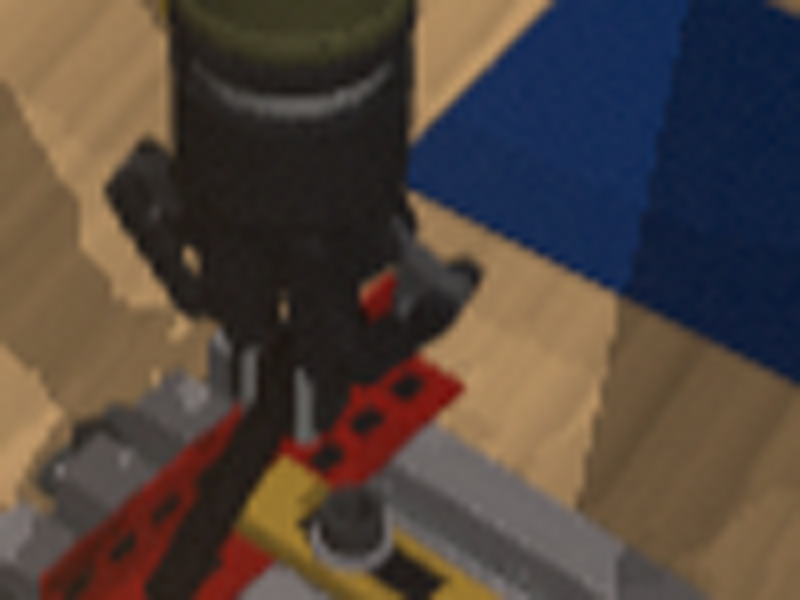

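Call:
send_rows([
  {"dx": 0.03,"dy": 0.001,"dz": 0,"turn": 0,"fingers": 0},
  {"dx": 0.05,"dy": 0.002,"dz": 0,"turn": 0,"fingers": 0},
  {"dx": 0.05,"dy": 0.002,"dz": 0,"turn": 0,"fingers": 0},
  {"dx": 0.05,"dy": 0.002,"dz": 0,"turn": 0,"fingers": 0},
  {"dx": 0.05,"dy": 0.002,"dz": 0,"turn": 0,"fingers": 0},
  {"dx": 0.05,"dy": 0.002,"dz": 0,"turn": 0,"fingers": 0},
  {"dx": 0.05,"dy": 0.002,"dz": 0,"turn": 0,"fingers": 0},
  {"dx": 0.04,"dy": 0.002,"dz": 0,"turn": 0,"fingers": 0},
  {"dx": 0,"dy": 0,"dz": 0.04,"turn": 0,"fingers": 0},
  {"dx": 0,"dy": 0,"dz": 0.04,"turn": 0,"fingers": 0},
  {"dx": 0,"dy": 0,"dz": 0.03,"turn": 0,"fingers": 0},
  {"dx": 0,"dy": 0,"dz": 0,"turn": 0,"fingers": 0},
])

```text
time_s: 39.85
eef_pos: [503.8, 376.0, 59.3]
orientation: [0.693, 0.721, -0.004, -0.001]
ft_force: [0.2, 0.9, -1.9]
grip_width: 11.3
```

```bash
python3 -c "
from h import *
st();grab('wrist','w41',None,1.3);grab('scene','s41',(220,80,150,112),5)"
```

```text
t 39.85 pos [503.8 376.   59.3] x [-0.038  0.999 -0.005] y [ 0.999  0.038 -0.008] z [-0.008 -0.005 -1.   ] F [ 0.2  0.9 -1.9] w 11.3 q [-0.05  0.56 -0.82  1.66  0.44  1.13 -0.96]
```

View pics/s41.png

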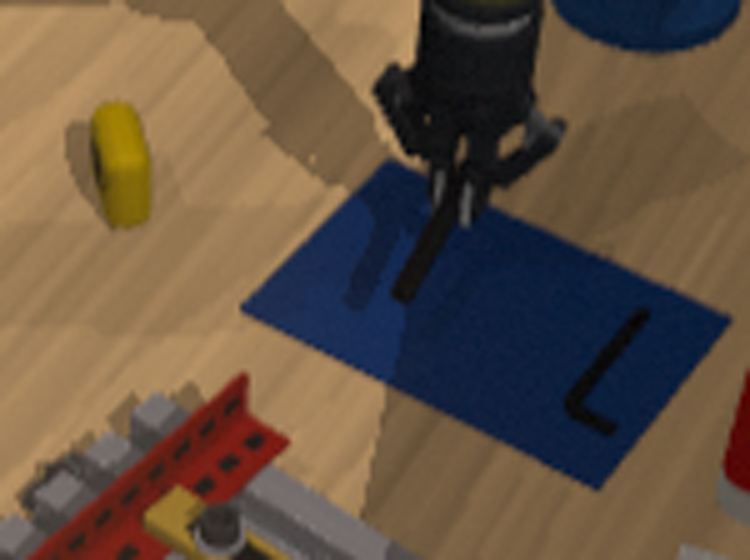

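View pics/w41.png

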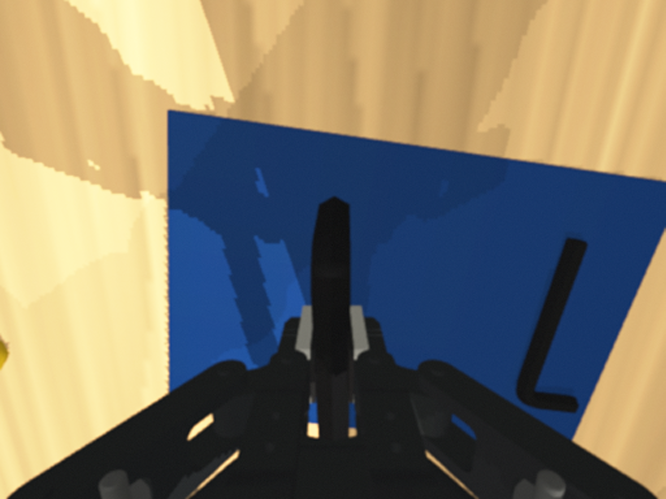

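Call:
send_rows([
  {"dx": 0,"dy": 0,"dz": 0.015,"turn": 0,"fingers": 0},
  {"dx": 0,"dy": 0,"dz": 0.01,"turn": 0,"fingers": 0},
  {"dx": 0,"dy": 0,"dz": 0.005,"turn": 0,"fingers": 0},
  {"dx": 0,"dy": 0,"dz": 0.003,"turn": 0,"fingers": 0},
  {"dx": 0,"dy": 0,"dz": 0,"turn": 0,"fingers": 0},
], force=40)

```text
time_s: 40.58
eef_pos: [506.7, 378.3, 30.7]
orientation: [0.694, 0.72, -0.0, -0.0]
ft_force: [-0.2, -0.1, -1.6]
grip_width: 11.6
```

```bash
python3 -c "
from h import *
st();grab('scene','s42',(220,80,150,112),5)"
```

```text
t 40.58 pos [506.7 378.3  30.7] x [-0.038  0.999 -0.   ] y [ 0.999  0.038 -0.   ] z [-0. -0. -1.] F [-0.2 -0.1 -1.6] w 11.6 q [-0.07  0.59 -0.8   1.68  0.47  1.08 -0.98]
```

View pics/s42.png

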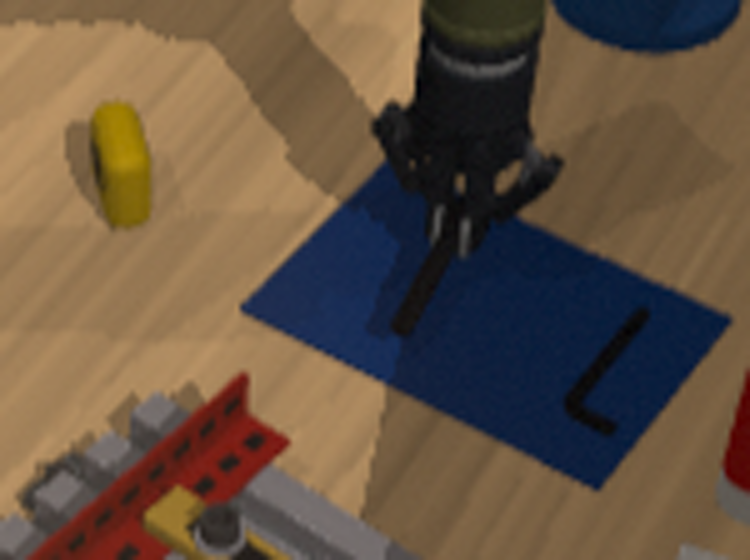

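Near contact. Lower to contact, then shift and settle the tip.

Call:
send_rows([
  {"dx": 0,"dy": 0,"dz": 0.003,"turn": 0,"fingers": 0},
  {"dx": 0,"dy": 0,"dz": 0.003,"turn": 0,"fingers": 0},
  {"dx": 0,"dy": 0,"dz": 0.003,"turn": 0,"fingers": 0},
  {"dx": 0,"dy": 0,"dz": 0,"turn": 0,"fingers": 0},
])

```text
time_s: 41.12
eef_pos: [507.9, 377.9, 25.6]
orientation: [0.694, 0.72, 0.0, 0.002]
ft_force: [-5.9, -8.0, 21.2]
grip_width: 11.9
```

Call:
send_rows([
  {"dx": 0,"dy": 0,"dz": -0.003,"turn": 0,"fingers": 0},
  {"dx": 0,"dy": 0,"dz": 0,"turn": 0,"fingers": 0.5},
  {"dx": 0,"dy": 0,"dz": 0,"turn": 0,"fingers": 1},
  {"dx": 0,"dy": 0,"dz": 0,"turn": 0,"fingers": 1},
  {"dx": 0,"dy": 0,"dz": 0,"turn": 0,"fingers": 1},
  {"dx": 0,"dy": 0,"dz": 0,"turn": 0,"fingers": 1},
])

```text
time_s: 41.88
eef_pos: [506.8, 378.3, 24.7]
orientation: [0.694, 0.72, 0.0, 0.0]
ft_force: [0.0, -0.2, 0.2]
grip_width: 85.4
```

```bash
python3 -c "
from h import *
st();grab('wrist','w43',None,1.3);grab('scene','s43',(220,80,150,112),5)"
```

```text
t 41.88 pos [506.8 378.3  24.7] x [-0.038  0.999  0.   ] y [0.999 0.038 0.   ] z [ 0.  0. -1.] F [ 0.  -0.2  0.2] w 85.4 q [-0.07  0.6  -0.8   1.68  0.48  1.07 -0.98]
```

View pics/w43.png

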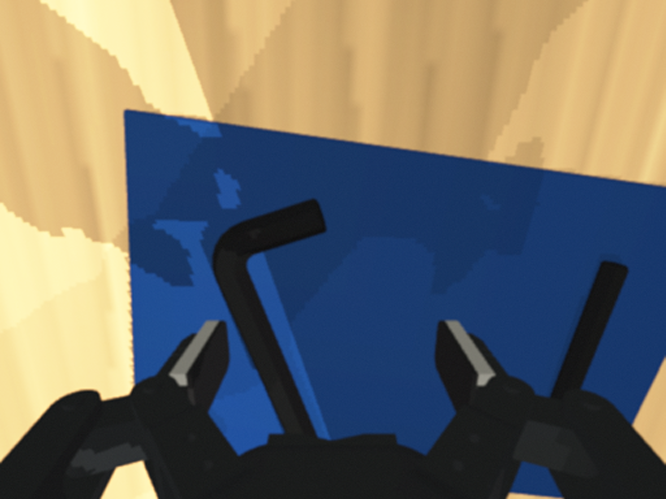

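View pics/s43.png

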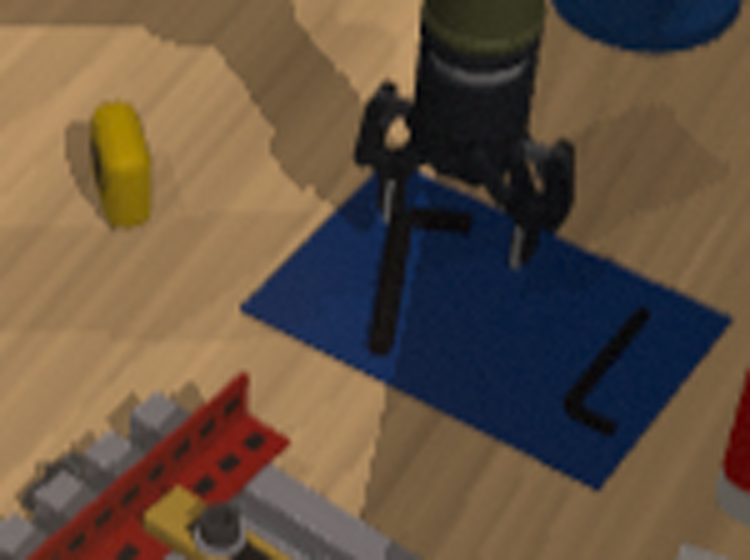

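Call:
send_rows([
  {"dx": 0,"dy": 0.003,"dz": -0.01,"turn": 0,"fingers": 1},
  {"dx": 0,"dy": 0,"dz": -0.03,"turn": 0,"fingers": 1},
  {"dx": 0,"dy": 0,"dz": -0.05,"turn": 0,"fingers": 1},
  {"dx": 0,"dy": 0,"dz": -0.05,"turn": 0,"fingers": 1},
  {"dx": -0.03,"dy": 0,"dz": -0.04,"turn": 0,"fingers": 1},
  {"dx": -0.05,"dy": 0,"dz": 0,"turn": 0,"fingers": 1},
  {"dx": -0.05,"dy": 0,"dz": 0,"turn": 0,"fingers": 1},
  {"dx": -0.05,"dy": 0,"dz": 0,"turn": 0,"fingers": 1},
  {"dx": 0,"dy": 0,"dz": 0,"turn": 0,"fingers": 1},
])

```text
time_s: 43.1
eef_pos: [518.2, 193.0, 205.3]
orientation: [0.697, 0.717, -0.001, 0.002]
ft_force: [0.8, -0.3, -0.5]
grip_width: 85.1
```

```bash
python3 -c "
from h import *
st();p=grab('wrist','w44',None,1.3);grab('scene','s44',None,1.5)"
```

```text
t 43.1 pos [518.2 193.  205.3] x [-0.03   1.    -0.003] y [1.    0.03  0.001] z [ 0.001 -0.003 -1.   ] F [ 0.8 -0.3 -0.5] w 85.1 q [ 0.38  0.22 -0.89  1.71  0.18  1.3  -0.52]
```

View pics/w44.png

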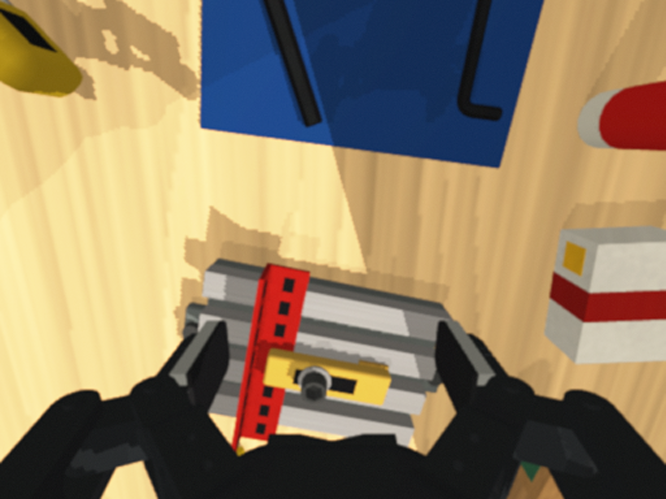

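View pics/s44.png

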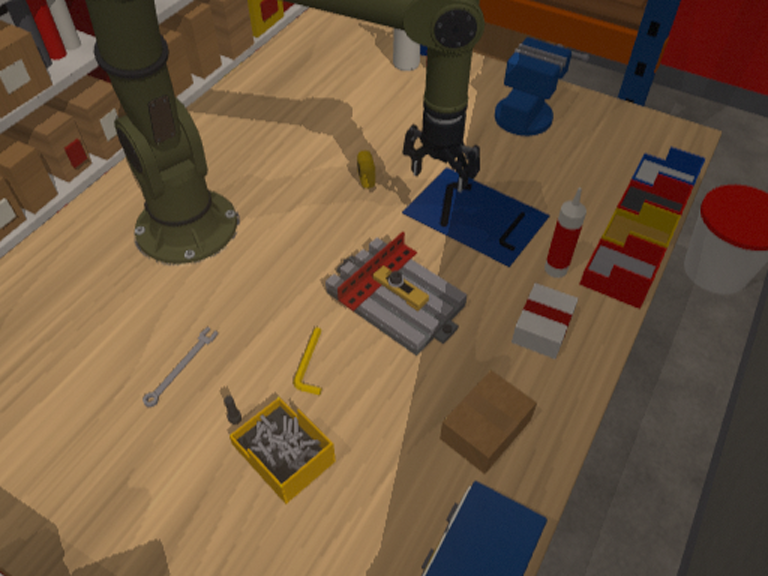

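Call:
send_rows([
  {"dx": -0.05,"dy": 0,"dz": 0,"turn": 0,"fingers": 1},
  {"dx": -0.05,"dy": 0,"dz": 0,"turn": 0,"fingers": 1},
  {"dx": -0.05,"dy": 0,"dz": 0,"turn": 0,"fingers": 1},
  {"dx": -0.05,"dy": 0,"dz": 0,"turn": 0,"fingers": 1},
  {"dx": -0.01,"dy": 0,"dz": 0,"turn": 0,"fingers": 1},
  {"dx": 0,"dy": 0,"dz": 0,"turn": 0,"fingers": 1},
  {"dx": 0,"dy": 0,"dz": 0,"turn": 0,"fingers": 1},
])

```text
time_s: 44.08
eef_pos: [524.7, -8.3, 205.0]
orientation: [0.692, 0.722, 0.0, -0.0]
ft_force: [-0.6, -0.0, -0.2]
grip_width: 85.3
```

```bash
python3 -c "
from h import *
s,R=st();p=grab('wrist','w45',None,1);im=cv2.imread('pics/w45.png');c=pj('wrist',(505.2,53.1,79),p);print(c,np.degrees(np.arctan2(R[1,0],R[0,0])))
u,v=int(c[0]),int(c[1]);cv2.imwrite('pics/w46.png',cv2.resize(im[v-25:v+25,u-30:u+30],None,fx=12,fy=12,interpolation=cv2.INTER_CUBIC))
grab('top','t46',(90,120,110,110),6)"
```

```text
t 44.08 pos [524.7  -8.3 205. ] x [-0.042  0.999  0.001] y [0.999 0.042 0.   ] z [ 0.     0.001 -1.   ] F [-0.6 -0.  -0.2] w 85.3 q [ 0.69  0.12 -0.77  1.77  0.09  1.28 -0.06]
[236.88083459 125.32638933] 92.42978653997353
```

View pics/w46.png

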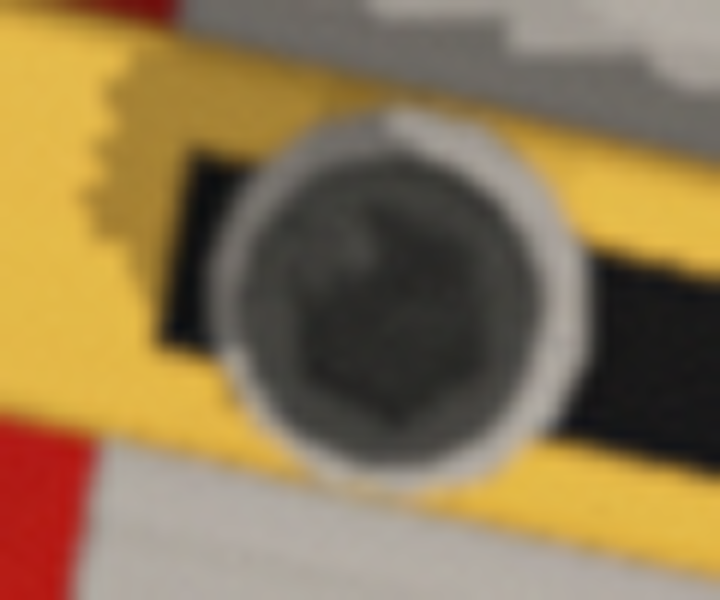

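View pics/t46.png

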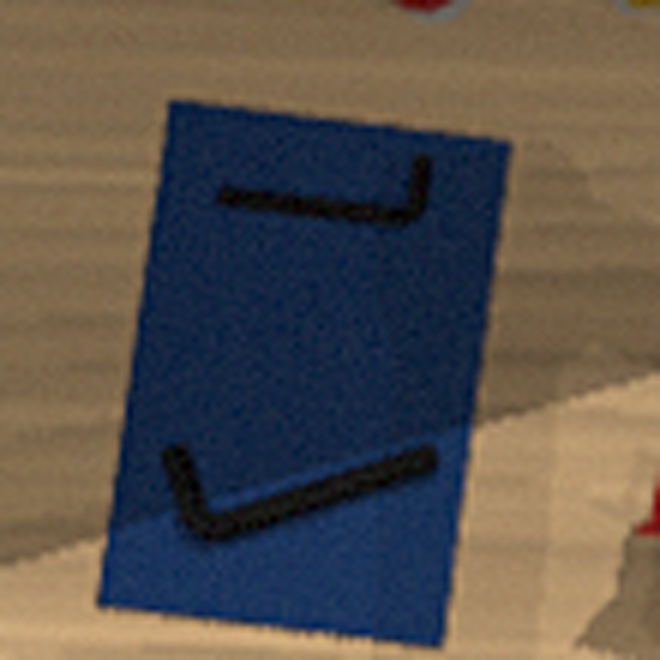

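```bash
python3 -c "
from h import *
print(order.hand_in())"
```

```text
the job is handed in; nothing more can be done
None
```

The job is handed in at about 44 s of the 72 s allowed. I pulled the key out, flipped it, seated its short arm, turned the screw to its stop and laid the key on the mat. No verdict was reported.

**Flip:** I levelled the key by pivoting its long arm on the plate with a light grip.

**Seating:** The first insertion only caught in the socket mouth, and the key sagged about 65 mm when I let go. I levelled it again with the short tip standing on the bench, gripped it closer to the middle and inserted it a second time. That one bottomed at the expected height. Released, the far end sagged about 21 mm, inside the 15 to 25 mm you gave for a seated key.

**Tightening:** The torque held at about 1.2 N m through the swing, then rose to 1.8 and 2.3 N m at the end, which I took as the stop.

**Last checks:**
- **Screw angle:** the socket's corners in the wrist picture suggest about 47 degrees of turn (give or take 5), against 43 degrees at the stop. The long arm's direction when the torque rose was about 6 degrees beyond what I had predicted; I put that down to play and flex.
- **Key on the mat:** in the top camera it lies flat and wholly on the mat, clear of the small key. Flatness is judged by eye from the pictures, not measured.
- **Other things:** they look unmoved in the pictures, and I did not measure their positions. The gripper is about 200 mm above the bench and touches nothing.

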